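# Pack the bath-niche travel tray and clip guards on the toothbrush heads

## Task

Pack the wooden tray: the comb flat and lengthwise in the undivided wide compartment, the tin flat and lengthwise in the long bay of the divided one, both little earring boxes from the pocket tray in its short bay, and each toothbrush flat, bristles up, in the middle of a narrow compartment of its own with its head out through the notched end. Only when all of these lie in the tray, squeeze open a sprung guard for each brush and let it close over the whole head from its free end, upright on the sill and in line with the brush. Leave the egg cup and the pump bottle standing where they are; a spare guard can stay out on the sill.

Things in the scene. Friction and masses are not known exactly. Their poses are not given: they have to be found in the camera images.
- tray: Wooden tray, fixed, 132 (x) by 204 mm (y). Origin: centre of underside, z up. Wall tops 11, floor 4 mm above sill; walls 4 mm thick. Three narrow compartments x -62 to 62, 24 mm wide, at y = -86, 0, 86 mm, with a 14 mm notch in the -x end wall; two wide, 54 mm wide: y = 43 undivided, x -62 to 62; y = -43 divided into a long bay x -62 to 20 and a short bay x 24 to 62 mm.
- pocket_tray: White ceramic pocket tray, fixed, 44 by 78 mm, 12 mm tall. Origin: centre of its underside, z up. Two pockets 22 (x) by 24 mm (y), at y = -17 and 17 mm, their floors 4 mm above the sill.
- ebox0: Tiny brass earring box, 16 by 16 mm, 22 mm tall, standing in a pocket of the pocket tray. Origin: centre of its underside, z up.
- ebox0_mid (a point): Centre of that earring box.
- ebox1: Tiny brass earring box, 16 by 16 mm, 22 mm tall, standing in a pocket of the pocket tray. Origin: centre of its underside, z up.
- ebox1_mid (a point): Centre of that earring box.
- brush0: Bamboo toothbrush (one of two or three alike, None if absent), lying bristles up. Origin: centre of the handle's underside, z up. Handle x -56 to 56 mm, 17 mm wide, 10 mm tall; neck x -56 to -84 mm, 7 mm wide; head x -84 to -112 mm, 12 mm wide, z 2 to 17 mm.
- brush0_head (a point): Centre of that toothbrush's head with bristles (head 28 mm long, 12 mm wide, 15 mm tall).
- brush1: Bamboo toothbrush (one of two or three alike, None if absent), lying bristles up. Origin: centre of the handle's underside, z up. Handle x -56 to 56 mm, 17 mm wide, 10 mm tall; neck x -56 to -84 mm, 7 mm wide; head x -84 to -112 mm, 12 mm wide, z 2 to 17 mm.
- brush1_head (a point): Centre of that toothbrush's head with bristles (head 28 mm long, 12 mm wide, 15 mm tall).
- brush2: Bamboo toothbrush (one of two or three alike, None if absent), lying bristles up. Origin: centre of the handle's underside, z up. Handle x -56 to 56 mm, 17 mm wide, 10 mm tall; neck x -56 to -84 mm, 7 mm wide; head x -84 to -112 mm, 12 mm wide, z 2 to 17 mm.
- brush2_head (a point): Centre of that toothbrush's head with bristles (head 28 mm long, 12 mm wide, 15 mm tall).
- guard0: Grey sprung clip (head guard) like a clothes peg, hinges upright, 24 mm tall. Origin: centre of the underside of its black core, z up. Handles x -2 to -42 mm, splayed, 52 mm over their tails; squeezed at x = -25 mm (under 15 N) to 24 mm overall they stop, parallel. Jaws x 4 to 44 mm, tips shut at rest; squeezed, 19 mm free at x = 14, 30 mm at the tips. A head fits at x 14 to 42 mm.
- guard0_l (a joint): Hinge of the +y arm of that guard, rad; 0 at rest (handles splayed, jaws shut), about 0.13 when the jaws grip a brush head, 0.36 when fully squeezed open.
- guard1: Grey sprung clip (head guard) like a clothes peg, hinges upright, 24 mm tall. Origin: centre of the underside of its black core, z up. Handles x -2 to -42 mm, splayed, 52 mm over their tails; squeezed at x = -25 mm (under 15 N) to 24 mm overall they stop, parallel. Jaws x 4 to 44 mm, tips shut at rest; squeezed, 19 mm free at x = 14, 30 mm at the tips. A head fits at x 14 to 42 mm.
- guard1_l (a joint): Hinge of the +y arm of that guard, rad; 0 at rest (handles splayed, jaws shut), about 0.13 when the jaws grip a brush head, 0.36 when fully squeezed open.
- guard2: Grey sprung clip (head guard) like a clothes peg, hinges upright, 24 mm tall. Origin: centre of the underside of its black core, z up. Handles x -2 to -42 mm, splayed, 52 mm over their tails; squeezed at x = -25 mm (under 15 N) to 24 mm overall they stop, parallel. Jaws x 4 to 44 mm, tips shut at rest; squeezed, 19 mm free at x = 14, 30 mm at the tips. A head fits at x 14 to 42 mm.
- guard2_l (a joint): Hinge of the +y arm of that guard, rad; 0 at rest (handles splayed, jaws shut), about 0.13 when the jaws grip a brush head, 0.36 when fully squeezed open.
- comb: Wooden pocket comb lying flat, 118 mm long (x), 32 mm wide (y), 12 mm thick. Origin: centre of its underside, z up; teeth towards -y.
- tin: Slim closed aluminium travel tin, 60 mm long (x), 34 mm wide (y), 18 mm tall. Origin: centre of its underside, z up.
- egg_cup: Yellow ceramic egg cup, a bystander, 50 mm across, 56 mm tall. Origin: centre of its foot, z up.
- pump_bottle: Glass bottle with steel pump, a bystander, 62 mm across, 172 mm tall. Origin: centre of its foot, z up.
Mind the look-alikes: they are no part of the job. What is meant by the comb is not green, orange or yellow, and is the smaller of those in its own colour.

How it is judged:
By the outcome, as a careful person would: the job done as asked, in the order asked, and still so for the second after the job is handed in, with the robot touching nothing.
Of brush0, brush1, brush2 only 2 to 3 are there at a start; the rules pass over those that are not, and their reading is None.
At some moment in a run one of comb, tin, brush0, brush1, brush2 may be knocked a few centimetres aside while the robot is not near it.
Once in a run the grip may slacken for a moment while it holds something.
It also fails if it takes over 210 s, if anything falls off the work surface, if the arm or the gripper's body presses on something with over 40 N, if the wrist force passes 120 N, or if a joint passes its speed limit or range.

## Robot

A 6-joint arm with a two-finger parallel gripper is mounted at the origin on the work surface. World frame = base frame: x ahead of the robot, y to its left, z up, the work surface at z = 0. Lengths are in m, angles in degrees, forces in N, time in s.
With the tool pointing down it reaches from about 0.3 to 0.75 m from the base axis. Payload 8.5 kg.
Tool frame: the origin (TCP) lies at the very end of the fingers, on their centre line; the grasp point (between the pads) lies 19 mm behind it; z points along the fingers, y is the direction in which the jaws open and shut (so a half turn about z gives the same grasp; the last joint's range is limited). The gripper opens to 85 mm and grips with 20 to 120 N. Pads are 22 mm wide; open, the fingers measure 114 mm over their backs; the gripper's body (76 mm by 85 mm) begins 54 mm behind the grasp point. The pads swing forward as they close: fully open they stand 13 mm farther back than shut.
Start: joints at [59.513, 21.807, 74.336, -0, 83.858, -12.336], TCP at [0.171, 0.523, 0.231] pointing down, gripper open.
Joint ranges: [-178.18, 178.18], [-50.72, 133.34], [12.68, 142.11], [-81.47, 261.47], [9.98, 163.14], [-165.26, 165.26]. Speed limits (degrees/s): [136.94, 136.94, 180, 180, 180, 180].

## Interface

Orientations are given as a 3x3 rotation matrix whose columns are the frame's x, y, z axes.
In Python, from rig import status, vision, env gives the robot as it stands.
- The arm moves only by the tool send_rows, never from a script. Its argument "targets" is a list of rows, each a list of 7 numbers: the shift along the tool's x, y, z in units of 50 mm (1.0 is 50 mm), then the turn, a rotation vector about the tool's x, y, z in units of 8 degrees (1.0 is 8 degrees), then the finger opening in mm, from 0 to 85.4. A call has 1 to 5 rows; each row is the pose to reach, as a shift and turn from the pose commanded when the call began, along the tool's axes at that moment; what a row does not reach only later rows make up. A row lasts 1/8 s, in which the tool goes at most 62.5 mm and 10.7 degrees, less where a joint would pass 70% of its speed; a pose out of reach is approached as far as the arm can. A call with a gripper value outside its range is refused whole. The fingers move at their own pace and stop on an object; "grip_force" is the grip in N (left out, the last holds). Time passes only in rows, so rows that repeat a pose let the fingers close. It gives the time, the measured TCP pose, the force and the opening at its end, in the units of the state.
- status.observe(): the state, without advancing time (a new reading comes with each control period).
- vision.get_image(name): name is "side" or "top"; returns (picture, depth): 420x560x3 uint8, red, green, blue; 420x560 float32, m along the optical axis (not along the pixel's ray), 0 where there is no reading.
- vision.camera_model(name): a dict with "camera_matrix" (3x3 intrinsics, pixels), "dist" ([k1, k2, p1, p2, k3] as OpenCV has them; the pictures are not rectified), "view" (4x4, takes a point from world to camera coordinates). Camera axes: x right, y down, z forward; pixel columns grow to the right and rows downward; lengths in m; the calibration is good to about 2 mm. A picture is of the moment at which its call begins. camera_model takes no time and is no camera call.
- env.close_job(): hands the job in, once; it reports no verdict.
Trained networks look in the newest picture that a camera, given by its name, has taken for a name from the list of things; names that differ only in an ending like _2 or _b are one class to them, and where a whole thing is asked for, a point or a joint stands for the part that bears it (a point fixed in the world has none). Each returns a list of dicts, best first, with "p" (0 to 1); they miss things now and then, are a little off and sometimes report something else, mostly with a low value. They report only what shows in the picture. A call takes as long as a camera call. They do not tell look-alikes from the thing itself.
- vision.masks_of(camera, label): "pixels" (420x560 bool, what is visible of it) and "extent" ([left, top, right, bottom] in pixels, round what is visible of it).
The state is a dict: "time_s": time; "q": joint angles; "qvel": joint speeds; "joint_efforts": joint torques, N m; "position": TCP position; "tool_rot": TCP orientation; "ft_force": force on the tool from outside, world axes, zero at the start; "wrist_torque": the same for the moment, N m; "grip_width": finger opening in m.
Only numpy, scipy, OpenCV 4.12 (cv2) and the standard library are available. Lean on these libraries where they do the work, as an engineer would, in place of code of your own. Each camera call takes 0.05 s, during which the arm holds its last target.

## Working session

There is one attempt and no reset: what is moved stays moved. The work goes in short steps, Python scripts to look and compute and a tool call to move; the robot and the scene stay as the last step left them, time stands still between calls to the robot, and variables do not carry over. Pictures are saved under pics/ and viewed, and the job is handed in when it is done.

Besides the shell and the picture viewer there is one more tool, called after "Call:" in YAML: its name, and indented under it one key for each argument. send_rows: Moves the arm, as the interface text tells. Its arguments: {"type":"object","properties":{"targets":{"type":"array","items":{"type":"array","items":{"type":"number"}}},"grip_force":{"type":"number"}},"required":["targets"]}

```bash
mkdir -p pics; ls; python3 - <<'E'
from rig import status, vision, env
import cv2,numpy as np
s=status.observe(); print({k:np.round(v,3).tolist() for k,v in s.items()})
for n in ("top","side"):
    im,d=vision.get_image(n); cv2.imwrite(f"pics/{n}0.png",im[:,:,::-1]); np.save(f"{n}_d.npy",d)
    m=vision.camera_model(n); print(n,np.round(m["camera_matrix"],1).tolist(),m["dist"],np.round(m["view"],4).tolist())
E
```

```text
pics
{'time_s': 0.0, 'q': [59.512, 21.843, 74.384, 0.001, 83.857, -12.335], 'qvel': [0.073, -0.033, -0.043, 0.048, -0.067, 0.093], 'joint_efforts': [0.001, -44.846, -23.128, -0.0, 0.005, 0.0], 'position': [0.171, 0.522, 0.231], 'tool_rot': [[-0.95, 0.312, -0.001], [0.312, 0.95, -0.001], [0.0, -0.001, -1.0]], 'ft_force': [0.517, -0.254, -0.504], 'wrist_torque': [0.016, -0.014, -0.043], 'grip_width': 0.085}
top [[519.5, 0.0, 280.4], [0.0, 519.5, 203.1], [0.0, 0.0, 1.0]] [-0.18715992  0.          0.          0.          0.        ] [[0.03, -0.9995, -0.0078, 0.0401], [-0.9869, -0.0284, -0.1586, 0.5039], [0.1583, 0.0125, -0.9873, 1.1374], [0.0, 0.0, 0.0, 1.0]]
side [[482.5, 0.0, 287.1], [0.0, 482.5, 212.5], [0.0, 0.0, 1.0]] [-0.03710185  0.          0.          0.          0.        ] [[0.859, -0.512, 0.0015, -0.4174], [-0.3752, -0.6313, -0.6787, 0.2589], [0.3485, 0.5825, -0.7344, 0.9021], [0.0, 0.0, 0.0, 1.0]]
```

View pics/top0.png

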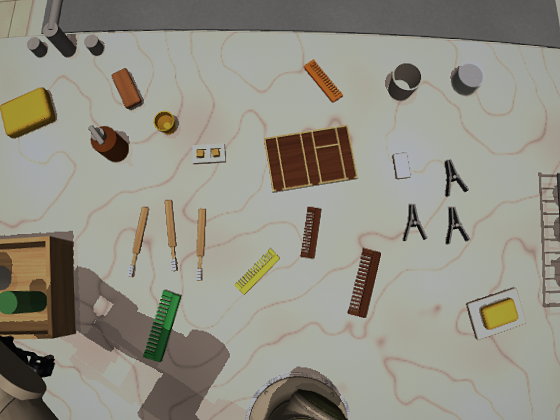

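View pics/side0.png

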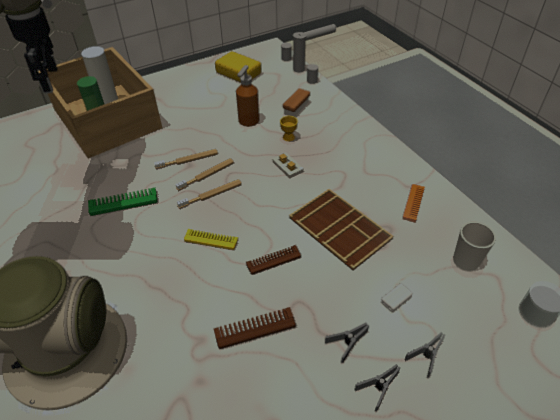

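```bash
cat > h.py <<'E'
from rig import status, vision, env
import cv2,numpy as np
CM={n:vision.camera_model(n) for n in("top","side")}
def cloud(n,d):
    m=CM[n];K=np.array(m["camera_matrix"]);D=np.array(m["dist"],float);V=np.array(m["view"])
    g=np.stack(np.meshgrid(np.arange(560),np.arange(420)),-1).reshape(-1,1,2).astype(float)
    u=cv2.undistortPoints(g,K,D).reshape(420,560,2)
    c=np.dstack([u*d[...,None],d]); 
    return (c-V[:3,3])@V[:3,:3]
def proj(n,P):
    m=CM[n];V=np.array(m["view"])
    return cv2.projectPoints(np.asarray(P,float).reshape(-1,1,3),cv2.Rodrigues(V[:3,:3])[0],V[:3,3],np.array(m["camera_matrix"]),np.array(m["dist"],float))[0].reshape(-1,2)
def snap(n,f=None):
    im,d=vision.get_image(n)
    if f: cv2.imwrite(f"pics/{f}.png",im[:,:,::-1])
    return im,d,cloud(n,d)
def crop(im,x0,y0,x1,y1,s,f):
    cv2.imwrite(f"pics/{f}.png",cv2.resize(im[y0:y1,x0:x1,::-1],None,fx=s,fy=s,interpolation=cv2.INTER_CUBIC))
E
python3 - <<'E'
from h import *
for n in("top","side"):
    im,d,P=snap(n)
    if n=="top":
        crop(im,90,90,250,290,4 if 0 else 3,"t1a"); crop(im,250,110,480,330,2.7,"t1b")
    z=P[...,2]; print(n,"plane z median",np.median(z[(d>0)]), (d>0).mean())
    for l in ["tray","pocket_tray","ebox0","brush0","guard0","comb","tin","egg_cup","pump_bottle"]:
        for r in vision.masks_of(n,l):
            m=r["pixels"]&(d>0)
            if m.sum()<3: continue
            q=P[m]; print(l,round(r["p"],2),np.round(r["extent"]).tolist(),m.sum(),"c",np.round(np.median(q,0),3),"zmax",np.round(np.percentile(q[:,2],[5,50,95]),3))
print(status.observe()["time_s"])
E
```

```text
top plane z median 2.481069422676082e-05 0.9957100340136055
tray 0.84 [262.0, 125.0, 357.0, 194.0] 4904 c [ 0.618 -0.012  0.004] zmax [-0.     0.004  0.012]
pocket_tray 0.65 [127.0, 207.0, 150.0, 274.0] 485 c [0.422 0.385 0.01 ] zmax [0.001 0.01  0.017]
pocket_tray 0.62 [193.0, 142.0, 225.0, 165.0] 552 c [0.622 0.23  0.011] zmax [0.002 0.011 0.018]
ebox0 0.61 [212.0, 148.0, 218.0, 159.0] 38 c [0.621 0.212 0.025] zmax [0.021 0.025 0.03 ]
ebox0 0.46 [194.0, 152.0, 204.0, 155.0] 53 c [0.617 0.248 0.025] zmax [0.012 0.025 0.029]
brush0 0.9 [126.0, 206.0, 148.0, 276.0] 459 c [0.417 0.386 0.01 ] zmax [0.002 0.01  0.017]
brush0 0.77 [196.0, 208.0, 206.0, 282.0] 458 c [0.42  0.238 0.01 ] zmax [0.004 0.01  0.016]
brush0 0.6 [164.0, 199.0, 178.0, 272.0] 479 c [0.437 0.309 0.009] zmax [0.004 0.009 0.017]
guard0 0.89 [403.0, 204.0, 427.0, 241.0] 332 c [ 0.47  -0.254  0.021] zmax [0.001 0.021 0.027]
guard0 0.89 [446.0, 206.0, 471.0, 244.0] 366 c [ 0.465 -0.352  0.021] zmax [0.002 0.021 0.027]
guard0 0.71 [445.0, 160.0, 466.0, 196.0] 316 c [ 0.581 -0.348  0.02 ] zmax [0.002 0.02  0.027]
comb 0.91 
[... 2241 characters left out ...]
2 c [ 0.809 -0.044  0.011] zmax [0.007 0.011 0.014]
comb 0.82 [248.0, 244.0, 304.0, 275.0] 683 c [ 0.441 -0.023  0.01 ] zmax [0.001 0.01  0.013]
comb 0.7 [213.0, 306.0, 295.0, 349.0] 1618 c [ 0.329 -0.149  0.014] zmax [0.    0.014 0.017]
comb 0.55 [89.0, 183.0, 156.0, 215.0] 1043 c [0.211 0.311 0.014] zmax [0.    0.014 0.018]
tin 0.7 [382.0, 283.0, 412.0, 312.0] 527 c [ 0.599 -0.234  0.017] zmax [0.005 0.017 0.02 ]
tin 0.51 [176.0, 179.0, 240.0, 207.0] 424 c [0.411 0.232 0.009] zmax [0.002 0.009 0.017]
egg_cup 0.73 [281.0, 116.0, 299.0, 139.0] 347 c [0.688 0.327 0.041] zmax [0.002 0.041 0.057]
pump_bottle 0.8 [238.0, 67.0, 261.0, 131.0] 1103 c [0.621 0.438 0.077] zmax [0.004 0.077 0.164]
1.1
```

View pics/t1a.png

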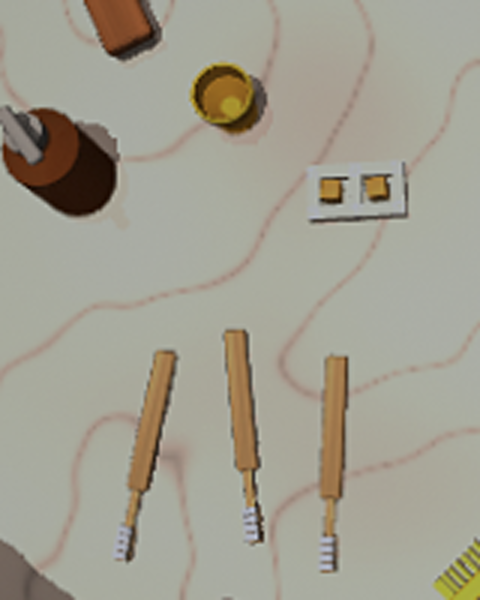

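View pics/t1b.png

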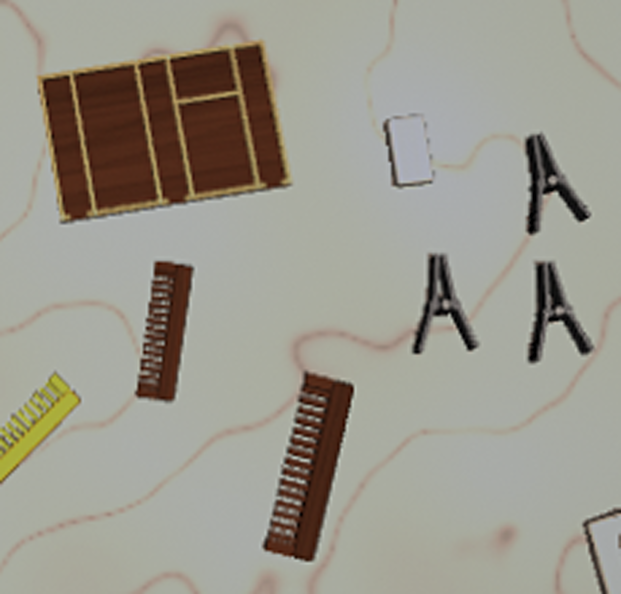

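```bash
cat >> h.py <<'E'
from scipy.optimize import minimize
def rect_sd(q,cx,cy,hx,hy): # signed dist to rectangle, neg inside
    a=np.abs(q-[cx,cy])-[hx,hy]
    return np.where((a>0).any(1),np.hypot(*np.maximum(a,0).T),a.max(1))
def walls_mask(q): # q tray-frame: True where wall
    x,y=q.T
    out=(abs(x)<.066)&(abs(y)<.102)
    ins=np.zeros(len(q),bool)
    for yc,h in((-.086,.012),(0,.012),(.086,.012)):
        ins|=(abs(y-yc)<h)&(abs(x)<.062)
        ins|=(abs(y-yc)<.007)&(x<-.05)   # notch
    ins|=(abs(y-.043)<.027)&(abs(x)<.062)
    ins|=(abs(y+.043)<.027)&(x>-.062)&(x<.020)
    ins|=(abs(y+.043)<.027)&(x>.024)&(x<.062)
    return out&~ins, out
def fr(p,xy):
    c,s=np.cos(p[2]),np.sin(p[2]); d=xy-p[:2]
    return d@np.array([[c,-s],[s,c]])
def fit_tray(P,p0):
    p0=np.array(p0,float)
    f=P.reshape(-1,3); f=f[np.isfinite(f).all(1)&(np.hypot(*(f[:,:2]-p0[:2]).T)<.17)&(f[:,2]<.03)]
    def cost(p):
        # blurred
        s=0
        for dx,dy in((0,0),(.001,0),(-.001,0),(0,.001),(0,-.001)):
            w,o=walls_mask(fr(p,f[:,:2])+[dx,dy]); exp=np.where(w,.011,np.where(o,.004,0)); s+=np.minimum(abs(f[:,2]-exp),.008).sum()
        return s
    best=None
    for a in np.radians([-9,-4,0,4,9]):
        r=minimize(cost,p0+[0,0,a],method="Nelder-Mead",options=dict(initial_simplex=[p0+[0,0,a]+d for d in([0,0,0],[.006,0,0],[0,.006,0],[0,0,.06])],maxiter=300))
        if best is None or r.fun<best.fun: best=r
    return best.x,best.fun/len(f)
def fit_rect(P,c,hx,hy,ztop,rad,yaws=None,zlo=None):
    """pts within rad of c above zlo: fit rectangle of known size (fill): minimise outside pts & uncovered"""
    f=P.reshape(-1,3); zl=zlo if zlo is not None else ztop*.6
    f=f[(np.hypot(*(f[:,:2]-c).T)<rad)&(f[:,2]>zl)&(f[:,2]<ztop+.006)][:,:2]
    (cx,cy),(w,h),a=cv2.minAreaRect((f*1000).astype(np.float32))
    if w<h: a+=90
    return f,(cx/1000,cy/1000,(a+90)%180-90),(w,h) if w>h else (h,w)
E
python3 - <<'E'
from h import *
for n in("top","side"):
    im,d,P=snap(n)
    p,e=fit_tray(P,[.618,-.012,.1]); print(n,"tray",np.round(p[:2]*1000,1),np.degrees(p[2]),e)
    p,e=fit_tray(P,[.618,-.012,-.1]); print(n,"tray",np.round(p[:2]*1000,1),np.degrees(p[2]),e)
    for nm,c,zt,rad in [("comb",(.438,-.02),.012,.075),("tin",(.603,-.23),.018,.05),("pt",(.62,.23),.012,.05),("b0",(.42,.384),.01,.09),("b1",(.43,.306),.01,.08),("b2",(.42,.236),.01,.09)]:
        f,r,s=fit_rect(P,np.array(c),0,0,zt,rad,zlo=.006 if nm!="pt" else .006); print(n,nm,np.round(r,4),np.round(s,1),len(f))
E
```

```text
top tray [619.4 -12.1] 11.3395183105235 0.010711035081778113
top tray [619.4 -12.1] 11.346300455108961 0.01071160461656796
top comb [ 4.42000e-01 -1.62000e-02  1.85062e+01] [114.6  93.3] 558
top tin [ 0.6054 -0.2277 33.8565] [62.9 52.8] 359
top pt [  0.619    0.2297 -87.0886] [75.3 56.5] 462
top b0 [  0.4151   0.3679 -50.7939] [161.  131.2] 640
top b1 [ 0.4333  0.3041 60.5009] [159.2 143. ] 766
top b2 [ 0.4169  0.2473 23.4588] [170. 145.] 643
side tray [619.5 -13.2] 10.800900310711265 0.008724171635950455
side tray [619.6 -13.2] 10.96294415048119 0.008725653263449635
side comb [ 0.4412 -0.0194 -7.4787] [119.1  35.5] 623
side tin [ 0.6028 -0.2312 10.4013] [61.8 35.2] 485
side pt [  0.623    0.2278 -84.8147] [85.2 47. ] 320
side b0 [ 0.406   0.346  -7.7666] [160.9 100.6] 399
side b1 [ 0.4309  0.3054 65.3243] [158.9 135. ] 523
side b2 [0.4177 0.2724 0.3009] [174.6  95.4] 505
```

```bash
cat >> h.py <<'E'
def T_rect(hx,hy,z): return lambda q: np.where((abs(q[:,0])<hx)&(abs(q[:,1])<hy),z,0)
def T_brush(q):
    x,y=q.T;h=np.zeros(len(q))
    h[(abs(x)<.056)&(abs(y)<.0085)]=.010
    h[(x<-.056)&(x>-.084)&(abs(y)<.0035)]=.009
    h[(x<=-.084)&(x>-.112)&(abs(y)<.006)]=.017
    return h
def T_guard(q):
    x,y=q.T;y=abs(y);h=np.zeros(len(q))
    o=np.where(x<0,.012-x*.34,.011-x*.15); i=np.where(x<0,.006-x*.34,.006-x*.15)
    h[(x>-.042)&(x<.044)&(y<o)&(y>i)]=.024
    h[(abs(x)<.004)&(y<.010)]=.022
    return h
TPL=dict(comb=T_rect(.059,.016,.012),tin=T_rect(.03,.017,.018),pt=T_rect(.022,.039,.012),brush=T_brush,guard=T_guard)
def fit(P,T,p0,rad,mask=None,zoff=0,zmax=.03,yaws=(0,)):
    p0=np.array(p0,float)
    ok=(np.hypot(*(P[...,:2]-p0[:2]).transpose(2,0,1))<rad)&(P[...,2]<zmax)&(P[...,2]>-.01)
    f=P[ok]
    def cost(p):
        q=fr(p,f[:,:2]);s=0
        for dx,dy in((0,0),(.001,0),(-.001,0),(0,.001),(0,-.001)):
            s+=np.minimum(abs(f[:,2]-zoff-T(q+[dx,dy])),.008).sum()
        return s
    best=None
    for a in np.radians(yaws):
      for da in(-.12,0,.12):
        b=p0+[0,0,a+da]
        r=minimize(cost,b,method="Nelder-Mead",options=dict(initial_simplex=[b+d for d in([-.003,-.003,-.03],[.008,0,0],[0,.008,0],[0,0,.1])],maxiter=300))
        if best is None or r.fun<best.fun: best=r
    return best.x,best.fun/len(f)/5
OBJ=[("comb",(.440,-.019,np.radians(172)),.075),("tin",(.604,-.229,.15),.045),("pt",(.62,.23,0),.045),("brush",(.437,.386,-.2),.12),("brush",(.45,.307,.1),.12),("brush",(.44,.238,0),.12),
 ("guard",(.465,-.254,0),.055),("guard",(.46,-.352,0),.055),("guard",(.575,-.348,0),.055)]
E
cat > fa.py <<'E'
from h import *
for n in("top","side"):
    im,d,P=snap(n)
    for nm,c,rad in OBJ:
        p,e=fit(P,TPL[nm],c,rad); print(n,nm,np.round(p[:2]*1000,1),round(np.degrees(p[2]),1),round(e*1000,2))
E
python3 fa.py
```

```text
top comb [441.5 -17. ] 173.0 2.28
top tin [ 607.5 -229.2] 9.0 2.17
top pt [623.3 230.9] 4.3 2.95
top brush [435.2 383.8] -9.0 2.25
top brush [453.6 313.4] 9.0 2.44
top brush [435.9 239.5] 0.7 2.23
top guard [ 474.1 -256.2] 5.7 2.57
top guard [ 469.5 -355.5] 10.1 2.75
top guard [ 583.6 -352.5] 16.9 2.79
side comb [441.9 -17.9] 173.2 1.78
side tin [ 605.2 -229.8] 8.3 1.79
side pt [624.3 229. ] 4.7 2.95
side brush [435.3 382.4] -10.9 2.08
side brush [453.7 313. ] 9.8 2.28
side brush [435.9 237.8] -0.6 1.94
side guard [ 470.6 -256.8] 4.1 2.21
side guard [ 469.1 -356.4] 10.2 1.94
side guard [ 586.1 -353.3] 16.3 1.99
```

```bash
cat >> h.py <<'E'
def plan(x,y,z,ang=None,base=None):
    """ang: world angle (deg) wanted for tool y (mod 180, nearest). mm in. prints row numbers from measured pose"""
    s=status.observe(); p=np.array(s["position"]);R=np.array(s["tool_rot"])
    d=(np.array([x,y,z])/1000-p)@R/.05
    cur=np.degrees(np.arctan2(R[1,1],R[0,1])); t=0
    if ang is not None: t=(ang-cur+90)%180-90
    # desired rotation: pure down with tool y at cur+t
    a=np.radians(cur+t); Y=np.array([np.cos(a),np.sin(a),0]);Z=np.array([0,0,-1.]);X=np.cross(Y,Z)
    Rd=np.stack([X,Y,Z],1); rv=np.degrees(cv2.Rodrigues(R.T@Rd)[0].ravel())/8
    print("row",np.round(d,3).tolist()+np.round(rv,3).tolist(),"n>=",int(np.ceil(max(np.linalg.norm(d)*50/62.5,np.linalg.norm(rv)*8/10.7))),"q6",round(s["q"][5],1),"cur",np.round(p*1000,1),round(cur,2),"w",round(s["grip_width"]*1000,1),"t",s["time_s"])
E
python3 -c "
from h import *
plan(442,-17.5,100,83)"
```

```text
row [-8.509, -8.578, 2.626, 0.0, 0.0, -1.394] n>= 10 q6 -12.3 cur [171.3 522.6 231.3] 71.85 w 85.2 t 1.3
```

Call:
send_rows:
  targets:
    - [-8.509, -8.578, 1.0, 0, 0, -1.394, 60]
    - [-8.509, -8.578, 1.0, 0, 0, -1.394, 60]
    - [-8.509, -8.578, 1.0, 0, 0, -1.394, 60]
    - [-8.509, -8.578, 1.0, 0, 0, -1.394, 60]
    - [-8.509, -8.578, 1.0, 0, 0, -1.394, 60]

```text
time_s: 1.92
position: [0.31, 0.2458, 0.206]
tool_rot: [[-0.993, 0.121, 0.001], [0.121, 0.993, 0.0], [-0.001, 0.001, -1.0]]
ft_force: [-0.2, 0.3, 0.5]
grip_width: 0.0603
```

```bash
python3 -c "
from h import *
plan(442,-17.5,100,83)"
```

```text
row [-3.258, -4.907, 2.121, 0.004, 0.007, 0.003] n>= 6 q6 -61.9 cur [310.  245.8 206. ] 83.03 w 60.3 t 1.925
```

Call:
send_rows:
  targets:
    - [-3.258, -4.907, 2.121, 0, 0, 0, 32]
    - [-3.258, -4.907, 2.121, 0, 0, 0, 32]
    - [-3.258, -4.907, 2.121, 0, 0, 0, 32]
    - [-3.258, -4.907, 2.121, 0, 0, 0, 32]
    - [-3.258, -4.907, 2.121, 0, 0, 0, 32]

```text
time_s: 2.55
position: [0.4418, -0.0175, 0.0996]
tool_rot: [[-0.992, 0.122, 0.001], [0.122, 0.992, -0.0], [-0.001, -0.0, -1.0]]
ft_force: [0.3, 1.1, 0.5]
grip_width: 0.0319
```

Call:
send_rows:
  targets:
    - [0, 0, 0, 0, 0, 0, 32]
    - [0, 0, 0, 0, 0, 0, 32]

```text
time_s: 2.8
position: [0.4406, -0.0152, 0.1]
tool_rot: [[-0.992, 0.122, -0.001], [0.122, 0.992, 0.0], [0.001, 0.0, -1.0]]
ft_force: [0.5, 0.6, 0.0]
grip_width: 0.0319
```

```bash
python3 -c "
from h import *
plan(442,-17.5,100,83)
im,d,P=snap('side','s1'); crop(im,180,120,380,300,3.5,'s1c'); np.save('P32.npy',P)
print(np.round(proj('side',[[.442,-.0175,.1],[.442,-.0175,.113]]),1))"
```

```text
row [-0.033, -0.043, 0.001, 0.002, -0.004, -0.003] n>= 1 q6 -100.4 cur [440.6 -15.2 100. ] 82.98 w 31.9 t 2.8
[[272.9 230.5]
 [272.8 226.2]]
```

View pics/s1c.png

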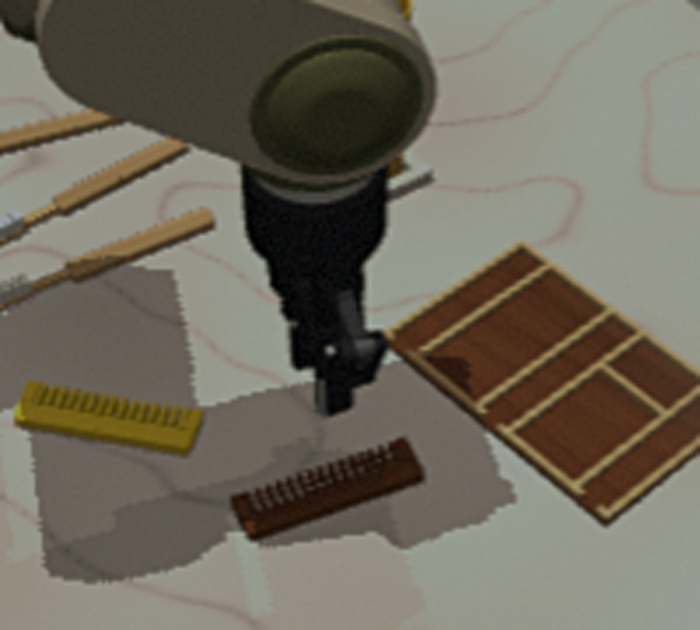

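```bash
python3 -c "
from h import *
P=np.load('P32.npy')
m=(np.abs(P[...,0]-.4406)<.04)&(np.abs(P[...,1]+.0152)<.06)&(P[...,2]>.04)&(P[...,2]<.2)
z=P[m][:,2]; print(np.sort(z)[:30].round(4))
q=P[m]; q=q[q[:,2]<.125]; print(q.min(0),q.max(0),len(q))
f=fit(P,TPL['comb'],OBJ[0][1],.075); print(f)
plan(442,-17.5,40,83)
"
```

```text
[0.1003 0.1005 0.1017 0.1022 0.1028 0.1033 0.1034 0.1039 0.104  0.1045
 0.1045 0.1046 0.1047 0.1048 0.1057 0.1057 0.1061 0.1067 0.1071 0.1072
 0.1073 0.1076 0.1076 0.1078 0.1078 0.1081 0.1083 0.1092 0.1092 0.1095]
[ 0.42656099 -0.04748181  0.10033057] [0.45157594 0.00540418 0.12480878] 115
(array([ 0.44178402, -0.01769329,  3.01418004]), np.float64(0.001731637185150609))
row [-0.035, -0.053, 1.206, 0.001, 0.0, 0.006] n>= 1 q6 -100.4 cur [440.6 -14.7 100.3] 83.04 w 32.0 t 2.85
```

Call:
send_rows:
  targets:
    - [-0.035, -0.053, 1.2, 0, 0, 0, 50]
    - [-0.035, -0.053, 1.88, 0, 0, 0, 50]
    - [-0.035, -0.053, 1.88, 0, 0, 0, 50]
    - [-0.035, -0.053, 1.88, 0, 0, 0, 50]

```text
time_s: 3.35
position: [0.443, -0.0178, 0.0074]
tool_rot: [[-0.993, 0.121, 0.002], [0.121, 0.993, -0.001], [-0.002, -0.0, -1.0]]
ft_force: [0.6, -0.5, 0.9]
grip_width: 0.0499
```

```bash
python3 -c "
from h import *
plan(442,-17.5,6,83)"
```

```text
row [0.02, 0.004, 0.028, -0.003, 0.015, 0.009] n>= 1 q6 -100.7 cur [443.  -17.8   7.4] 83.07 w 49.9 t 3.35
```

Call:
send_rows:
  targets:
    - [0, 0, 0.02, 0, 0, 0, 25]
    - [0, 0, 0.02, 0, 0, 0, 25]
    - [0, 0, 0.02, 0, 0, 0, 25]
    - [0, 0, -0.3, 0, 0, 0, 25]
    - [0, 0, -0.9, 0, 0, 0, 25]
  grip_force: 50

```text
time_s: 3.98
position: [0.4421, -0.0182, 0.0519]
tool_rot: [[-0.993, 0.122, -0.001], [0.122, 0.993, 0.0], [0.001, 0.0, -1.0]]
ft_force: [0.4, 0.1, -0.7]
grip_width: 0.03
```

```bash
python3 - <<'E'
from h import *
im,d,P=snap('side'); crop(im,180,120,380,300,3.5,'s2c')
# tray compartment targets
T=np.array([619.5,-12.7,11.1])
c,s=np.cos(np.radians(T[2])),np.sin(np.radians(T[2]))
for nm,(x,y) in dict(comb=(0,43),tin=(-21,-43),e0=(43,-55),e1=(43,-31),b0=(0,86),b1=(0,0),b2=(0,-86)).items(): print(nm,np.round([T[0]+c*x-s*y,T[1]+s*x+c*y],1))
plan(611.2,29.5,80,101.1)
E
```

```text
comb [611.2  29.5]
tin [607.2 -58.9]
e0 [672.3 -58.4]
e1 [667.7 -34.8]
b0 [602.9  71.7]
b1 [619.5 -12.7]
b2 [636.1 -97.1]
row [-3.209, 1.361, -0.476, -0.014, 0.039, -2.26] n>= 3 q6 -100.8 cur [443.8 -18.6  55.4] 83.02 w 30.1 t 4.025
```

View pics/s2c.png

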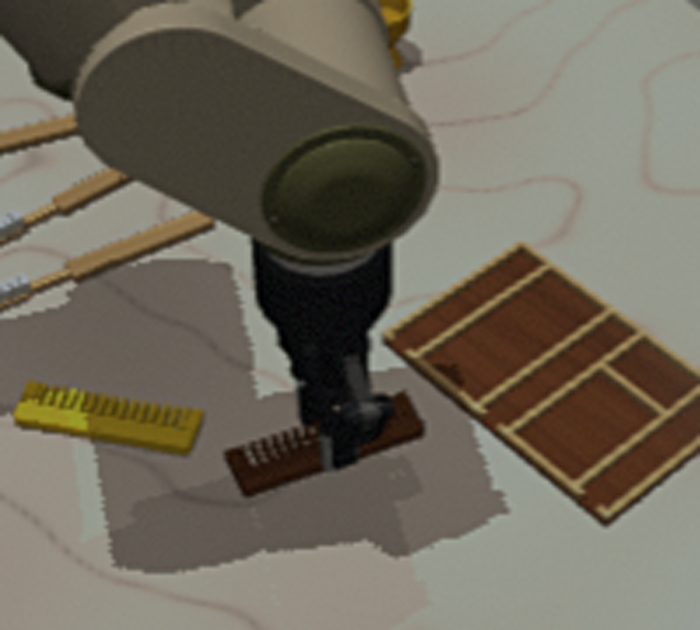

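Call:
send_rows:
  targets:
    - [-3.209, 1.361, -0.4, 0, 0, -2.26, 25]
    - [-3.209, 1.361, -0.4, 0, 0, -2.26, 25]
    - [-3.209, 1.361, -0.4, 0, 0, -2.26, 25]
    - [-3.209, 1.361, 0.3, 0, 0, -2.26, 25]
    - [-3.209, 1.361, 0.3, 0, 0, -2.26, 25]

```text
time_s: 4.65
position: [0.6085, 0.0301, 0.0346]
tool_rot: [[-0.981, -0.193, -0.004], [-0.193, 0.981, 0.001], [0.004, 0.001, -1.0]]
ft_force: [0.6, -0.0, -0.3]
grip_width: 0.03
```

```bash
python3 - <<'E'
from h import *
im,d,P=snap('side'); crop(im,200,80,420,290,3,'s3c')
im,d,P=snap('top'); crop(im,220,90,400,230,3.5,'t3c')
plan(611.2,29.5,11,101.1)
E
```

```text
row [-0.027, -0.007, 0.522, -0.001, 0.003, -0.003] n>= 1 q6 -109.4 cur [609.8  29.6  37.1] 101.07 w 29.8 t 4.75
```

View pics/s3c.png

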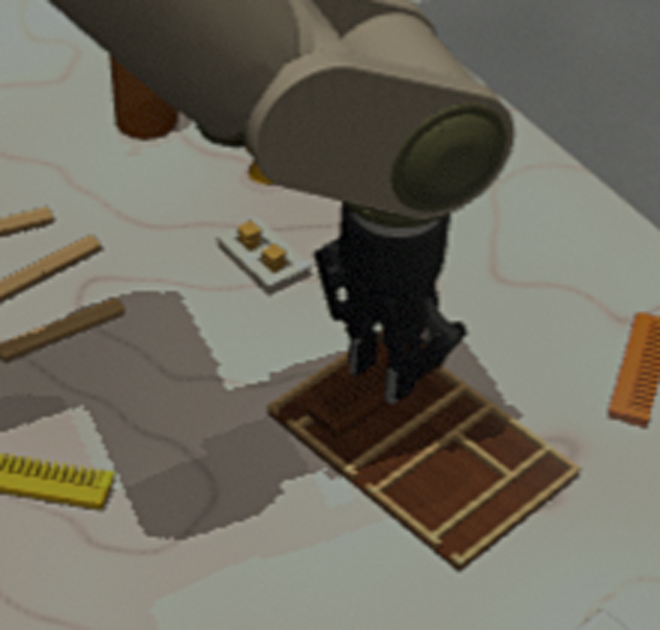

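View pics/t3c.png

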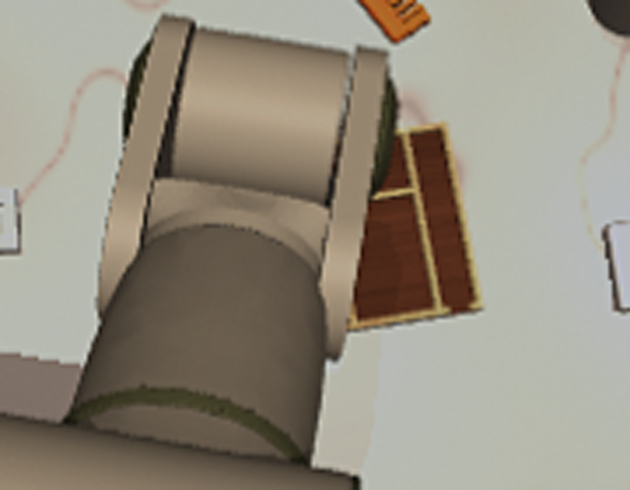

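Call:
send_rows:
  targets:
    - [-0.027, -0.007, 0.3, 0, 0, 0, 25]
    - [-0.027, -0.007, 0.51, 0, 0, 0, 25]
    - [-0.027, -0.007, 0.51, 0, 0, 0, 25]

```text
time_s: 5.12
position: [0.6109, 0.0296, 0.0098]
tool_rot: [[-0.981, -0.192, -0.001], [-0.192, 0.981, 0.0], [0.001, 0.0, -1.0]]
ft_force: [0.3, 0.1, -0.9]
grip_width: 0.0297
```

```bash
python3 - <<'E'
from h import *
im,d,P=snap('side'); crop(im,240,150,420,290,4,'s4c')
plan(611.2,29.5,11,101.1)
E
```

```text
row [-0.002, -0.002, -0.017, 0.001, -0.005, -0.003] n>= 1 q6 -109.4 cur [611.1  29.6  10.2] 101.07 w 29.9 t 5.175
```

View pics/s4c.png

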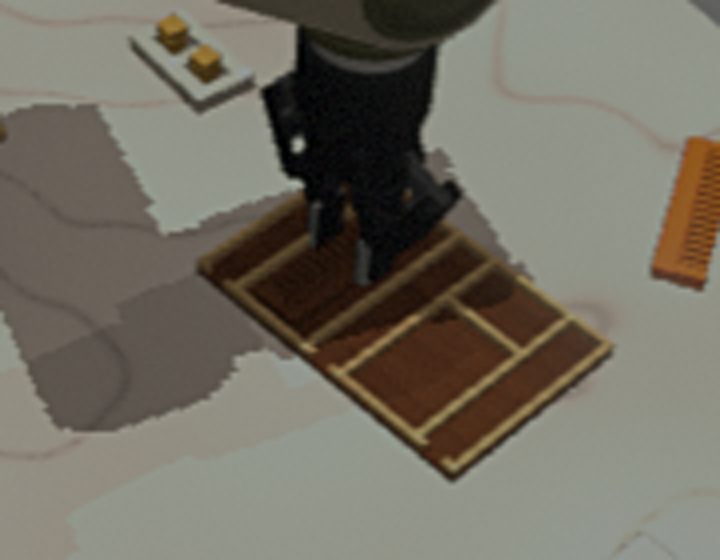

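Call:
send_rows:
  targets:
    - [0, 0, 0, 0, 0, 0, 45]
    - [0, 0, 0, 0, 0, 0, 45]
    - [0, 0, -0.8, 0, 0, 0, 45]
    - [0, 0, -1.5, 0, 0, 0, 50]
    - [0, 0, -1.5, 0, 0, 0, 50]

```text
time_s: 5.8
position: [0.6126, 0.0295, 0.0884]
tool_rot: [[-0.981, -0.192, 0.006], [-0.192, 0.981, -0.001], [-0.005, -0.002, -1.0]]
ft_force: [-0.6, -0.2, -1.1]
grip_width: 0.05
```

```bash
python3 - <<'E'
from h import *
im,d,P=snap('side'); crop(im,240,150,420,290,4,'s5c')
p,e=fit(P,TPL['comb'],(.6112,.0295,np.radians(11.1)),.068,zoff=.004,zmax=.025);print(p,np.degrees(p[2]),e)
f=fit(P,TPL['tin'],OBJ[1][1],.045); print('tin',f[0],np.degrees(f[0][2]))
plan(606.3,-229.5,70,98.6)
E
```

```text
[0.60854357 0.02955432 0.20259735] 11.607973311183343 0.0028709008899195183
tin [ 0.60489365 -0.23004945  0.18277367] 10.472160127576354
row [1.102, -5.064, 0.332, -0.005, 0.015, 0.311] n>= 5 q6 -109.4 cur [611.7  29.6  86.5] 101.08 w 49.9 t 5.85
```

View pics/s5c.png

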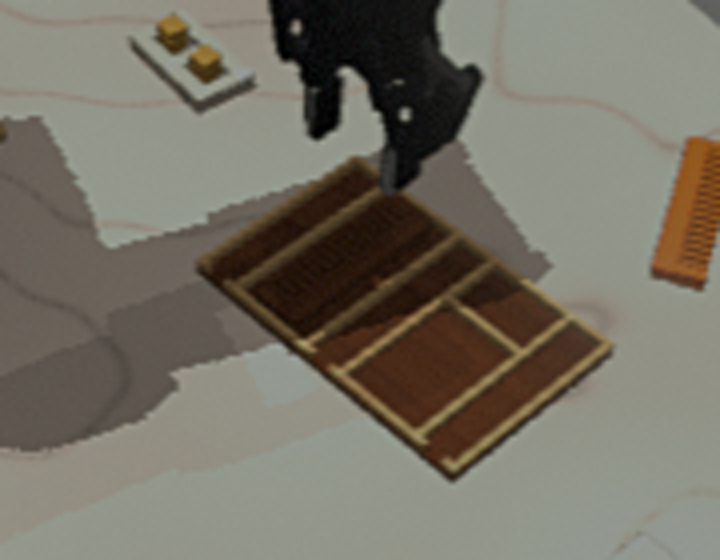

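Call:
send_rows:
  targets:
    - [1.102, -5.064, 0.332, 0, 0, 0.25, 55]
    - [1.102, -5.064, 0.332, 0, 0, 0.25, 55]
    - [1.102, -5.064, 0.332, 0, 0, 0.25, 55]
    - [1.102, -5.064, 0.332, 0, 0, 0.25, 55]
    - [1.102, -5.064, 0.332, 0, 0, 0.25, 55]

```text
time_s: 6.48
position: [0.6047, -0.2331, 0.067]
tool_rot: [[-0.988, -0.153, -0.002], [-0.153, 0.988, 0.001], [0.002, 0.001, -1.0]]
ft_force: [-0.5, 0.5, -0.8]
grip_width: 0.0549
```

```bash
python3 - <<'E'
from h import *
im,d,P=snap('side'); crop(im,240,150,420,330,3.5,'s6c')
f=fit(P,TPL['tin'],OBJ[1][1],.045); print('tin',f[0],np.degrees(f[0][2]))
p,e=fit(P,TPL['comb'],(.6112,.0295,np.radians(11.1)),.068,zoff=.004,zmax=.025);print(p,np.degrees(p[2]),e)
im,d,P=snap('top'); crop(im,240,100,380,220,4.5,'t6c')
p,e=fit(P,TPL['comb'],(.6112,.0295,np.radians(11.1)),.068,zoff=.004,zmax=.025);print(p,np.degrees(p[2]),e)
plan(606,-229.7,5.5,99.3)
E
```

```text
tin [ 0.60596079 -0.22924922  0.15810299] 9.058634180629037
[0.608632   0.02857043 0.19282622] 11.048128670130918 0.002837198718756535
[0.60950121 0.03113754 0.18228637] 10.444239930435181 0.0030314240595972655
row [-0.019, 0.001, 1.241, 0.012, -0.012, -0.041] n>= 1 q6 -130.2 cur [ 605.2 -230.    67.5] 98.97 w 55.1 t 6.575
```

View pics/t6c.png

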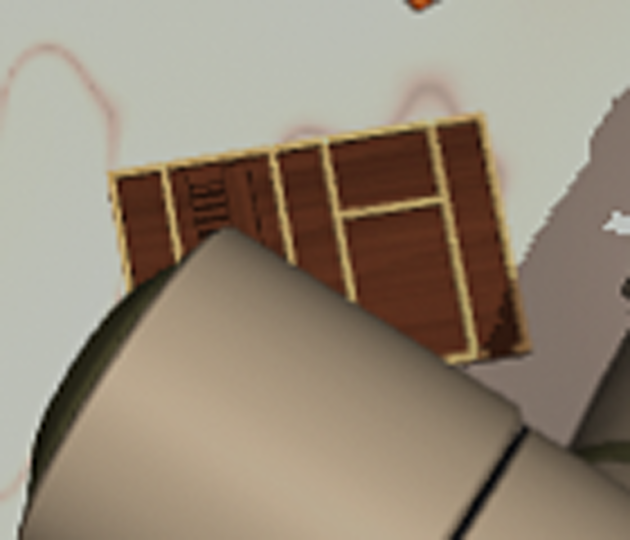

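View pics/s6c.png

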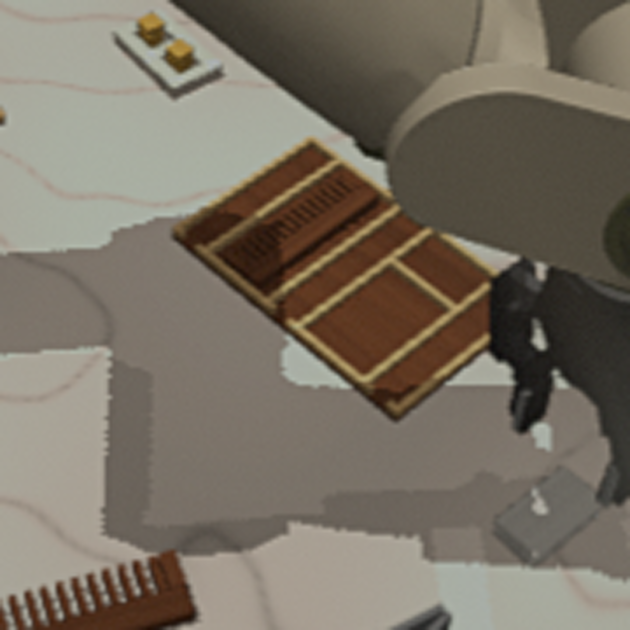

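Call:
send_rows:
  targets:
    - [-0.019, 0.0, 1.0, 0, 0, -0.04, 55]
    - [-0.019, 0.0, 1.235, 0, 0, -0.04, 55]
    - [-0.019, 0.0, 1.235, 0, 0, -0.04, 28]
    - [-0.019, 0.0, 1.235, 0, 0, -0.04, 28]
    - [-0.019, 0.0, 1.235, 0, 0, -0.04, 28]

```text
time_s: 7.2
position: [0.6074, -0.2294, 0.0084]
tool_rot: [[-0.987, -0.164, 0.002], [-0.164, 0.987, -0.001], [-0.002, -0.001, -1.0]]
ft_force: [0.2, 0.9, -0.8]
grip_width: 0.032
```

```bash
python3 - <<'E'
from h import *
plan(606,-229.7,40,None)
plan(607.2,-58.9,50,101.1)
E
```

```text
row [0.027, -0.003, -0.631, -0.01, 0.011, 0.0] n>= 1 q6 -130.5 cur [ 607.4 -229.4    8.4] 99.41 w 32.0 t 7.2
row [-0.556, 3.363, -0.835, -0.01, 0.011, -0.211] n>= 3 q6 -130.5 cur [ 607.4 -229.4    8.4] 99.41 w 32.0 t 7.2
```

Call:
send_rows:
  targets:
    - [0, 0, -0.85, 0, 0, 0, 28]
    - [-0.556, 3.363, -0.85, 0, 0, -0.211, 28]
    - [-0.556, 3.363, -0.85, 0, 0, -0.211, 28]
    - [-0.556, 3.363, -0.85, 0, 0, -0.211, 28]
    - [-0.556, 3.363, -0.85, 0, 0, -0.211, 28]

```text
time_s: 7.82
position: [0.6067, -0.0558, 0.0505]
tool_rot: [[-0.981, -0.196, 0.001], [-0.196, 0.981, 0.0], [-0.001, 0.0, -1.0]]
ft_force: [-0.3, -1.2, -1.1]
grip_width: 0.0324
```

```bash
python3 - <<'E'
from h import *
im,d,P=snap('side'); crop(im,240,150,420,330,3.5,'s7c')
plan(607.2,-58.9,11.5,101.1)
E
```

```text
row [0.002, -0.022, 0.779, -0.005, 0.007, 0.015] n>= 1 q6 -117.8 cur [607.  -57.8  50.4] 101.22 w 32.7 t 7.875
```

View pics/s7c.png

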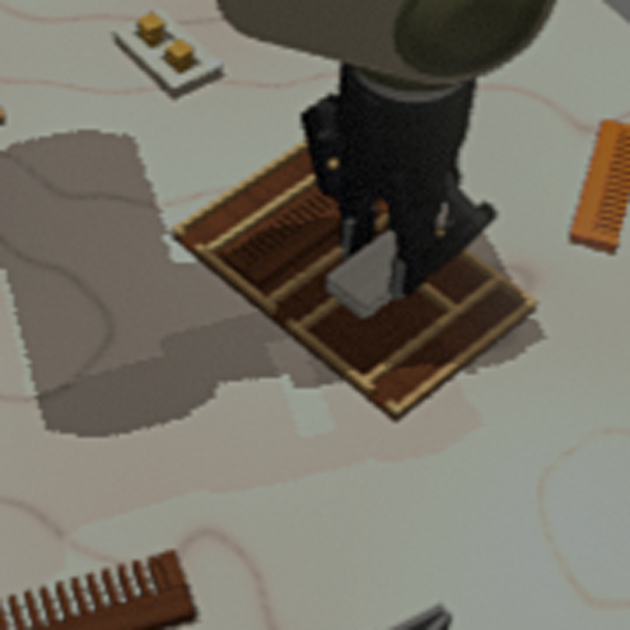

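Call:
send_rows:
  targets:
    - [0, -0.022, 0.5, 0, 0, 0, 28]
    - [0, -0.022, 0.77, 0, 0, 0, 28]
    - [0, -0.022, 0.77, 0, 0, 0, 28]
    - [0, -0.022, 0.77, 0, 0, 0, 42]
    - [0, -0.022, 0.77, 0, 0, 0, 42]

```text
time_s: 8.5
position: [0.6071, -0.0603, 0.0113]
tool_rot: [[-0.981, -0.192, 0.0], [-0.192, 0.981, -0.0], [-0.0, -0.0, -1.0]]
ft_force: [0.7, 0.0, -0.4]
grip_width: 0.0422
```

Call:
send_rows:
  targets:
    - [0, 0, -0.3, 0, 0, 0, 45]
    - [0, 0, -1.5, 0, 0, 0, 45]
    - [0, 0, -1.5, 0, 0, 0, 45]

```text
time_s: 8.88
position: [0.6094, -0.0605, 0.0917]
tool_rot: [[-0.981, -0.193, 0.01], [-0.193, 0.981, -0.003], [-0.009, -0.005, -1.0]]
ft_force: [0.9, 1.2, -0.6]
grip_width: 0.0452
```

```bash
cat >> h.py <<'E'
def fit_box(P,p0,z,rad=.016):
    return fit(P,lambda q: np.where((abs(q[:,0])<.008)&(abs(q[:,1])<.008),z,z-.010),p0,rad,zmax=z+.006)
E
python3 - <<'E'
from h import *
for n in("side","top"):
    im,d,P=snap(n)
    if n=="side": crop(im,240,130,420,310,3.5,'s8c')
    else: crop(im,180,130,240,180,9,'t8b')
    f=fit(P,TPL['tin'],(.607,-.059,.19),.04,zoff=.004); print(n,'tin',f[0],np.degrees(f[0][2]))
    f=fit(P,TPL['pt'],OBJ[2][1],.04); print(n,'pt',f[0],np.degrees(f[0][2]))
    for c in((.622,.247),(.625,.213)):
        b=(abs(P[...,0]-c[0])<.02)&(abs(P[...,1]-c[1])<.016)&(P[...,2]>.020)&(P[...,2]<.033)
        q=P[b]; print(n,"box",len(q),q.mean(0).round(4),np.median(q,0).round(4),q.min(0).round(4),q.max(0).round(4), cv2.minAreaRect((q[:,:2]*1000).astype(np.float32)))
plan(624.5,213,80,94.5)
E
```

```text
side tin [ 0.60581371 -0.0609102   0.24036168] 13.77170999654641
side pt [0.62475233 0.22909429 0.06923875] 3.9670879697832815
side box 32 [0.6195 0.2447 0.0246] [0.6183 0.2442 0.0248] [0.6123 0.2358 0.021 ] [0.6285 0.2523 0.0288] ((619.4114990234375, 243.86715698242188), (16.678224563598633, 14.52181339263916), 75.54737854003906)
side box 34 [0.6225 0.2085 0.025 ] [0.6222 0.2073 0.0251] [0.6148 0.2023 0.0202] [0.6302 0.2183 0.0286] ((622.2495727539062, 210.2137451171875), (15.171419143676758, 15.653205871582031), 3.163759708404541)
top tin [ 0.604 -0.062  0.04 ] 2.2918311805232934
top pt [0.62369277 0.23104316 0.07369276] 4.222284008476828
top box 42 [0.619  0.2491 0.0257] [0.6188 0.2496 0.0256] [0.6111 0.2425 0.0202] [0.6269 0.257  0.0309] ((618.6038818359375, 249.44483947753906), (14.174126625061035, 15.418663024902344), 84.870361328125)
top box 46 [0.6222 0.2129 0.0255] [0.622  0.2127 0.0256] [0.6144 0.2048 0.0204] [0.63   0.222  0.0302] ((622.1982421875, 213.00831604003906), (16.33642578125, 15.46928882598877), 12.650057792663574)
row [-1.39, 5.291, 0.144, -0.006, 0.012, 0.824] n>= 5 q6 -117.8 cur [607.2 -60.   87.3] 101.09 w 45.1 t 8.975h.py:87: RuntimeWarning: invalid value encountered in scalar divide
  return best.x,best.fun/len(f)/5
```

View pics/s8c.png

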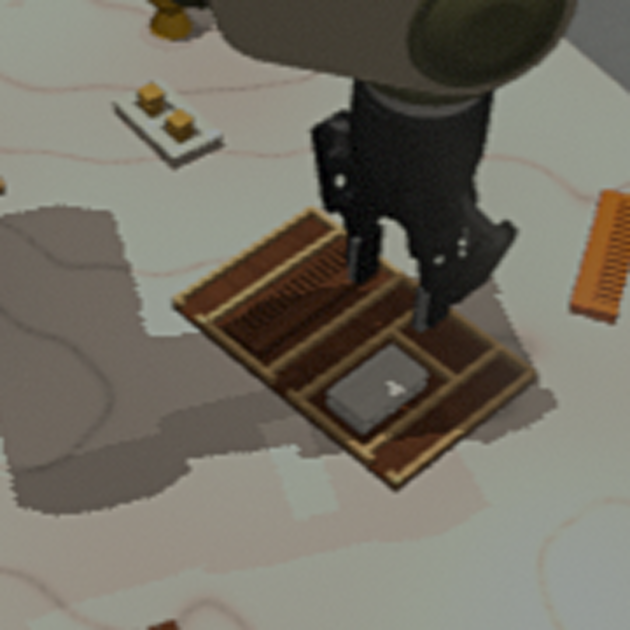

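View pics/t8b.png

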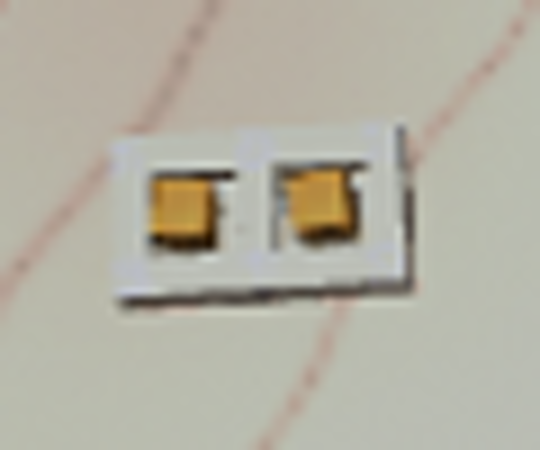

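```bash
sed -i 's/t=(ang-cur+90)%180-90/t=ang-cur/' h.py; python3 - <<'E'
from h import *
plan(622,212,80,11)
E
```

```text
row [-1.337, 5.281, 0.144, 0.004, 0.015, 11.262] n>= 9 q6 -117.8 cur [607.2 -60.   87.3] 101.09 w 45.1 t 8.975
```

Call:
send_rows:
  targets:
    - [-1.337, 5.281, 0.1, 0, 0, 11.262, 26]
    - [-1.337, 5.281, 0.1, 0, 0, 11.262, 26]
    - [-1.337, 5.281, 0.1, 0, 0, 11.262, 26]
    - [-1.337, 5.281, 0.1, 0, 0, 11.262, 26]
    - [-1.337, 5.281, 0.1, 0, 0, 11.262, 26]

```text
time_s: 9.6
position: [0.6208, 0.2148, 0.0799]
tool_rot: [[-0.758, 0.652, -0.002], [0.652, 0.758, -0.0], [0.002, -0.002, -1.0]]
ft_force: [-0.4, -0.3, 0.3]
grip_width: 0.0259
```

```bash
python3 - <<'E'
from h import *
plan(622,212,60,11)
E
```

```text
row [-0.056, -0.027, 0.398, -0.015, -0.008, 4.788] n>= 4 q6 -40.5 cur [620.8 214.8  79.9] 49.3 w 25.9 t 9.6
```

Call:
send_rows:
  targets:
    - [-0.05, 0.0, 0.3, 0, 0, 4.788, 26]
    - [-0.05, 0.0, 0.3, 0, 0, 4.788, 26]
    - [-0.05, 0.0, 0.3, 0, 0, 4.788, 26]
    - [-0.05, 0.0, 0.3, 0, 0, 4.788, 26]
    - [-0.05, 0.0, 0.3, 0, 0, 4.788, 26]

```text
time_s: 10.22
position: [0.6232, 0.2103, 0.0652]
tool_rot: [[-0.196, 0.981, -0.002], [0.981, 0.196, -0.0], [0.0, -0.002, -1.0]]
ft_force: [0.7, -0.4, -0.1]
grip_width: 0.0257
```

```bash
python3 - <<'E'
from h import *
im,d,P=snap("side"); crop(im,230,90,330,190,6,'s9c')
plan(622,212,13.5,11)
E
```

```text
row [0.038, -0.017, 1.037, -0.012, -0.001, 0.044] n>= 1 q6 -3.0 cur [623.3 210.3  65.3] 11.36 w 26.1 t 10.275
```

View pics/s9c.png

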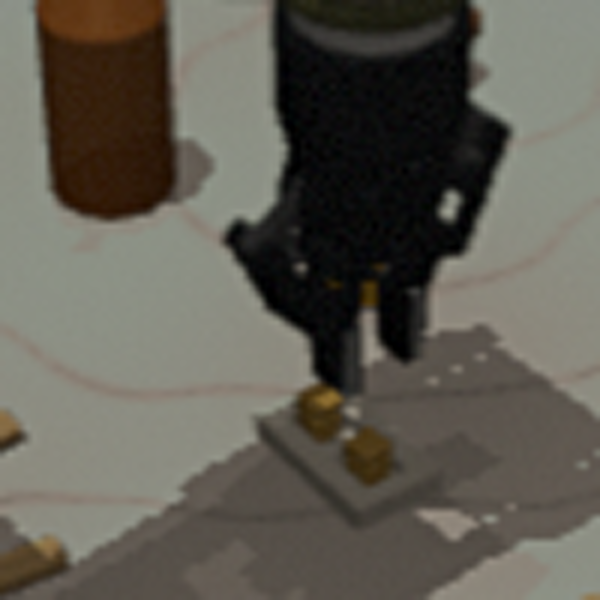

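Call:
send_rows:
  targets:
    - [0.038, -0.017, 0.6, 0, 0, 0, 30]
    - [0.038, -0.017, 1.02, 0, 0, 0, 30]
    - [0.038, -0.017, 1.02, 0, 0, 0, 30]

```text
time_s: 10.65
position: [0.6219, 0.212, 0.0139]
tool_rot: [[-0.196, 0.981, -0.003], [0.981, 0.196, -0.0], [0.0, -0.003, -1.0]]
ft_force: [-0.2, 0.2, -0.2]
grip_width: 0.0299
```

```bash
python3 - <<'E'
from h import *
im,d,P=snap("side"); crop(im,230,90,330,190,6,'s10c')
plan(622,212,13.5,11)
E
```

```text
row [0.0, -0.007, 0.027, -0.008, -0.0, 0.038] n>= 1 q6 -2.8 cur [622.3 212.   14.9] 11.3 w 29.8 t 10.7
```

View pics/s10c.png

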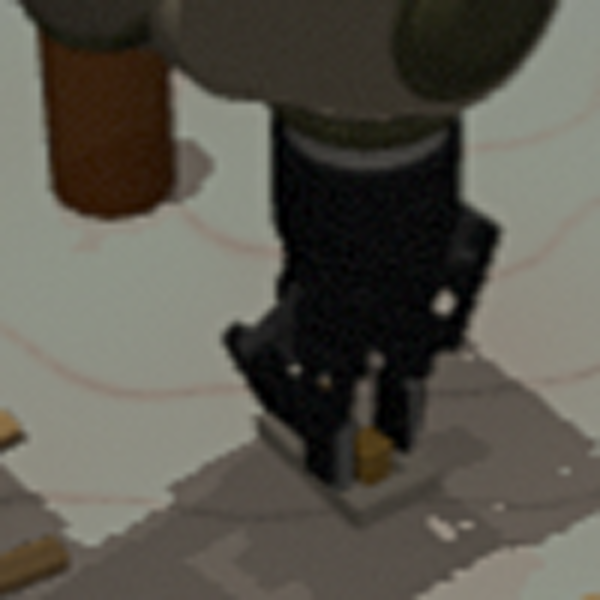

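Box sits between the pads. Close and lift.

Call:
send_rows:
  targets:
    - [0, 0, 0, 0, 0, 0, 10]
    - [0, 0, 0, 0, 0, 0, 10]
    - [0, 0, 0, 0, 0, 0, 10]
    - [0, 0, -0.6, 0, 0, 0, 10]
    - [0, 0, -1.2, 0, 0, 0, 10]

```text
time_s: 11.32
position: [0.6222, 0.212, 0.0756]
tool_rot: [[-0.195, 0.981, -0.001], [0.981, 0.195, -0.0], [0.0, -0.001, -1.0]]
ft_force: [0.9, -0.6, -0.5]
grip_width: 0.014
```

```bash
python3 - <<'E'
from h import *
T=np.array([619.5,-12.7,11.1])
c,s=np.cos(np.radians(T[2])),np.sin(np.radians(T[2]))
for x,y in((44,-56),(44,-30)): print(np.round([T[0]+c*x-s*y,T[1]+s*x+c*y],1))
plan(673.5,-59.2,60,11)
E
```

```text
[673.5 -59.2]
[668.5 -33.7]
row [-5.521, -0.05, 0.312, -0.009, -0.0, 0.029] n>= 5 q6 -2.7 cur [622.2 212.   75.6] 11.23 w 14.0 t 11.325
```

Call:
send_rows:
  targets:
    - [-5.521, -0.05, 0.2, 0, 0, 0, 10]
    - [-5.521, -0.05, 0.2, 0, 0, 0, 10]
    - [-5.521, -0.05, 0.2, 0, 0, 0, 10]
    - [-5.521, -0.05, 0.2, 0, 0, 0, 10]
    - [-5.521, -0.05, 0.2, 0, 0, 0, 10]

```text
time_s: 11.95
position: [0.6738, -0.0626, 0.0648]
tool_rot: [[-0.192, 0.981, -0.0], [0.981, 0.192, -0.0], [-0.0, -0.0, -1.0]]
ft_force: [-0.2, 0.1, 0.5]
grip_width: 0.0147
```

```bash
python3 - <<'E'
from h import *
im,d,P=snap("side"); crop(im,270,150,420,280,5,'s11c')
plan(673.5,-59.2,15.5,11)
E
```

```text
row [0.106, 0.006, 0.984, -0.001, 0.007, -0.002] n>= 1 q6 -26.4 cur [674.2 -64.4  64.7] 10.99 w 14.1 t 12.0
```

View pics/s11c.png

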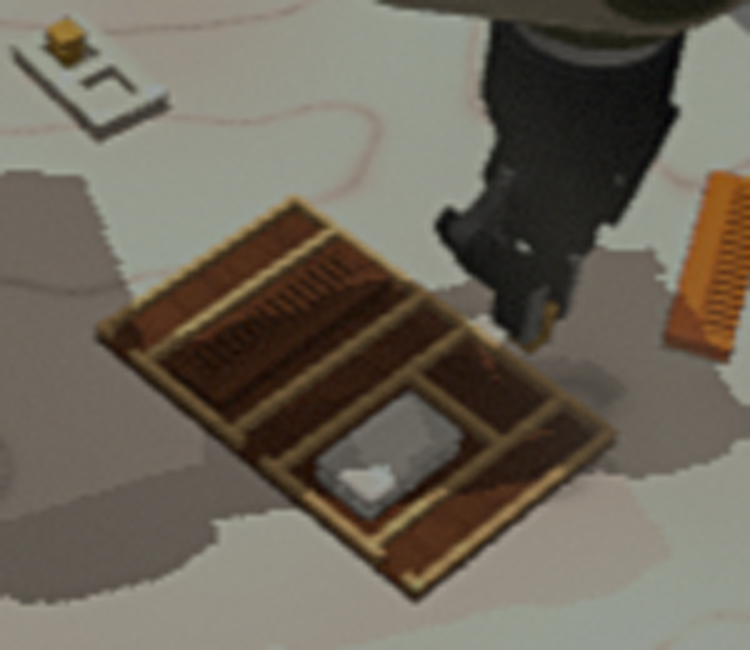

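Call:
send_rows:
  targets:
    - [0.106, 0.006, 0.4, 0, 0, 0, 10]
    - [0.106, 0.006, 0.97, 0, 0, 0, 10]
    - [0.106, 0.006, 0.97, 0, 0, 0, 10]

```text
time_s: 12.38
position: [0.6726, -0.0526, 0.0156]
tool_rot: [[-0.196, 0.981, -0.002], [0.981, 0.196, 0.001], [0.001, -0.001, -1.0]]
ft_force: [0.4, 0.1, 1.0]
grip_width: 0.0146
```

```bash
python3 - <<'E'
from h import *
im,d,P=snap("side"); crop(im,270,150,420,280,5,'s12c')
plan(673.5,-59.2,15.5,11)
E
```

```text
row [-0.13, -0.011, 0.015, -0.007, -0.005, 0.037] n>= 1 q6 -25.8 cur [672.8 -52.7  16.3] 11.29 w 14.2 t 12.425
```

View pics/s12c.png

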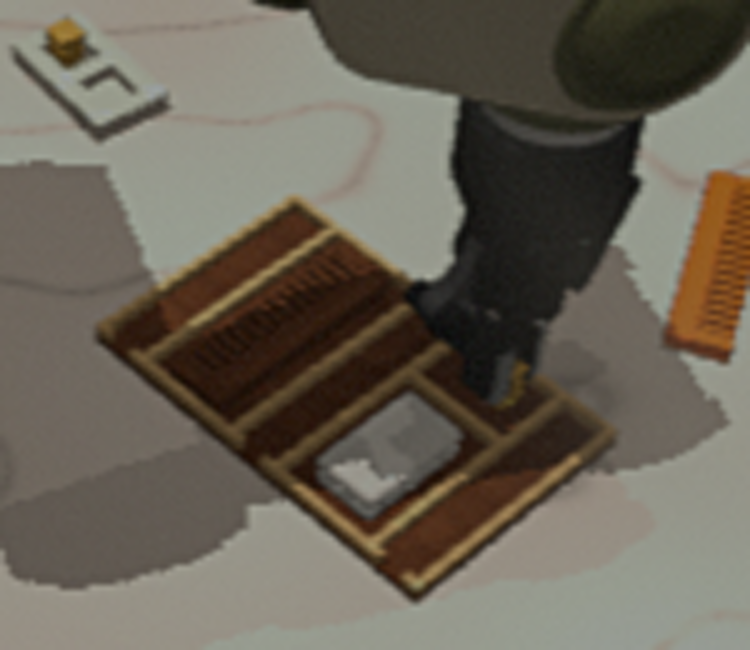

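Call:
send_rows:
  targets:
    - [-0.12, 0, -0.05, 0, 0, 0, 10]
    - [-0.12, 0, 0, 0, 0, 0, 10]
    - [-0.12, 0, 0, 0, 0, 0, 10]

```text
time_s: 12.8
position: [0.6741, -0.0598, 0.0166]
tool_rot: [[-0.194, 0.981, -0.0], [0.981, 0.194, 0.0], [0.0, -0.0, -1.0]]
ft_force: [-0.1, 0.1, 0.8]
grip_width: 0.0143
```

```bash
python3 - <<'E'
from h import *
plan(673.5,-59.2,15.5,11)
im,d,P=snap("side"); crop(im,270,150,420,280,5,'s13c')
plan(673.5,-59.2,15.5,11)
E
```

```text
row [0.014, -0.009, 0.021, -0.002, -0.001, 0.027] n>= 1 q6 -26.3 cur [674.1 -59.8  16.6] 11.21 w 14.3 t 12.8
row [0.013, -0.01, 0.022, -0.002, -0.001, 0.027] n>= 1 q6 -26.3 cur [674.1 -59.7  16.6] 11.22 w 14.4 t 12.85
```

View pics/s13c.png

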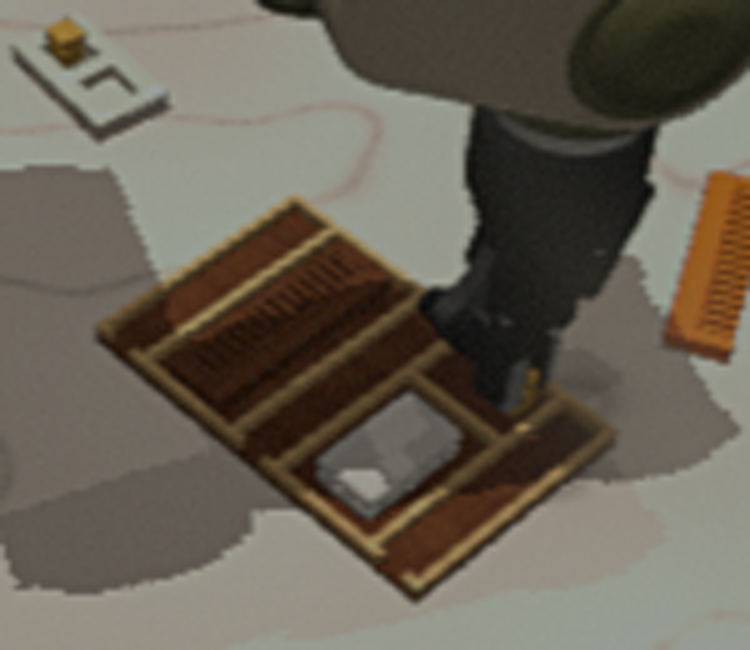

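Call:
send_rows:
  targets:
    - [0.01, 0, 0.03, 0, 0, 0, 10]
    - [0.01, 0, 0.03, 0, 0, 0, 23]
    - [0.01, 0, 0.03, 0, 0, 0, 23]
    - [0, 0, -0.7, 0, 0, 0, 23]
    - [0, 0, -1.4, 0, 0, 0, 30]

```text
time_s: 13.48
position: [0.6741, -0.0598, 0.0874]
tool_rot: [[-0.195, 0.981, -0.001], [0.981, 0.195, 0.0], [0.0, -0.001, -1.0]]
ft_force: [0.8, -0.0, -0.3]
grip_width: 0.0298
```

Call:
send_rows:
  targets:
    - [0, 0, 0, 0, 0, 0, 30]

```text
time_s: 13.6
position: [0.6756, -0.0601, 0.0898]
tool_rot: [[-0.195, 0.981, 0.006], [0.981, 0.195, -0.002], [-0.003, 0.005, -1.0]]
ft_force: [-0.5, -0.3, 0.1]
grip_width: 0.03
```

```bash
python3 - <<'E'
from h import *
im,d,P=snap("side"); crop(im,270,150,420,280,5,'s14c')
plan(619,248,70,5)
E
```

```text
row [6.256, 0.107, 0.348, 0.015, 0.006, 0.778] n>= 6 q6 -26.3 cur [674.6 -59.8  87.7] 11.23 w 30.4 t 13.65
```

View pics/s14c.png

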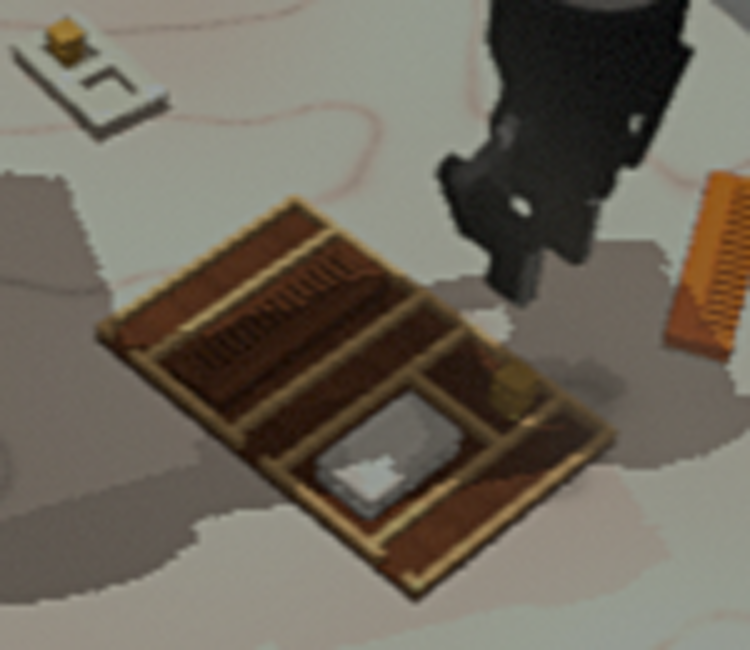

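Box B stands in the short bay. Second box.

Call:
send_rows:
  targets:
    - [6.256, 0.107, 0.2, 0, 0, 0.778, 30]
    - [6.256, 0.107, 0.2, 0, 0, 0.778, 30]
    - [6.256, 0.107, 0.2, 0, 0, 0.778, 30]
    - [6.256, 0.107, 0.2, 0, 0, 0.778, 30]
    - [6.256, 0.107, 0.2, 0, 0, 0.778, 30]

```text
time_s: 14.28
position: [0.6175, 0.2494, 0.0752]
tool_rot: [[-0.087, 0.996, -0.002], [0.996, 0.087, -0.0], [-0.0, -0.002, -1.0]]
ft_force: [0.3, 0.4, 0.0]
grip_width: 0.0299
```

Call:
send_rows:
  targets:
    - [0, 0, 0, 0, 0, 0, 30]
    - [0, 0, 0, 0, 0, 0, 30]

```text
time_s: 14.52
position: [0.6183, 0.2473, 0.0755]
tool_rot: [[-0.087, 0.996, -0.002], [0.996, 0.087, -0.001], [-0.001, -0.002, -1.0]]
ft_force: [0.1, -1.1, -0.4]
grip_width: 0.0301
```

```bash
python3 - <<'E'
from h import *
im,d,P=snap("side"); crop(im,230,90,330,190,6,'s15c')
c=(.621,.246)
b=(abs(P[...,0]-c[0])<.02)&(abs(P[...,1]-c[1])<.016)&(P[...,2]>.020)&(P[...,2]<.033)
q=P[b]; print("box",len(q),q.mean(0).round(4))
plan(619,248,14.5,5)
E
```

```text
box 31 [0.6189 0.2441 0.0255]
row [0.029, 0.01, 1.227, -0.009, 0.003, -0.007] n>= 1 q6 6.6 cur [618.7 246.5  75.8] 4.95 w 29.9 t 14.575
```

View pics/s15c.png

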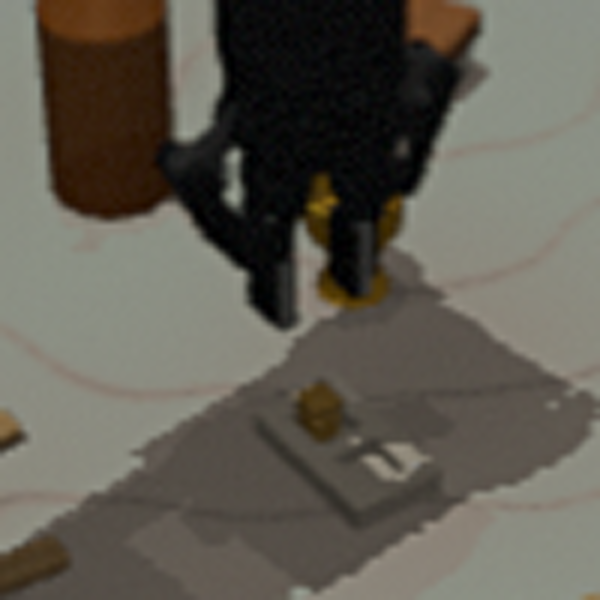

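Call:
send_rows:
  targets:
    - [0.01, 0.01, 0.6, 0, 0, 0, 30]
    - [0.01, 0.01, 1.22, 0, 0, 0, 30]
    - [0.01, 0.01, 1.22, 0, 0, 0, 30]

```text
time_s: 14.95
position: [0.6191, 0.2463, 0.0142]
tool_rot: [[-0.085, 0.996, -0.002], [0.996, 0.085, -0.001], [-0.0, -0.003, -1.0]]
ft_force: [0.7, -0.2, -0.5]
grip_width: 0.0301
```

```bash
python3 - <<'E'
from h import *
im,d,P=snap("side"); crop(im,230,90,330,190,6,'s16c')
plan(619,248,14.5,5)
E
```

```text
row [0.028, -0.005, 0.014, -0.009, 0.002, -0.014] n>= 1 q6 6.7 cur [619.4 246.6  15.2] 4.89 w 29.9 t 15.0
```

View pics/s16c.png

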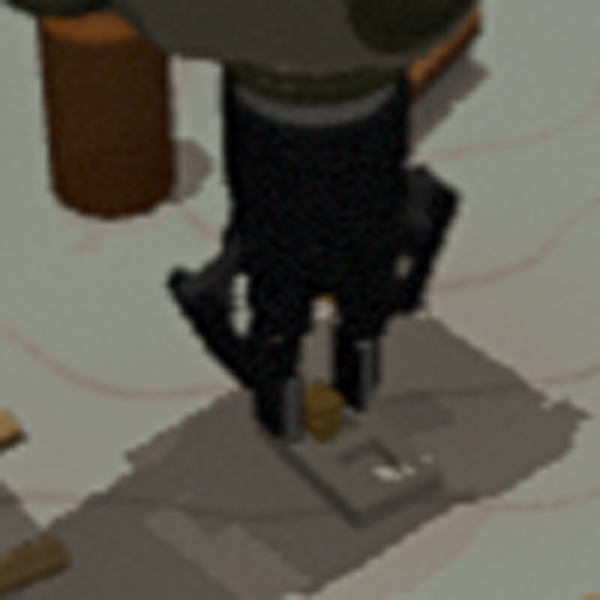

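Call:
send_rows:
  targets:
    - [0, 0, 0, 0, 0, 0, 10]
    - [0, 0, 0, 0, 0, 0, 10]
    - [0, 0, 0, 0, 0, 0, 10]
    - [0, 0, -0.6, 0, 0, 0, 10]
    - [0, 0, -1.2, 0, 0, 0, 10]

```text
time_s: 15.62
position: [0.6189, 0.2481, 0.0761]
tool_rot: [[-0.087, 0.996, -0.001], [0.996, 0.087, -0.0], [0.0, -0.001, -1.0]]
ft_force: [-0.0, -0.7, 0.3]
grip_width: 0.0144
```

```bash
python3 - <<'E'
from h import *
plan(668.5,-32,65,11)
E
```

```text
row [-5.668, 0.5, 0.222, -0.007, -0.001, -0.75] n>= 5 q6 6.7 cur [618.9 248.1  76.1] 5.0 w 14.4 t 15.625
```

Call:
send_rows:
  targets:
    - [-5.668, 0.5, 0.1, 0, 0, -0.75, 10]
    - [-5.668, 0.5, 0.1, 0, 0, -0.75, 10]
    - [-5.668, 0.5, 0.1, 0, 0, -0.75, 10]
    - [-5.668, 0.5, 0.1, 0, 0, -0.75, 10]
    - [-5.668, 0.5, 0.1, 0, 0, -0.75, 10]

```text
time_s: 16.25
position: [0.6689, -0.0351, 0.0706]
tool_rot: [[-0.188, 0.982, -0.0], [0.982, 0.188, -0.0], [-0.0, -0.0, -1.0]]
ft_force: [0.5, 0.5, -0.1]
grip_width: 0.0144
```

Call:
send_rows:
  targets:
    - [0, 0, 0.4, 0, 0, 0, 10]
    - [0, 0, 0.4, 0, 0, 0, 10]
    - [0, 0, 0.4, 0, 0, 0, 10]

```text
time_s: 16.62
position: [0.6689, -0.0315, 0.0513]
tool_rot: [[-0.192, 0.981, 0.001], [0.981, 0.192, -0.0], [-0.0, 0.001, -1.0]]
ft_force: [0.5, -0.1, -0.5]
grip_width: 0.0143
```

```bash
python3 - <<'E'
from h import *
im,d,P=snap("side"); crop(im,270,150,420,280,5,'s17c')
plan(668.5,-32,15.0,11)
E
```

```text
row [-0.009, -0.014, 0.73, 0.007, 0.003, 0.006] n>= 1 q6 -23.8 cur [669.  -31.4  51.5] 11.05 w 14.6 t 16.675
```

View pics/s17c.png

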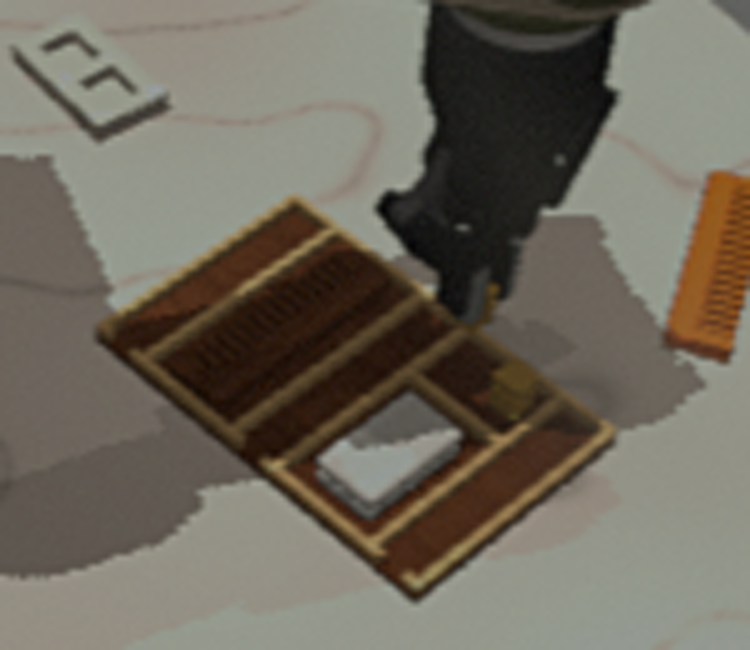

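Call:
send_rows:
  targets:
    - [0, -0.01, 0.4, 0, 0, 0, 10]
    - [0, -0.01, 0.73, 0, 0, 0, 10]
    - [0, -0.01, 0.73, 0, 0, 0, 10]
    - [0, -0.01, 0.73, 0, 0, 0, 23]
    - [0, -0.01, 0.73, 0, 0, 0, 23]

```text
time_s: 17.3
position: [0.6683, -0.032, 0.0143]
tool_rot: [[-0.191, 0.982, 0.0], [0.982, 0.191, -0.0], [-0.0, 0.0, -1.0]]
ft_force: [-1.0, -1.4, -0.5]
grip_width: 0.0227
```

Call:
send_rows:
  targets:
    - [0, 0, -0.3, 0, 0, 0, 23]
    - [0, 0, -1.2, 0, 0, 0, 23]
    - [0, 0, -1.8, 0, 0, 0, 23]
    - [0, 0, -1.8, 0, 0, 0, 23]

```text
time_s: 17.8
position: [0.6695, -0.0323, 0.1081]
tool_rot: [[-0.191, 0.982, 0.006], [0.982, 0.191, -0.001], [-0.003, 0.006, -1.0]]
ft_force: [0.0, -0.1, -1.1]
grip_width: 0.0228
```

```bash
python3 - <<'E'
from h import *
for n in("side","top"):
    im,d,P=snap(n)
    if n=="side": crop(im,270,150,420,280,5,'s18c')
    for nm,c,rad in OBJ[3:6]:
        p,e=fit(P,TPL[nm],c,rad); print(n,nm,np.round(p[:2]*1000,1),round(np.degrees(p[2]),1),round(e*1000,2))
plan(436,239,80,90)
E
```

```text
side brush [434.5 383.6] -9.0 2.07
side brush [452.6 311. ] 8.6 2.29
side brush [435.6 238. ] -0.8 1.93
top brush [435.6 384.2] -8.4 1.95
top brush [447. 304.] -2.9 2.8
top brush [437. 235.] -8.6 1.7
row [6.207, -3.522, 0.488, 0.0, 0.001, -9.875] n>= 8 q6 -23.9 cur [668.1 -32.1 104.5] 11.0 w 23.0 t 17.9
```

View pics/s18c.png

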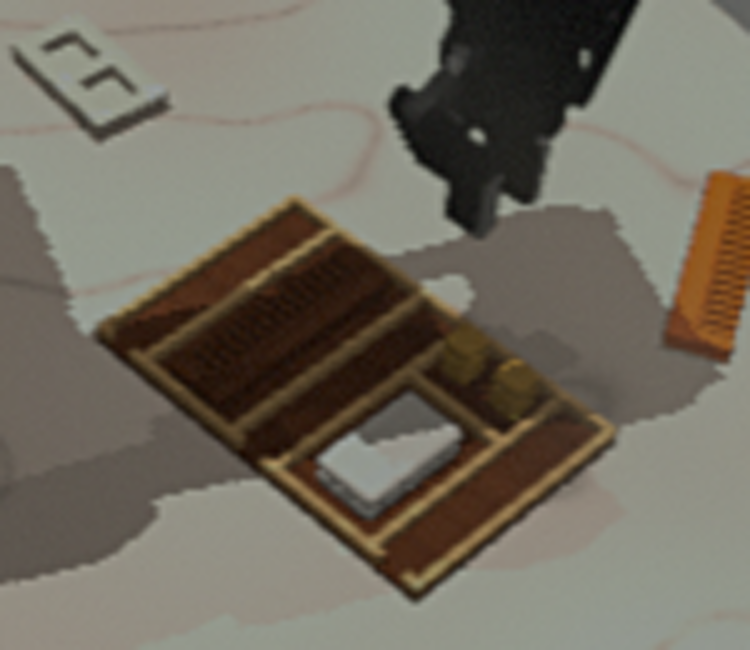

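Call:
send_rows:
  targets:
    - [6.15, -3.6, 0.5, 0, 0, -9.875, 35]
    - [6.15, -3.6, 0.5, 0, 0, -9.875, 35]
    - [6.15, -3.6, 0.5, 0, 0, -9.875, 35]
    - [6.15, -3.6, 0.5, 0, 0, -9.875, 35]
    - [6.15, -3.6, 0.5, 0, 0, -9.875, 35]

```text
time_s: 18.52
position: [0.4603, 0.203, 0.0815]
tool_rot: [[-0.907, 0.422, -0.002], [0.422, 0.907, -0.0], [0.001, -0.001, -1.0]]
ft_force: [0.7, -0.4, 0.1]
grip_width: 0.0349
```

```bash
python3 - <<'E'
from h import *
plan(428,238.7,60,90)
E
```

```text
row [0.887, 0.375, 0.43, -0.004, -0.012, -3.119] n>= 3 q6 -54.8 cur [460.3 203.   81.5] 65.05 w 34.9 t 18.525
```

Call:
send_rows:
  targets:
    - [0.887, 0.375, 0.4, 0, 0, -3.119, 35]
    - [0.887, 0.375, 0.4, 0, 0, -3.119, 35]
    - [0.887, 0.375, 0.4, 0, 0, -3.119, 35]
    - [0.887, 0.375, 0.4, 0, 0, -3.119, 35]
    - [0.887, 0.375, 0.4, 0, 0, -3.119, 35]

```text
time_s: 19.15
position: [0.4301, 0.2377, 0.062]
tool_rot: [[-1.0, 0.007, -0.001], [0.007, 1.0, -0.0], [0.001, -0.0, -1.0]]
ft_force: [0.3, -0.6, -0.1]
grip_width: 0.0349
```

```bash
python3 - <<'E'
from h import *
im,d,P=snap("side"); crop(im,150,130,270,230,6,'s19c')
p,e=fit(P,TPL["brush"],(.436,.2385,0),.09,zmax=.022); print(np.round(p[:2]*1000,1),round(np.degrees(p[2]),1),round(e*1000,2))
plan(428,238.7,6.5,90)
E
```

```text
[435.4 238.3] 0.2 1.98
row [0.042, 0.021, 1.111, -0.001, -0.005, -0.051] n>= 1 q6 -74.5 cur [430.1 237.6  62. ] 89.59 w 34.9 t 19.2
```

View pics/s19c.png

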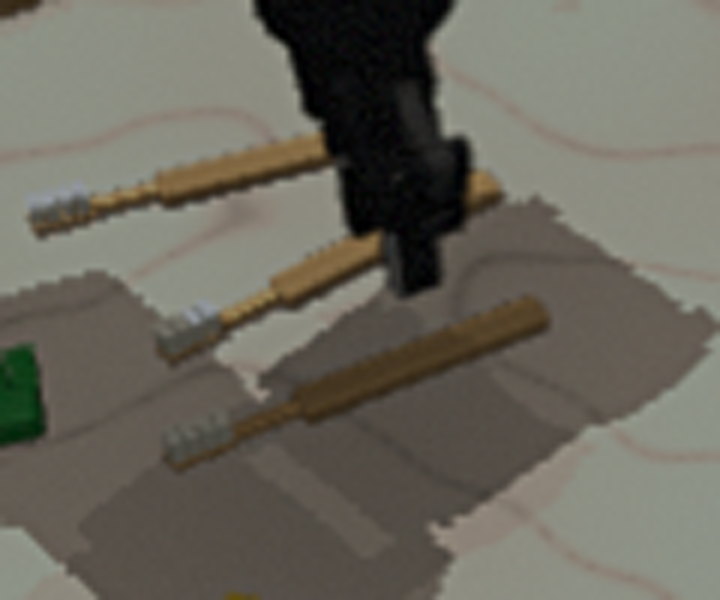

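Call:
send_rows:
  targets:
    - [0.02, 0.021, 0.7, 0, 0, -0.05, 32]
    - [0.02, 0.021, 1.115, 0, 0, -0.05, 32]
    - [0.02, 0.021, 1.115, 0, 0, -0.05, 32]

```text
time_s: 19.58
position: [0.4286, 0.2386, 0.0055]
tool_rot: [[-1.0, -0.0, -0.003], [-0.0, 1.0, -0.001], [0.003, -0.001, -1.0]]
ft_force: [-0.2, 0.1, -0.0]
grip_width: 0.0323
```

Call:
send_rows:
  targets:
    - [0, 0, 0, 0, 0, 0, 10]
    - [0, 0, 0, 0, 0, 0, 10]
    - [0, 0, 0, 0, 0, 0, 10]

```text
time_s: 19.95
position: [0.4297, 0.239, 0.0074]
tool_rot: [[-1.0, -0.001, 0.002], [-0.001, 1.0, 0.0], [-0.002, 0.0, -1.0]]
ft_force: [-0.5, 0.4, 4.9]
grip_width: 0.0143
```

```bash
python3 - <<'E'
from h import *
T=np.array([619.5,-12.7,11.1])
c,s=np.cos(np.radians(T[2])),np.sin(np.radians(T[2]))
for x,y in((-8,-86),(-8,0),(-8,86)): print(np.round([T[0]+c*x-s*y,T[1]+s*x+c*y],1))
plan(428.2,-98.6,45,101.1)
E
```

```text
[628.2 -98.6]
[611.6 -14.2]
[595.1  70.2]
row [0.037, -6.751, -0.756, 0.002, 0.013, -1.38] n>= 6 q6 -74.8 cur [429.7 239.    7.4] 90.06 w 14.3 t 19.95
```

Call:
send_rows:
  targets:
    - [0, 0, -1.0, 0, 0, 0, 10]
    - [0, 0, -1.0, 0, 0, 0, 10]

```text
time_s: 20.2
position: [0.4308, 0.2394, 0.0594]
tool_rot: [[-1.0, -0.001, 0.006], [-0.001, 1.0, 0.002], [-0.006, 0.002, -1.0]]
ft_force: [-0.2, -0.0, -0.6]
grip_width: 0.0145
```

```bash
python3 - <<'E'
from h import *
im,d,P=snap("side"); crop(im,150,130,270,230,6,'s20c')
plan(630.2,-98.2,60,101.1)
E
```

```text
row [-3.999, -6.751, -0.038, 0.004, 0.024, -1.379] n>= 7 q6 -74.8 cur [429.9 239.1  57.8] 90.07 w 14.4 t 20.25
```

View pics/s20c.png

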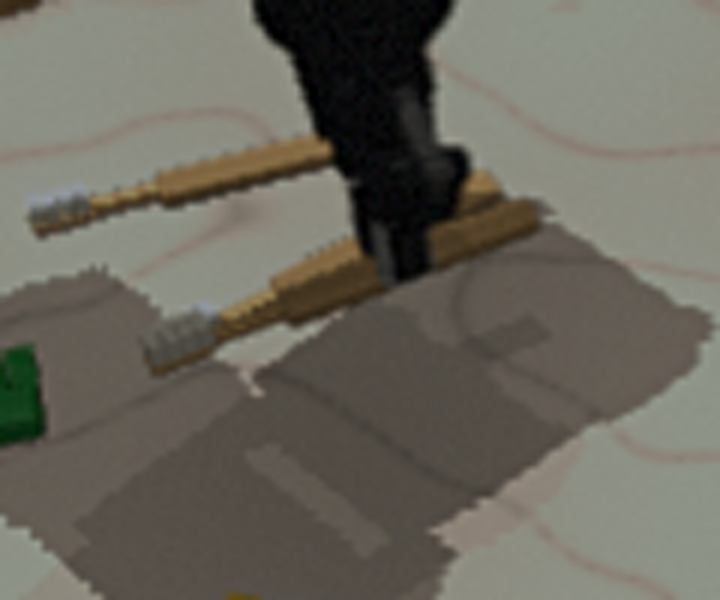

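Brush held level. Carry to the right compartment.

Call:
send_rows:
  targets:
    - [-4.0, -6.75, -0.05, 0, 0, -1.38, 10]
    - [-4.0, -6.75, -0.05, 0, 0, -1.38, 10]
    - [-4.0, -6.75, -0.05, 0, 0, -1.38, 10]
    - [-4.0, -6.75, -0.05, 0, 0, -1.38, 10]
    - [-4.0, -6.75, -0.05, 0, 0, -1.38, 10]

```text
time_s: 20.88
position: [0.5855, -0.0254, 0.0573]
tool_rot: [[-0.981, -0.192, -0.002], [-0.192, 0.981, 0.001], [0.002, 0.001, -1.0]]
ft_force: [0.8, 0.8, -0.1]
grip_width: 0.0144
```

```bash
python3 - <<'E'
from h import *
plan(630.2,-98.2,45,101.1)
E
```

```text
row [-0.597, -1.601, 0.244, 0.006, -0.012, -0.002] n>= 2 q6 -115.1 cur [585.5 -25.4  57.3] 101.09 w 14.4 t 20.875
```

Call:
send_rows:
  targets:
    - [-0.597, -1.601, 0.1, 0, 0, 0, 10]
    - [-0.597, -1.601, 0.2, 0, 0, 0, 10]
    - [-0.597, -1.601, 0.2, 0, 0, 0, 10]
    - [-0.597, -1.601, 0.2, 0, 0, 0, 10]

```text
time_s: 21.38
position: [0.6292, -0.0953, 0.0478]
tool_rot: [[-0.981, -0.193, -0.002], [-0.193, 0.981, 0.001], [0.001, 0.001, -1.0]]
ft_force: [0.1, 0.8, 0.4]
grip_width: 0.0142
```

```bash
python3 - <<'E'
from h import *
im,d,P=snap("side"); crop(im,270,150,420,300,4.5,'s21c')
plan(630.2,-98.2,11.5,101.1)
E
```

```text
row [-0.006, -0.065, 0.734, 0.005, -0.007, 0.008] n>= 1 q6 -120.4 cur [629.3 -95.1  48.2] 101.17 w 14.7 t 21.425
```

View pics/s21c.png

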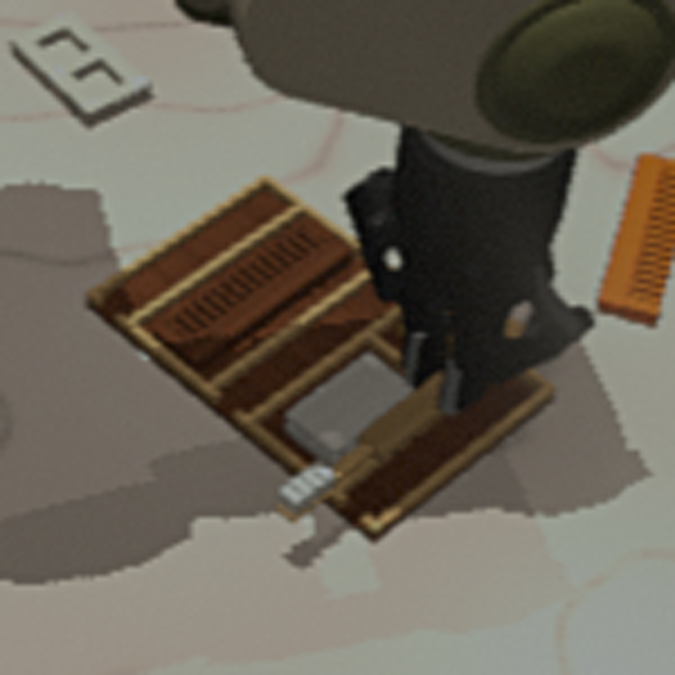

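Call:
send_rows:
  targets:
    - [-0.006, -0.075, 0.3, 0, 0, 0, 10]
    - [-0.006, -0.075, 0.45, 0, 0, 0, 10]
    - [-0.006, -0.075, 0.45, 0, 0, 0, 10]

```text
time_s: 21.8
position: [0.6305, -0.0995, 0.025]
tool_rot: [[-0.981, -0.193, -0.002], [-0.193, 0.981, 0.001], [0.002, 0.001, -1.0]]
ft_force: [-0.2, 0.5, -0.8]
grip_width: 0.0144
```

```bash
python3 - <<'E'
from h import *
im,d,P=snap("side"); crop(im,300,190,400,290,7,'s22c')
plan(630.4,-99.2,11.5,101.1)
E
```

```text
row [0.006, 0.012, 0.282, 0.003, -0.005, 0.002] n>= 1 q6 -120.7 cur [630.8 -99.7  25.6] 101.11 w 14.5 t 21.85
```

View pics/s22c.png

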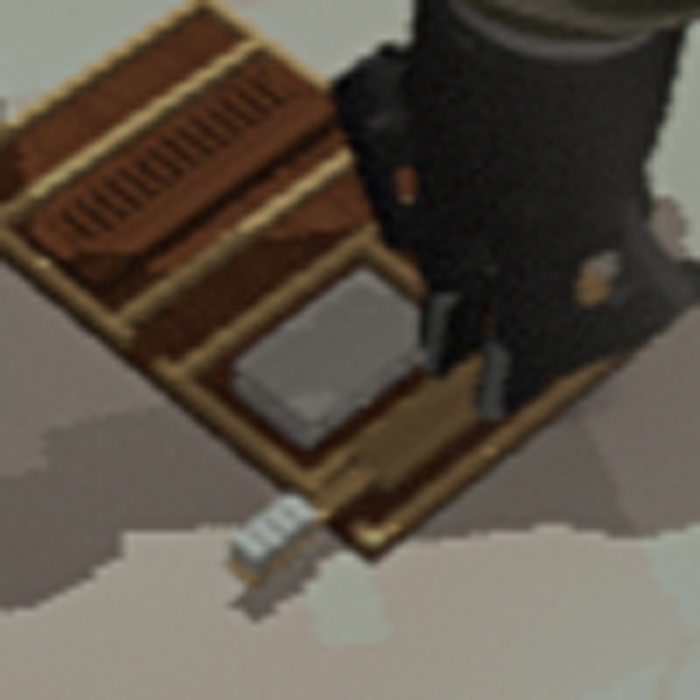

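Call:
send_rows:
  targets:
    - [0, 0.0, 0.15, 0, 0, 0, 10]
    - [0, 0.0, 0.27, 0, 0, 0, 10]
    - [0, 0, 0.27, 0, 0, 0, 10]

```text
time_s: 22.22
position: [0.6308, -0.0999, 0.0121]
tool_rot: [[-0.981, -0.193, -0.001], [-0.193, 0.981, 0.0], [0.001, 0.0, -1.0]]
ft_force: [0.2, -0.1, 0.0]
grip_width: 0.0144
```

```bash
python3 - <<'E'
from h import *
im,d,P=snap("side"); crop(im,300,190,400,290,7,'s23c')
plan(630.4,-99.2,11.5,101.1); print(status.observe()["ft_force"])
E
```

```text
row [0.007, 0.016, 0.016, 0.001, -0.003, 0.001] n>= 1 q6 -120.7 cur [630.9 -99.9  12.3] 101.11 w 14.6 t 22.275
[-1.09891196e-01  8.64834016e-01 -7.70712704e-04]
```

View pics/s23c.png

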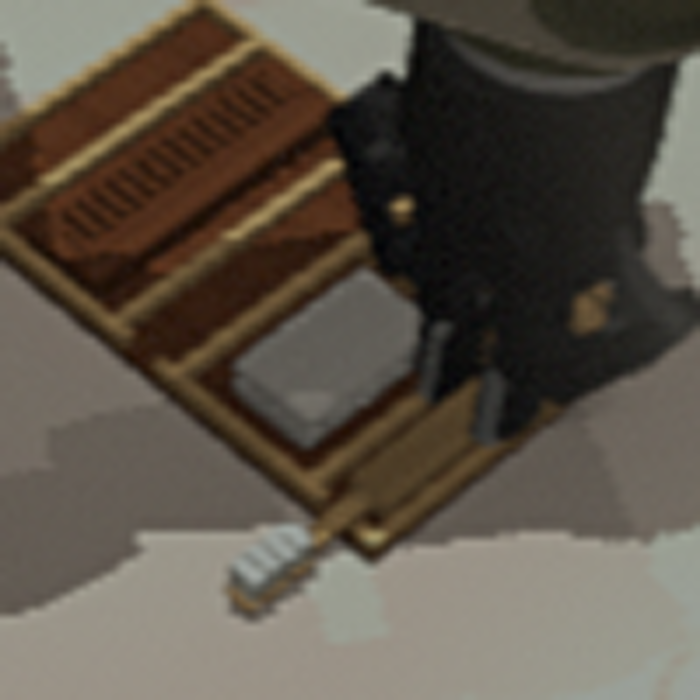

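Call:
send_rows:
  targets:
    - [0, 0.012, 0.01, 0, 0, 0, 10]
    - [0, 0.012, 0.01, 0, 0, 0, 20]
    - [0, 0.012, 0.01, 0, 0, 0, 20]
    - [0, 0.012, -0.4, 0, 0, 0, 20]
    - [0, 0.012, -1.2, 0, 0, 0, 20]

```text
time_s: 22.9
position: [0.6301, -0.0991, 0.0719]
tool_rot: [[-0.981, -0.193, -0.003], [-0.193, 0.981, 0.001], [0.003, 0.002, -1.0]]
ft_force: [-0.0, 0.0, 0.7]
grip_width: 0.02
```

Call:
send_rows:
  targets:
    - [0, 0, -0.5, 0, 0, 0, 25]

```text
time_s: 23.02
position: [0.6313, -0.0995, 0.0994]
tool_rot: [[-0.981, -0.193, 0.002], [-0.193, 0.981, -0.001], [-0.002, -0.001, -1.0]]
ft_force: [-0.1, -1.4, -1.0]
grip_width: 0.0252
```

```bash
python3 - <<'E'
from h import *
im,d,P=snap("side"); crop(im,300,190,400,290,7,'s24c')
p,e=fit(P,TPL["brush"],(.636,-.097,.1937),.09,zoff=.004,zmax=.025); print(np.round(p[:2]*1000,1),round(np.degrees(p[2]),1),round(e*1000,2))
for nm,c,rad in OBJ[3:5]:
        p,e=fit(P,TPL[nm],c,rad); print(nm,np.round(p[:2]*1000,1),round(np.degrees(p[2]),1),round(e*1000,2))
E
```

```text
[636.1 -99.7] 11.5 4.16
brush [435.7 384.2] -8.8 2.05
brush [454.1 312. ] 8.0 1.88
```

View pics/s24c.png

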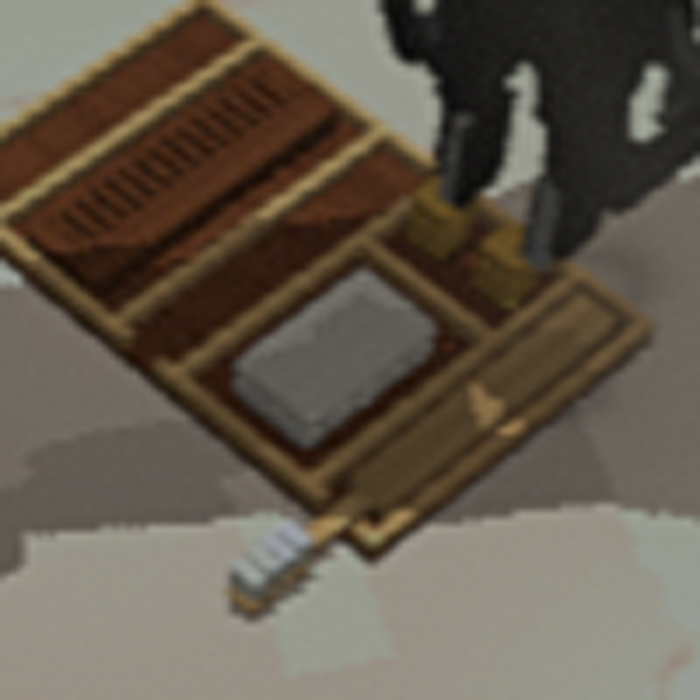

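```bash
python3 - <<'E'
from h import *
plan(447.7,311.6,85,98.6)
E
```

```text
row [2.041, 8.787, 0.308, -0.024, 0.042, 0.314] n>= 8 q6 -120.7 cur [632.4 -99.8 102.5] 101.11 w 24.9 t 23.075
```

Call:
send_rows:
  targets:
    - [2.041, 8.787, 0.3, 0, 0, 0.314, 35]
    - [2.041, 8.787, 0.3, 0, 0, 0.314, 35]
    - [2.041, 8.787, 0.3, 0, 0, 0.314, 35]
    - [2.041, 8.787, 0.3, 0, 0, 0.314, 35]
    - [2.041, 8.787, 0.3, 0, 0, 0.314, 35]

```text
time_s: 23.7
position: [0.5019, 0.1872, 0.0869]
tool_rot: [[-0.989, -0.149, 0.0], [-0.149, 0.989, 0.0], [-0.0, 0.0, -1.0]]
ft_force: [1.3, 0.7, -0.8]
grip_width: 0.0354
```

```bash
python3 - <<'E'
from h import *
plan(447.7,311.6,55,98.6)
E
```

```text
row [0.701, 2.622, 0.639, 0.0, 0.002, -0.003] n>= 3 q6 -90.8 cur [501.9 187.2  86.9] 98.58 w 35.4 t 23.7
```

Call:
send_rows:
  targets:
    - [0.701, 2.622, 0.5, 0, 0, 0, 35]
    - [0.701, 2.622, 0.5, 0, 0, 0, 35]
    - [0.701, 2.622, 0.5, 0, 0, 0, 35]
    - [0.701, 2.622, 0.6, 0, 0, 0, 35]
    - [0.701, 2.622, 0.6, 0, 0, 0, 35]

```text
time_s: 24.32
position: [0.4494, 0.3087, 0.0568]
tool_rot: [[-0.989, -0.148, -0.0], [-0.148, 0.989, -0.0], [0.0, -0.0, -1.0]]
ft_force: [0.2, 0.1, 0.3]
grip_width: 0.0353
```

```bash
python3 - <<'E'
from h import *
im,d,P=snap("side"); crop(im,150,110,270,210,6,'s25c')
p,e=fit(P,TPL["brush"],(.4538,.312,.15),.09,zmax=.022); print(np.round(p[:2]*1000,1),round(np.degrees(p[2]),1),round(e*1000,2))
plan(447.7,311.6,6,98.6)
E
```

```text
[452.1 311.9] 9.1 1.97
row [0.027, 0.063, 1.021, -0.002, -0.0, -0.014] n>= 1 q6 -76.4 cur [449.5 308.7  57.1] 98.48 w 34.9 t 24.375
```

View pics/s25c.png

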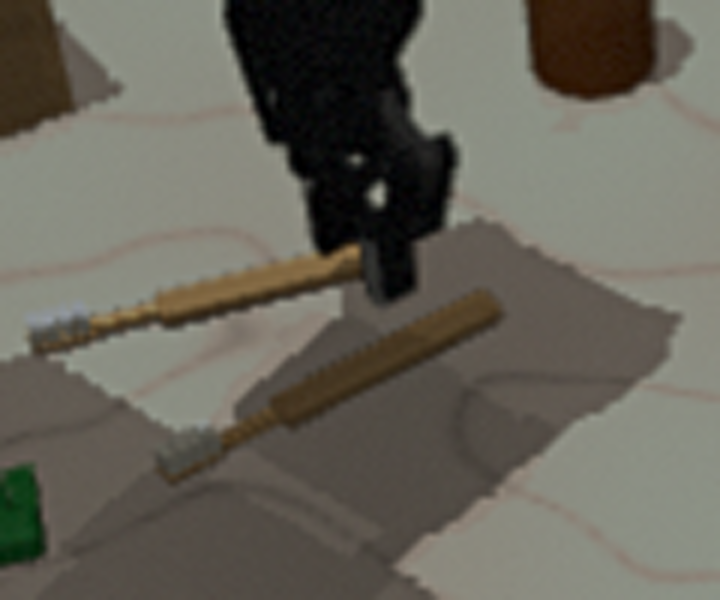

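Call:
send_rows:
  targets:
    - [0.027, 0.06, 0.6, 0, 0, -0.03, 35]
    - [0.027, 0.06, 1.02, 0, 0, -0.03, 35]
    - [0.027, 0.06, 1.02, 0, 0, -0.03, 35]

```text
time_s: 24.75
position: [0.447, 0.3115, 0.0053]
tool_rot: [[-0.988, -0.152, -0.002], [-0.152, 0.988, -0.001], [0.002, -0.001, -1.0]]
ft_force: [-0.9, 0.5, 0.0]
grip_width: 0.035
```

Call:
send_rows:
  targets:
    - [0, 0, 0, 0, 0, 0, 10]
    - [0, 0, 0, 0, 0, 0, 10]
    - [0, 0, 0, 0, 0, 0, 10]

```text
time_s: 25.12
position: [0.4477, 0.3127, 0.0072]
tool_rot: [[-0.988, -0.154, 0.002], [-0.154, 0.988, 0.0], [-0.002, -0.0, -1.0]]
ft_force: [0.7, -3.3, 6.1]
grip_width: 0.0142
```

Call:
send_rows:
  targets:
    - [0, 0, -1.0, 0, 0, 0, 10]
    - [0, 0, -1.0, 0, 0, 0, 10]
    - [0, 0, -1.0, 0, 0, 0, 10]

```text
time_s: 25.5
position: [0.4466, 0.3127, 0.0559]
tool_rot: [[-0.988, -0.154, -0.0], [-0.154, 0.988, -0.0], [0.0, 0.0, -1.0]]
ft_force: [-0.0, -0.1, -0.5]
grip_width: 0.0147
```

```bash
python3 - <<'E'
from h import *
im,d,P=snap("side"); crop(im,150,110,270,210,6,'s26c')
T=np.array([619.5,-12.7,11.1])
c,s=np.cos(np.radians(T[2])),np.sin(np.radians(T[2]))
for x,y in((-5,0),(-6,86)): print(np.round([T[0]+c*x-s*y,T[1]+s*x+c*y],1))
plan(614.6,-13.7,60,101.1)
E
```

```text
[614.6 -13.7]
[597.1  70.5]
row [-2.322, -6.965, -0.094, -0.002, -0.01, -0.283] n>= 6 q6 -76.3 cur [446.4 312.6  55.4] 98.84 w 14.3 t 25.55
```

View pics/s26c.png

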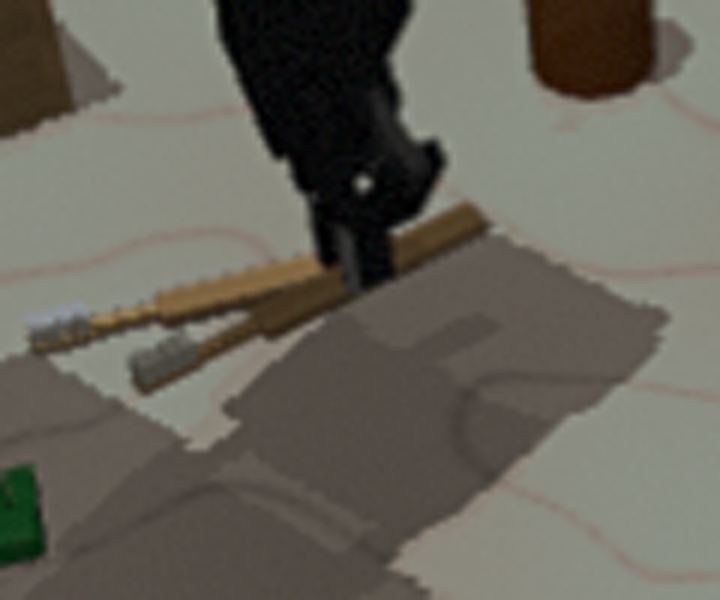

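Call:
send_rows:
  targets:
    - [-2.3, -6.965, -0.1, 0, 0, -0.283, 10]
    - [-2.3, -6.965, -0.1, 0, 0, -0.283, 10]
    - [-2.3, -6.965, -0.1, 0, 0, -0.283, 10]
    - [-2.3, -6.965, -0.1, 0, 0, -0.283, 10]
    - [-2.3, -6.965, -0.1, 0, 0, -0.283, 10]

```text
time_s: 26.18
position: [0.5894, 0.0327, 0.0592]
tool_rot: [[-0.981, -0.192, -0.002], [-0.192, 0.981, 0.0], [0.002, 0.001, -1.0]]
ft_force: [1.2, 0.1, -0.8]
grip_width: 0.0145
```

```bash
python3 - <<'E'
from h import *
plan(613.6,-13.9,45,101.1)
E
```

```text
row [-0.295, -1.008, 0.282, 0.006, -0.014, -0.001] n>= 1 q6 -109.4 cur [589.4  32.7  59.2] 101.09 w 14.5 t 26.175
```

Call:
send_rows:
  targets:
    - [-0.295, -1.008, 0.2, 0, 0, 0, 10]
    - [-0.295, -1.008, 0.28, 0, 0, 0, 10]
    - [-0.295, -1.008, 0.28, 0, 0, 0, 10]
    - [-0.295, -1.008, 0.5, 0, 0, 0, 10]
    - [-0.295, -1.008, 0.5, 0, 0, 0, 10]

```text
time_s: 26.8
position: [0.6126, -0.0109, 0.0344]
tool_rot: [[-0.981, -0.194, -0.002], [-0.194, 0.981, 0.0], [0.002, 0.001, -1.0]]
ft_force: [0.7, 0.2, -0.0]
grip_width: 0.0143
```

```bash
python3 - <<'E'
from h import *
im,d,P=snap("side"); crop(im,260,170,390,290,5.5,'s27c')
plan(613.6,-13.9,11.8,101.1)
E
```

```text
row [-0.001, -0.057, 0.463, 0.003, -0.007, 0.009] n>= 1 q6 -113.3 cur [613.  -11.1  35. ] 101.17 w 14.5 t 26.85
```

View pics/s27c.png

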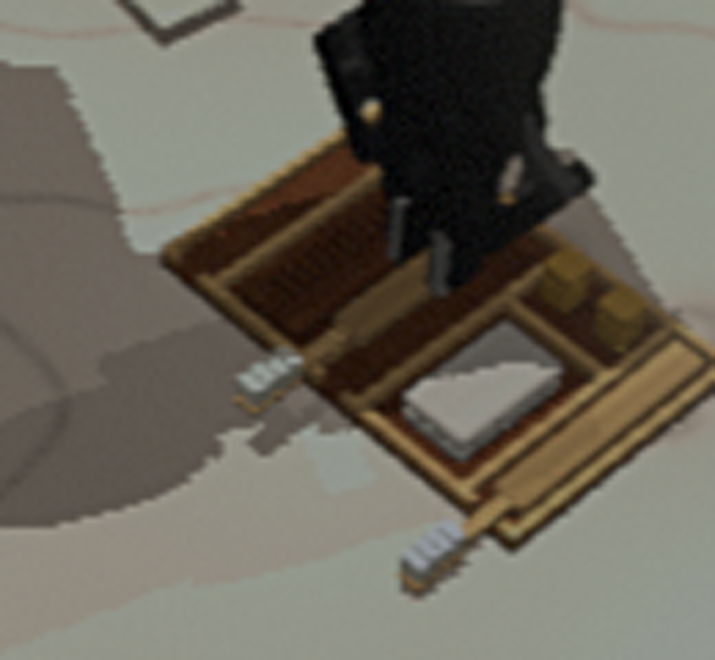

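Call:
send_rows:
  targets:
    - [0, -0.05, 0.2, 0, 0, 0, 10]
    - [0, -0.05, 0.25, 0, 0, 0, 10]
    - [0, -0.05, 0.25, 0, 0, 0, 10]

```text
time_s: 27.22
position: [0.6138, -0.0145, 0.0226]
tool_rot: [[-0.981, -0.192, -0.001], [-0.192, 0.981, 0.0], [0.0, 0.0, -1.0]]
ft_force: [0.2, -0.8, 0.5]
grip_width: 0.0146
```

```bash
python3 - <<'E'
from h import *
im,d,P=snap("side"); crop(im,260,170,390,290,5.5,'s28c')
plan(613.6,-13.9,11.8,101.1)
E
```

```text
row [0.005, 0.013, 0.221, 0.0, -0.0, -0.0] n>= 1 q6 -113.5 cur [614.  -14.5  22.8] 101.1 w 14.5 t 27.275
```

View pics/s28c.png

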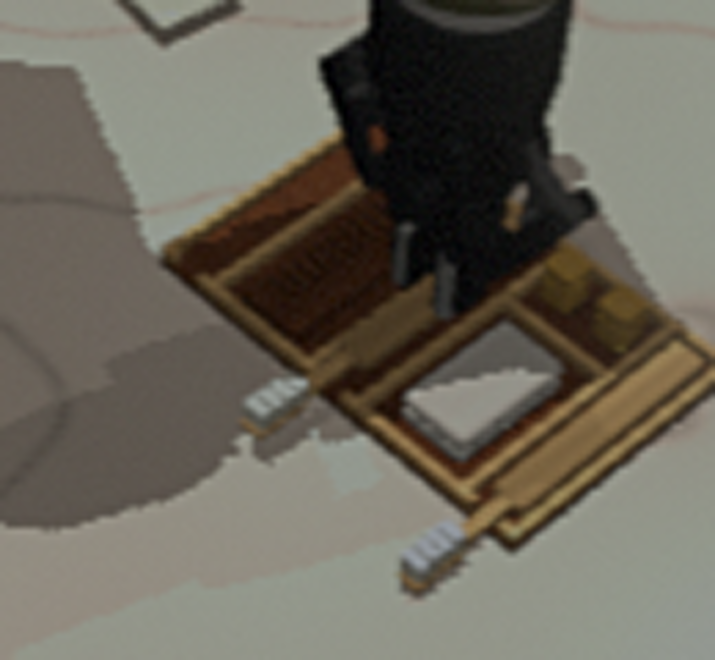

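Call:
send_rows:
  targets:
    - [0, 0.01, 0.12, 0, 0, 0, 10]
    - [0, 0.01, 0.22, 0, 0, 0, 10]
    - [0, 0.01, 0.22, 0, 0, 0, 10]

```text
time_s: 27.65
position: [0.6138, -0.0139, 0.0116]
tool_rot: [[-0.981, -0.193, -0.0], [-0.193, 0.981, 0.0], [0.0, 0.0, -1.0]]
ft_force: [-0.2, -0.0, -0.5]
grip_width: 0.0143
```

```bash
python3 - <<'E'
from h import *
im,d,P=snap("side"); crop(im,260,170,390,290,5.5,'s29c')
plan(613.6,-13.9,11.8,101.1); print(status.observe()['ft_force'])
E
```

```text
row [0.003, 0.002, -0.003, 0.0, -0.002, -0.0] n>= 1 q6 -113.4 cur [613.8 -14.   11.6] 101.1 w 14.4 t 27.7
[ 0.40425701 -0.60906307 -0.2640537 ]
```

View pics/s29c.png

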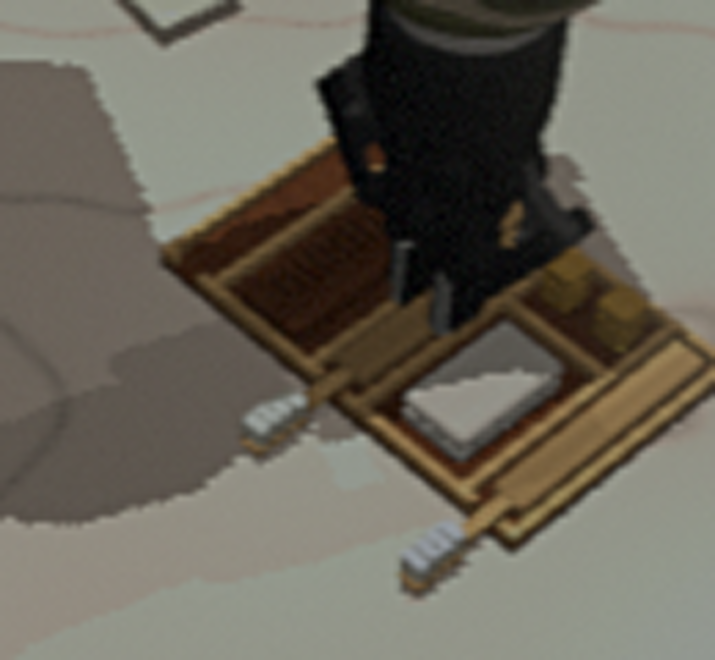

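Call:
send_rows:
  targets:
    - [0, 0, 0.0, 0, 0, 0, 19.5]
    - [0, 0, 0.0, 0, 0, 0, 19.5]
    - [0, 0, -0.4, 0, 0, 0, 19.5]
    - [0, 0, -1.4, 0, 0, 0, 19.5]
    - [0, 0, -1.6, 0, 0, 0, 19.5]

```text
time_s: 28.32
position: [0.6152, -0.0142, 0.0951]
tool_rot: [[-0.981, -0.193, 0.006], [-0.193, 0.981, -0.001], [-0.005, -0.002, -1.0]]
ft_force: [0.5, -0.6, -0.4]
grip_width: 0.0195
```

```bash
python3 - <<'E'
from h import *
im,d,P=snap("side"); crop(im,260,170,390,290,5.5,'s30c')
p,e=fit(P,TPL["brush"],OBJ[3][1],.12); print(np.round(p[:2]*1000,1),round(np.degrees(p[2]),1),round(e*1000,2))
plan(429.4,384.7,85,81.2)
E
```

```text
[436.3 383.5] -9.7 1.62
row [2.105, 8.542, 0.169, -0.008, 0.034, 2.488] n>= 8 q6 -113.4 cur [614.9 -14.1  94.7] 101.11 w 19.8 t 28.375
```

View pics/s30c.png

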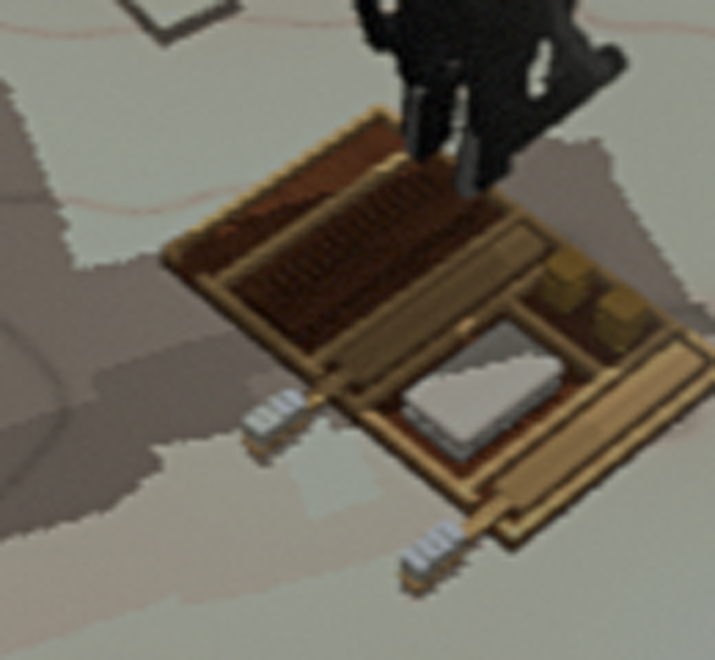

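Call:
send_rows:
  targets:
    - [2.105, 8.542, 0.17, 0, 0, 2.5, 35]
    - [2.105, 8.542, 0.17, 0, 0, 2.5, 35]
    - [2.105, 8.542, 0.17, 0, 0, 2.5, 35]
    - [2.105, 8.542, 0.17, 0, 0, 2.5, 35]
    - [2.105, 8.542, 0.17, 0, 0, 2.5, 35]

```text
time_s: 29.0
position: [0.4806, 0.2708, 0.0847]
tool_rot: [[-0.988, 0.155, -0.002], [0.155, 0.988, -0.001], [0.002, -0.001, -1.0]]
ft_force: [1.0, 0.1, -0.6]
grip_width: 0.0351
```

```bash
python3 - <<'E'
from h import *
plan(429.6,384.7,55,81)
E
```

```text
row [1.359, 2.093, 0.595, -0.005, -0.011, 0.01] n>= 3 q6 -64.0 cur [480.6 270.8  84.7] 81.08 w 35.1 t 29.0
```

Call:
send_rows:
  targets:
    - [1.359, 2.093, 0.5, 0, 0, 0, 35]
    - [1.359, 2.093, 0.5, 0, 0, 0, 35]
    - [1.359, 2.093, 0.5, 0, 0, 0, 35]
    - [1.359, 2.093, 0.6, 0, 0, 0, 35]
    - [1.359, 2.093, 0.6, 0, 0, 0, 35]

```text
time_s: 29.62
position: [0.4317, 0.3819, 0.0552]
tool_rot: [[-0.988, 0.157, -0.001], [0.157, 0.988, -0.001], [0.001, -0.001, -1.0]]
ft_force: [-0.4, -0.6, -0.0]
grip_width: 0.0352
```

```bash
python3 - <<'E'
from h import *
im,d,P=snap("side"); crop(im,130,90,250,190,6,'s31c')
p,e=fit(P,TPL["brush"],(.4355,.3838,-.157),.09,zmax=.022); print(np.round(p[:2]*1000,1),round(np.degrees(p[2]),1),round(e*1000,2))
plan(429.6,384.7,6,81)
E
```

```text
[434.9 382.2] -10.5 1.7
row [0.052, 0.047, 0.992, -0.003, -0.003, -0.002] n>= 1 q6 -51.2 cur [431.8 382.   55.6] 80.98 w 35.1 t 29.675
```

View pics/s31c.png

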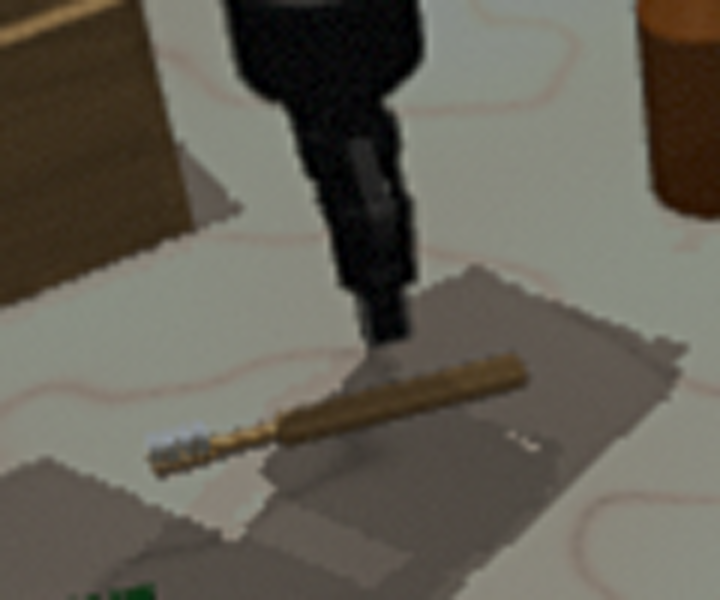

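Call:
send_rows:
  targets:
    - [0.04, 0.035, 0.6, 0, 0, 0.05, 35]
    - [0.04, 0.035, 0.99, 0, 0, 0.05, 35]
    - [0.04, 0.035, 0.99, 0, 0, 0.05, 35]

```text
time_s: 30.05
position: [0.4295, 0.3841, 0.0055]
tool_rot: [[-0.987, 0.163, -0.002], [0.163, 0.987, -0.001], [0.002, -0.002, -1.0]]
ft_force: [-0.1, 0.6, 0.9]
grip_width: 0.035
```

Call:
send_rows:
  targets:
    - [0, 0, 0, 0, 0, 0, 10]
    - [0, 0, 0, 0, 0, 0, 10]
    - [0, 0, 0, 0, 0, 0, 10]

```text
time_s: 30.42
position: [0.4302, 0.3853, 0.0074]
tool_rot: [[-0.987, 0.162, 0.002], [0.162, 0.987, 0.001], [-0.002, 0.001, -1.0]]
ft_force: [0.6, -2.3, 5.3]
grip_width: 0.0144
```

Call:
send_rows:
  targets:
    - [0, 0, -1.0, 0, 0, 0, 10]
    - [0, 0, -1.0, 0, 0, 0, 10]
    - [0, 0, -1.0, 0, 0, 0, 10]

```text
time_s: 30.8
position: [0.4291, 0.3851, 0.056]
tool_rot: [[-0.987, 0.162, -0.0], [0.162, 0.987, -0.0], [0.0, -0.0, -1.0]]
ft_force: [-0.0, 0.0, -0.7]
grip_width: 0.0144
```

```bash
python3 - <<'E'
from h import *
im,d,P=snap("side"); crop(im,130,90,250,190,6,'s32c')
plan(597.1,70.5,60,101.1)
E
```

```text
row [-4.336, -5.664, -0.09, -0.005, -0.011, -2.55] n>= 6 q6 -50.6 cur [428.9 385.   55.5] 80.7 w 14.4 t 30.85
```

View pics/s32c.png

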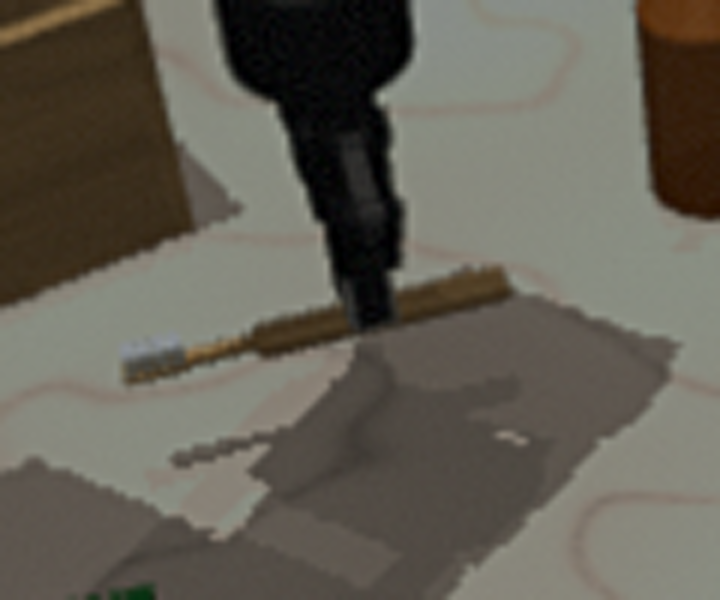

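Call:
send_rows:
  targets:
    - [-4.336, -5.664, -0.1, 0, 0, -2.55, 10]
    - [-4.336, -5.664, -0.1, 0, 0, -2.55, 10]
    - [-4.336, -5.664, -0.1, 0, 0, -2.55, 10]
    - [-4.336, -5.664, -0.1, 0, 0, -2.55, 10]
    - [-4.336, -5.664, -0.1, 0, 0, -2.55, 10]

```text
time_s: 31.48
position: [0.5726, 0.1163, 0.0594]
tool_rot: [[-0.981, -0.192, -0.002], [-0.192, 0.981, 0.0], [0.002, 0.001, -1.0]]
ft_force: [1.1, -0.0, -1.1]
grip_width: 0.0142
```

```bash
python3 - <<'E'
from h import *
plan(597.1,70.5,45,101.1)
E
```

```text
row [-0.306, -0.993, 0.287, 0.004, -0.015, -0.0] n>= 1 q6 -101.2 cur [572.6 116.3  59.4] 101.1 w 14.2 t 31.475
```

Call:
send_rows:
  targets:
    - [-0.306, -1.03, 0.2, 0, 0, 0, 10]
    - [-0.306, -1.03, 0.28, 0, 0, 0, 10]
    - [-0.306, -1.03, 0.28, 0, 0, 0, 10]
    - [-0.306, -1.03, 0.5, 0, 0, 0, 10]
    - [-0.306, -1.03, 0.5, 0, 0, 0, 10]

```text
time_s: 32.1
position: [0.5963, 0.0718, 0.0346]
tool_rot: [[-0.981, -0.194, -0.002], [-0.194, 0.981, 0.0], [0.002, 0.001, -1.0]]
ft_force: [-0.1, -0.8, -0.4]
grip_width: 0.0144
```

```bash
python3 - <<'E'
from h import *
im,d,P=snap("side"); crop(im,240,150,370,270,5.5,'s33c')
plan(597.0,71.0,11.8,101.1)
E
```

```text
row [-0.004, -0.012, 0.467, 0.002, -0.008, 0.01] n>= 1 q6 -105.6 cur [596.7  71.6  35.1] 101.18 w 14.8 t 32.15
```

View pics/s33c.png

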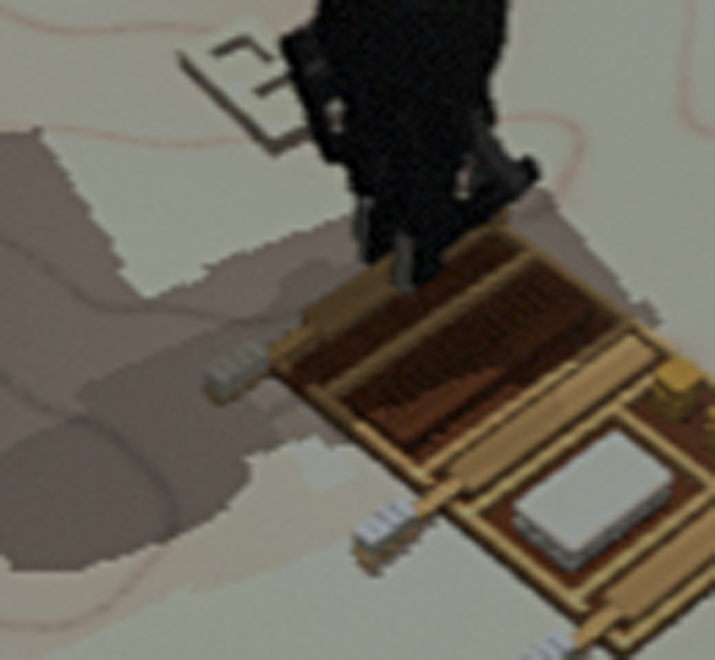

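Call:
send_rows:
  targets:
    - [0, -0.01, 0.25, 0, 0, 0, 10]
    - [0, -0.01, 0.25, 0, 0, 0, 10]
    - [0, -0.01, 0.4, 0, 0, 0, 10]
    - [0, -0.01, 0.46, 0, 0, 0, 10]
    - [0, -0.01, 0.46, 0, 0, 0, 10]

```text
time_s: 32.78
position: [0.5973, 0.0701, 0.0123]
tool_rot: [[-0.981, -0.192, -0.0], [-0.192, 0.981, 0.0], [0.0, 0.0, -1.0]]
ft_force: [-0.1, -0.1, -0.5]
grip_width: 0.0145
```

```bash
python3 - <<'E'
from h import *
im,d,P=snap("side"); crop(im,240,150,370,270,5.5,'s34c')
plan(597.0,70.8,11.8,101.1); print(status.observe()['ft_force'])
E
```

```text
row [0.005, 0.016, 0.015, 0.0, -0.0, -0.001] n>= 1 q6 -105.7 cur [597.4  70.1  12.6] 101.09 w 14.6 t 32.825
[-0.02952613 -0.40830202  0.04396137]
```

View pics/s34c.png

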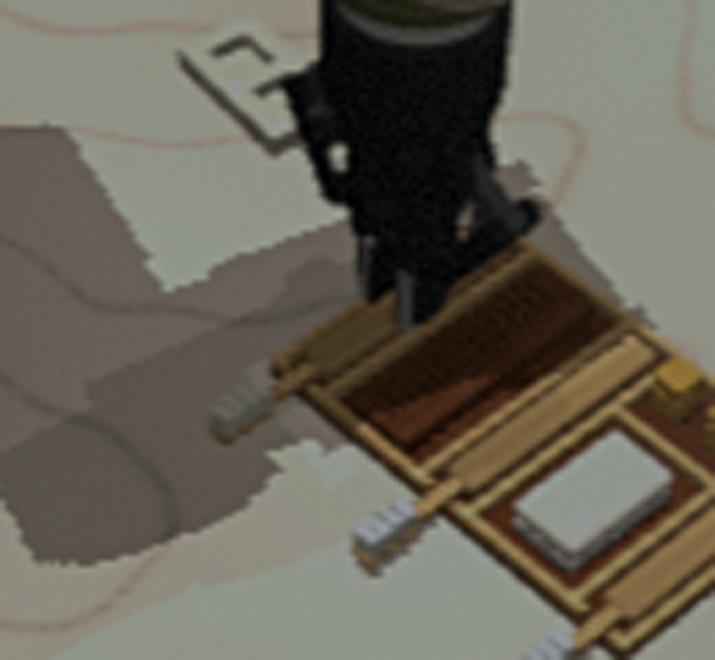

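Call:
send_rows:
  targets:
    - [0, 0.01, 0.015, 0, 0, 0, 10]
    - [0, 0.01, 0.015, 0, 0, 0, 19.5]
    - [0, 0.01, 0.015, 0, 0, 0, 19.5]
    - [0, 0.01, -0.4, 0, 0, 0, 19.5]
    - [0, 0.01, -1.4, 0, 0, 0, 19.5]

```text
time_s: 33.45
position: [0.5962, 0.0706, 0.0816]
tool_rot: [[-0.981, -0.192, -0.005], [-0.192, 0.981, 0.0], [0.005, 0.001, -1.0]]
ft_force: [0.4, 0.4, -0.4]
grip_width: 0.0192
```

Call:
send_rows:
  targets:
    - [3.0, -3.0, -0.6, 0, 0, 0, 30]
    - [3.0, -3.0, -0.6, 0, 0, 0, 50]
    - [3.0, -3.0, -0.6, 0, 0, 0, 60]
    - [3.0, -3.0, -0.6, 0, 0, 0, 60]
    - [3.0, -3.0, -0.6, 0, 0, 0, 60]

```text
time_s: 34.08
position: [0.4785, -0.1067, 0.1131]
tool_rot: [[-0.982, -0.19, 0.001], [-0.19, 0.982, -0.0], [-0.001, -0.001, -1.0]]
ft_force: [0.6, -0.2, -0.2]
grip_width: 0.0597
```

```bash
cat > look.py <<'E'
from h import *
import sys
tag=sys.argv[1]
for n in("side","top"):
    im,d,P=snap(n)
    if n=="side": crop(im,240,150,410,290,4.5,'L%s_s'%tag)
    else: crop(im,240,100,380,220,5,'L%s_t'%tag)
    for nm,c,rad in OBJ[6:]:
        p,e=fit(P,TPL[nm],c,rad); print(n,nm,np.round(p[:2]*1000,1),round(np.degrees(p[2]),1),round(e*1000,2))
E
python3 look.py 1; python3 -c "
from h import *
plan(0,0,0)"
```

```text
side guard [ 470.8 -257. ] 4.3 2.2
side guard [ 469.4 -356.5] 9.6 1.95
side guard [ 584.9 -353.8] 15.7 2.0
top guard [ 475.3 -255.5] 5.2 2.68
top guard [ 469.4 -355.7] 9.9 2.74
top guard [ 584. -353.] 16.9 2.83
row [9.004, 3.906, 2.249, 0.0, 0.003, -0.0] n>= 9 q6 -127.3 cur [ 479.3 -105.1  112.6] 101.09 w 60.0 t 34.175
```

View pics/L1_s.png

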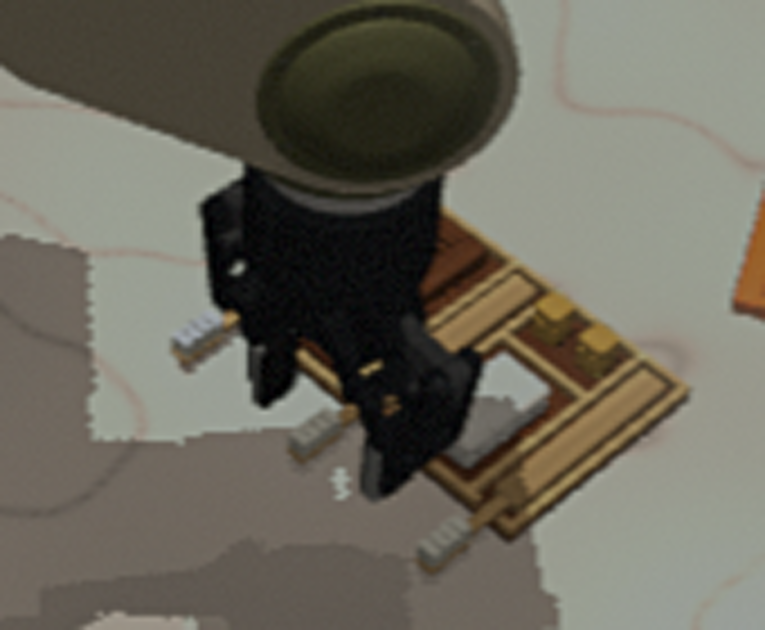

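View pics/L1_t.png

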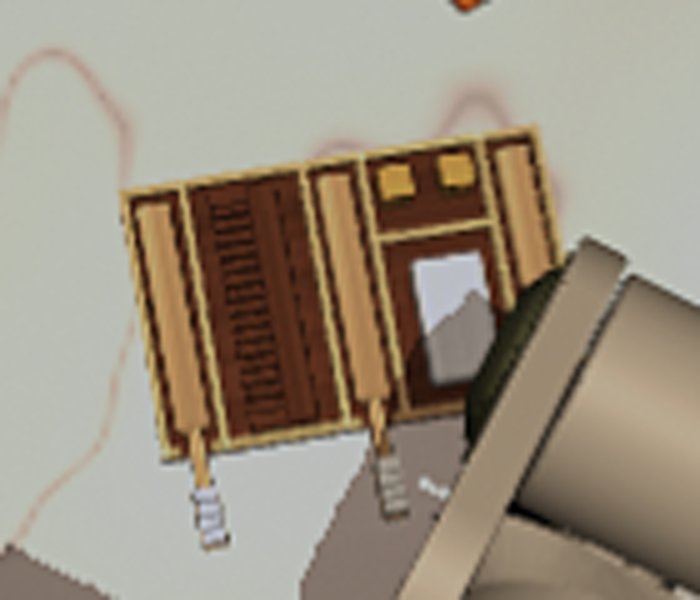

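```bash
python3 -c "
from h import *
plan(447,-258.5,85,94.5)"
```

```text
row [1.224, -2.887, 0.552, 0.0, 0.003, 0.823] n>= 3 q6 -127.3 cur [ 479.3 -105.1  112.6] 101.09 w 60.0 t 34.175
```

Call:
send_rows:
  targets:
    - [1.224, -2.887, 0.4, 0, 0, 0.823, 68]
    - [1.224, -2.887, 0.4, 0, 0, 0.823, 68]
    - [1.224, -2.887, 0.4, 0, 0, 0.823, 68]
    - [1.224, -2.887, 0.4, 0, 0, 0.823, 68]
    - [1.224, -2.887, 0.4, 0, 0, 0.823, 68]

```text
time_s: 34.8
position: [0.4473, -0.2576, 0.0924]
tool_rot: [[-0.997, -0.08, -0.0], [-0.08, 0.997, 0.001], [0.0, 0.001, -1.0]]
ft_force: [0.7, 0.1, 0.2]
grip_width: 0.0681
```

```bash
cat > heads.py <<'E'
from h import *
T=np.array([.6195,-.0127,np.radians(11.1)])
def H(q):
    x,y=q.T; return np.where((abs(x)<.014)&(abs(y)<.006),.021,np.where((x>0)&(abs(y)<.0035),.013,0))
for n in("side","top"):
    im,d,P=snap(n,'hd_'+n)
    for nm,y in(("R",-.086),("M",0),("L",.086)):
        c,s=np.cos(T[2]),np.sin(T[2]); x=-.098
        w=np.array([T[0]+c*x-s*y,T[1]+s*x+c*y,T[2]])
        p,e=fit(P,H,w,.03,zmax=.03); q=fr(T,p[None,:2])[0]*1000
        # direct: points z>.013 near
        m=(np.hypot(P[...,0]-w[0],P[...,1]-w[1])<.03)&(P[...,2]>.014)&(P[...,2]<.026)
        t=fr(T,P[m][:,:2])*1000
        print(n,nm,"head tray",q.round(1),round(np.degrees(p[2]-T[2]),1),round(e*1000,2),"|",len(t),t.mean(0).round(1) if len(t) else "",np.percentile(t,[3,97],0).round(1).tolist() if len(t) else "")
    pp,e=fit_tray(P,[.6195,-.0127,.1937]); print(n,"tray",pp[:2]*1000,np.degrees(pp[2]))
E
python3 heads.py; python3 - <<'E'
from h import *
im=cv2.imread('pics/hd_top.png')[:,:,::-1]; crop(im,230,130,380,230,5,'hd_tc')
im=cv2.imread('pics/hd_side.png')[:,:,::-1]; crop(im,250,160,410,370,3,'hd_sc')
E
```

```text
side R head tray [-101.5  -88.4] -8.6 nan | 0  
side M head tray [-101.5   -2.4] -8.6 1.12 | 0  
side L head tray [-101.5   83.6] -8.6 nan | 0  
side tray [618.82933138 -12.04527599] 10.799585233115543
top R head tray [-98.  -88.2] 0.9 2.19 | 57 [-96.2 -87.1] [[-110.2, -92.4], [-72.4, -82.1]]
top M head tray [-99.4   0.2] 0.2 2.12 | 56 [-94.4   0.5] [[-109.6, -4.6], [-71.6, 5.9]]
top L head tray [-98.  86.] 0.3 2.12 | 53 [-97.4  85.9] [[-110.6, 81.1], [-74.0, 90.7]]
top tray [619.05295901 -12.01030834] 11.161730077472342h.py:87: RuntimeWarning: invalid value encountered in scalar divide
  return best.x,best.fun/len(f)/5
```

View pics/hd_tc.png

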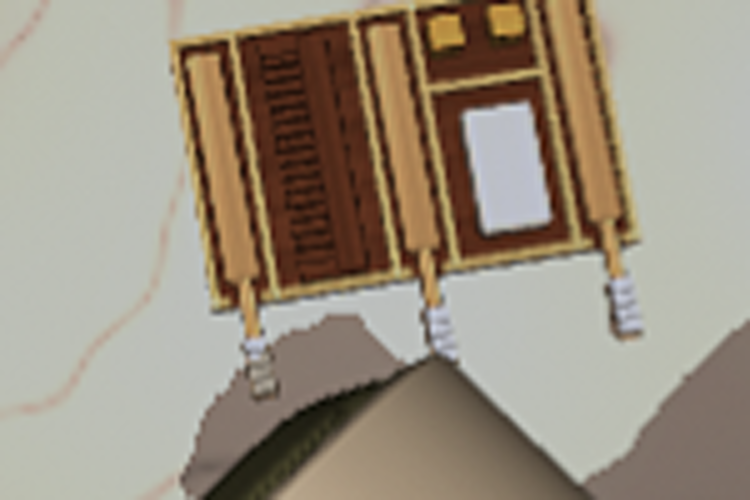

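View pics/hd_sc.png

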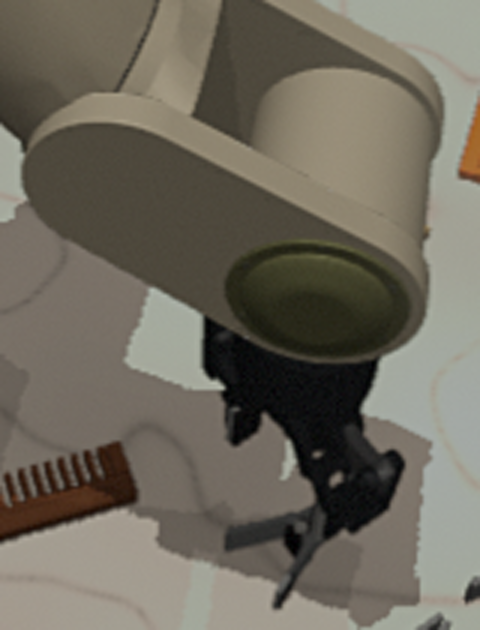

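```bash
python3 - <<'E'
from h import *
P0={}
for n in("top",):
    im,d,P=snap(n)
    for nm,p in(("A",(.472,-.2565,np.radians(4.7))),("B",(.4694,-.356,np.radians(9.8))),("C",(.5845,-.3533,np.radians(16.3)))):
        m=(np.hypot(P[...,0]-p[0],P[...,1]-p[1])<.06)&(P[...,2]>.012)&(P[...,2]<.03)
        t=fr(np.array(p),P[m][:,:2])*1000
        print(n,nm,len(t),"x",np.percentile(t[:,0],[1,99]).round(1) if len(t) else "", "tail y",[np.round(f(t[t[:,0]<-30][:,1]),1) for f in(np.min,np.max)] if (t[:,0]<-30).any() else "","tip y",t[t[:,0]>25][:,1].mean().round(1))
d=np.load("top_d.npy"); P=cloud("top",d); 
for n in("top","side"):
    P=cloud(n,np.load(n+"_d.npy"))
    for nm,p in(("A",(.472,-.2565,np.radians(4.7))),("B",(.4694,-.356,np.radians(9.8))),("C",(.5845,-.3533,np.radians(16.3)))):
        m=(np.hypot(P[...,0]-p[0],P[...,1]-p[1])<.06)&(P[...,2]>.012)&(P[...,2]<.03)
        t=fr(np.array(p),P[m][:,:2])*1000
        a=t[t[:,0]<-30][:,1]
        print(n,nm,len(t),"x",np.percentile(t[:,0],[1,99]).round(1),"tail y",a.min().round(1),a.max().round(1),"tip y",t[t[:,0]>25][:,1].mean().round(1))
plan(447,-258.5,85,94.5)
E
```

```text
top A 45 x [17.1 39.4] tail y  tip y 2.7
top B 0 x  tail y  tip y nan
top C 68 x [13.7 38.7] tail y  tip y 2.7
top A 259 x [-40.   38.3] tail y -26.4 28.9 tip y 2.2
top B 279 x [-42.2  38. ] tail y -25.0 30.1 tip y 1.9
top C 270 x [-42.3  37.9] tail y -25.4 29.8 tip y 2.4
side A 414 x [-43.2  37.3] tail y -26.6 25.2 tip y -1.8
side B 439 x [-44.4  37.6] tail y -27.3 25.4 tip y -1.0
side C 385 x [-45.   37.4] tail y -26.9 26.6 tip y -1.0
row [0.006, -0.017, 0.154, 0.001, 0.0, 0.016] n>= 1 q6 -137.7 cur [ 447.2 -257.6   92.7] 94.63 w 67.5 t 34.95<stdin>:8: RuntimeWarning: Mean of empty slice.
  ret = ret.dtype.type(ret / rcount)
```

```bash
python3 - <<'E'
from h import *
for n,(x0,y0,x1,y1) in dict(top=(395,150,475,250),side=(315,310,455,415)).items():
    im=cv2.imread(f'pics/{n}0.png'); s=7 if n=="top" else 5
    c=cv2.resize(im[y0:y1,x0:x1],None,fx=s,fy=s,interpolation=cv2.INTER_CUBIC)
    for p in((.472,-.2565,np.radians(4.7)),(.4694,-.356,np.radians(9.8)),(.5845,-.3533,np.radians(16.3))):
        cc,ss=np.cos(p[2]),np.sin(p[2])
        for x,y in((0,0),(44,0),(-42,26),(-42,-26),(-42,0)):
            u=(proj(n,[[p[0]+(cc*x-ss*y)/1000,p[1]+(ss*x+cc*y)/1000,.024]])[0]-[x0,y0]+.5)*s
            cv2.drawMarker(c,tuple(int(v) for v in u),(0,0,255),cv2.MARKER_CROSS,12,1)
    c=np.clip(c.astype(float)*1.5,0,255).astype(np.uint8)
    cv2.imwrite(f'pics/ov_{n}.png',c)
E
```

```text
(no output)
```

View pics/ov_top.png

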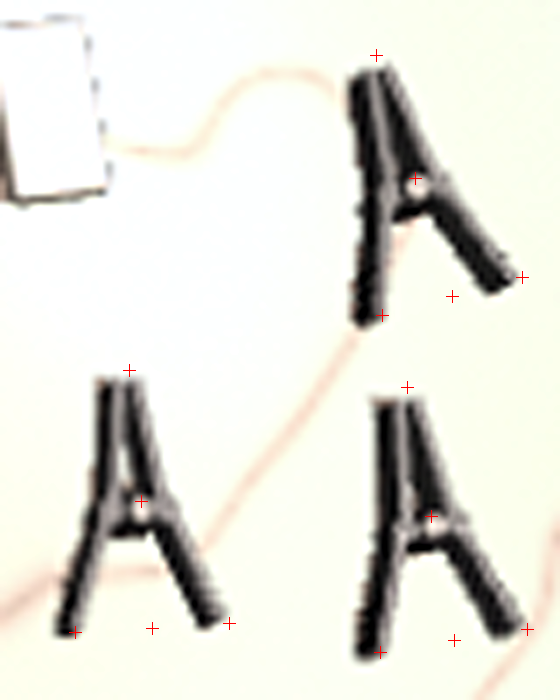

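View pics/ov_side.png

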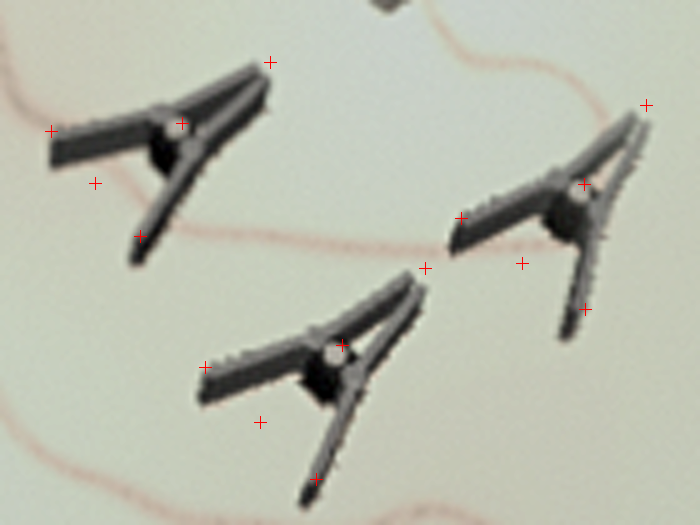

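```bash
python3 - <<'E'
from h import *
def back(n,u,z):
    m=CM[n];K=np.array(m["camera_matrix"]);D=np.array(m["dist"],float);V=np.array(m["view"])
    r=cv2.undistortPoints(np.array([[u]],float),K,D).ravel(); r=np.array([r[0],r[1],1])@V[:3,:3]; o=-V[:3,:3].T@V[:3,3]
    return (o+r*(z-o[2])/r[2])[:2]*1000
for n,o,s,L in(("top",(395,150),7,dict(A=[(120,380),(147,508),(62,628),(224,617)],B=[(397,402),(436,526),(363,650),(518,625)],C=[(372,72),(419,186),(362,318),(512,280)])),
             ("side",(315,310),5,dict(A=[(262,72),(175,127),(52,138),(136,252)],B=[(417,280),(335,354),(203,374),(310,492)],C=[(640,118),(577,192),(457,222),(572,325)]))):
    for g,pts in L.items():
        w=[back(n,np.array(p)/s+np.array(o)-.5,.024) for p in pts]
        tm=(w[2]+w[3])/2; yaw=np.degrees(np.arctan2(*(w[0]-tm)[::-1])); 
        print(n,g,"tip",w[0].round(1),"core",w[1].round(1),"tailmid",tm.round(1),"len",np.linalg.norm(w[0]-tm).round(1),"yaw",yaw.round(1),"tailw",np.linalg.norm(w[2]-w[3]).round(1),"origin est",((w[0]-tm)*42/86+tm).round(1))
E
```

```text
top A tip [ 512.4 -249.6] core [ 469.9 -258.3] tailmid [ 431.9 -256.9] len 80.9 yaw 5.2 tailw 54.8 origin est [ 471.2 -253.3]
top B tip [ 507.7 -344.6] core [ 466.3 -357.3] tailmid [ 429.1 -358.4] len 79.9 yaw 9.9 tailw 54.7 origin est [ 467.5 -351.7]
top C tip [ 620.9 -339. ] core [ 581.9 -354.3] tailmid [ 543.2 -359.6] len 80.4 yaw 14.9 tailw 55.1 origin est [ 581.2 -349.6]
side A tip [ 510.7 -254.5] core [ 468.7 -256.3] tailmid [ 427.1 -263.1] len 84.0 yaw 5.9 tailw 53.2 origin est [ 467.9 -258.9]
side B tip [ 507.5 -350.3] core [ 465.2 -356.9] tailmid [ 424.7 -364.9] len 84.1 yaw 10.0 tailw 52.3 origin est [ 465.1 -357.8]
side C tip [ 620.9 -343.5] core [ 580.  -354.1] tailmid [ 539.  -366.2] len 84.9 yaw 15.5 tailw 52.3 origin est [ 579.  -355.1]
```

```bash
python3 -c "
from h import *
plan(444.6,-258.6,40,95.3)"
```

```text
row [0.054, -0.016, 1.054, 0.001, 0.0, -0.084] n>= 1 q6 -137.7 cur [ 447.2 -257.6   92.7] 94.63 w 67.5 t 34.95
```

Call:
send_rows:
  targets:
    - [0.054, -0.016, 0.7, 0, 0, -0.084, 68]
    - [0.054, -0.016, 0.7, 0, 0, -0.084, 68]

```text
time_s: 35.2
position: [0.4434, -0.2584, 0.0563]
tool_rot: [[-0.996, -0.091, -0.003], [-0.091, 0.996, 0.003], [0.003, 0.003, -1.0]]
ft_force: [0.3, 0.5, -1.1]
grip_width: 0.0681
```

```bash
python3 -c "
from h import *
im,d,P=snap('side'); crop(im,280,270,420,420,4.5,'g1')
plan(444.6,-258.6,3.5,95.3)"
```

```text
row [-0.012, 0.008, 1.081, 0.009, -0.007, -0.01] n>= 1 q6 -138.7 cur [ 444.1 -259.1   57.6] 95.22 w 67.9 t 35.25
```

View pics/g1.png

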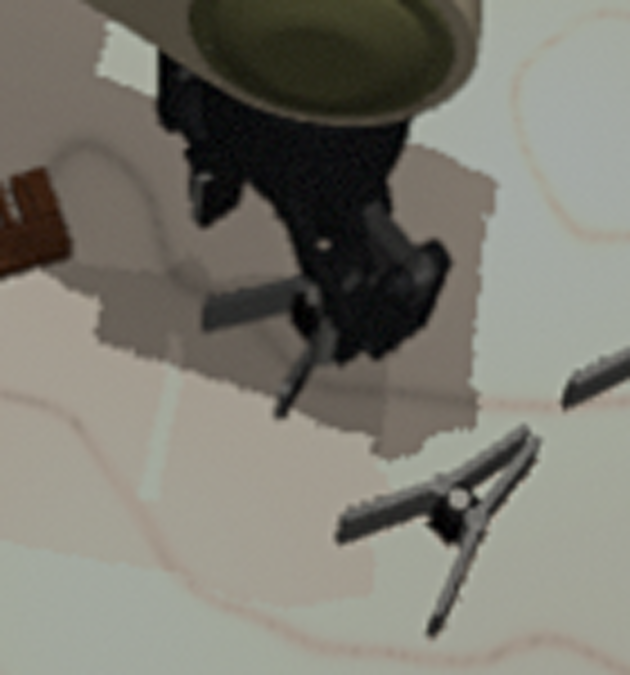

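Descend part way and re-look.

Call:
send_rows:
  targets:
    - [-0.012, 0.0, 0.55, 0, 0, 0, 68]
    - [-0.012, 0.0, 0.55, 0, 0, 0, 68]

```text
time_s: 35.5
position: [0.4446, -0.2594, 0.0301]
tool_rot: [[-0.996, -0.091, -0.001], [-0.091, 0.996, 0.001], [0.001, 0.001, -1.0]]
ft_force: [0.2, 0.6, 0.3]
grip_width: 0.0679
```

```bash
python3 -c "
from h import *
im,d,P=snap('side'); crop(im,280,270,420,420,4.5,'g2')
plan(444.6,-258.6,3.5,95.3)"
```

```text
row [0.006, 0.024, 0.549, -0.001, 0.001, -0.012] n>= 1 q6 -138.7 cur [ 445.  -259.8   30.9] 95.2 w 68.1 t 35.55
```

View pics/g2.png

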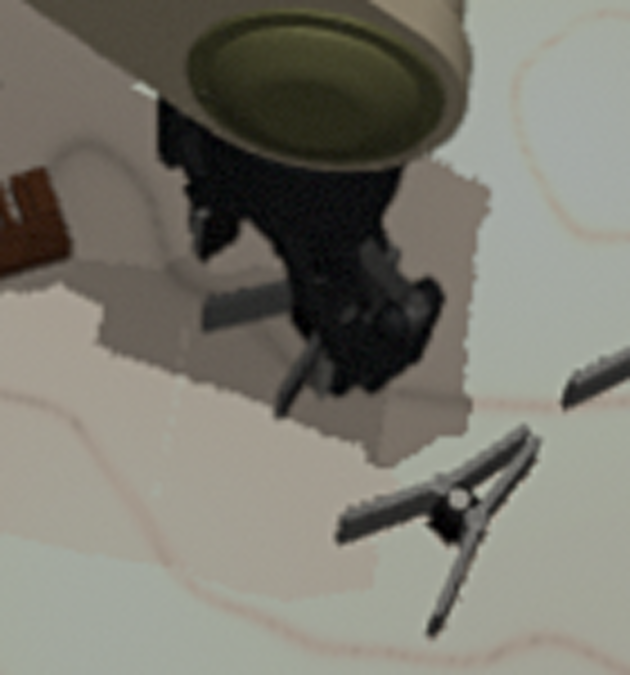

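Call:
send_rows:
  targets:
    - [0.0, 0.02, 0.3, 0, 0, 0, 72]
    - [0.0, 0.02, 0.54, 0, 0, 0, 72]
    - [0.0, 0.02, 0.54, 0, 0, 0, 72]

```text
time_s: 35.92
position: [0.4446, -0.2588, 0.0031]
tool_rot: [[-0.996, -0.09, -0.0], [-0.09, 0.996, 0.0], [0.0, 0.0, -1.0]]
ft_force: [0.5, 0.5, 0.5]
grip_width: 0.0717
```

```bash
python3 -c "
from h import *
im,d,P=snap('side'); crop(im,280,270,420,420,4.5,'g3')
plan(444.6,-258.6,3.5,95.3)"
```

```text
row [0.002, 0.007, -0.0, -0.001, 0.001, -0.014] n>= 1 q6 -138.6 cur [ 444.8 -259.     3.5] 95.19 w 72.1 t 35.975
```

View pics/g3.png

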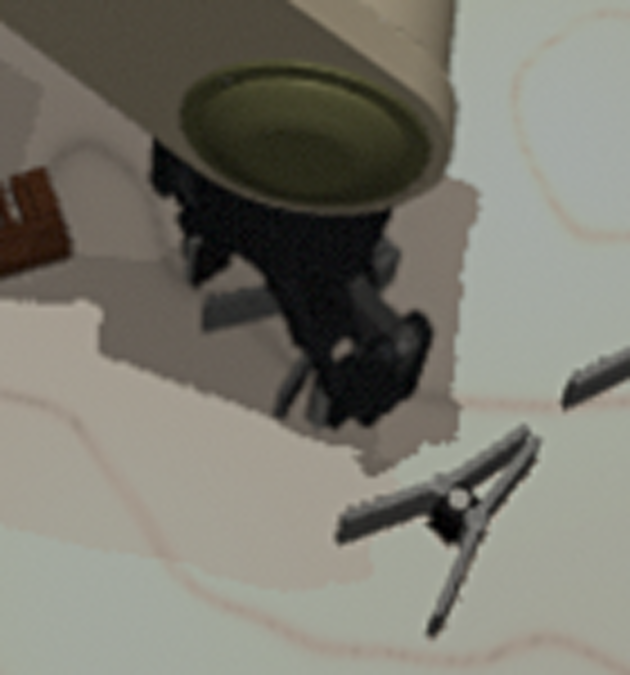

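Straddled. Close gently.

Call:
send_rows:
  targets:
    - [0, 0, 0.0, 0, 0, 0, 18]
    - [0, 0, 0.0, 0, 0, 0, 18]
    - [0, 0, 0.0, 0, 0, 0, 18]
    - [0, 0, 0, 0, 0, 0, 18]
    - [0, 0, 0, 0, 0, 0, 18]
  grip_force: 40

```text
time_s: 36.6
position: [0.4452, -0.2596, 0.0043]
tool_rot: [[-0.996, -0.09, 0.002], [-0.09, 0.996, -0.002], [-0.002, -0.002, -1.0]]
ft_force: [0.0, 0.5, 8.7]
grip_width: 0.022
```

Call:
send_rows:
  targets:
    - [0, 0, -0.5, 0, 0, 0, 18]
    - [0, 0, -0.7, 0, 0, 0, 18]
    - [0, 0, -0.7, 0, 0, 0, 18]

```text
time_s: 36.98
position: [0.4448, -0.259, 0.0385]
tool_rot: [[-0.996, -0.09, 0.001], [-0.09, 0.996, -0.001], [-0.001, -0.001, -1.0]]
ft_force: [-0.3, 0.7, 0.3]
grip_width: 0.0222
```

```bash
python3 -c "
from h import *
im,d,P=snap('side'); crop(im,280,250,420,400,4.5,'g4')
im,d,P=snap('top'); crop(im,380,190,480,260,7,'g4t')
plan(444.6,-258.6,3.5,95.3)"
```

```text
row [-0.005, 0.0, 0.681, 0.004, -0.004, -0.014] n>= 1 q6 -138.6 cur [ 444.4 -258.7   37.6] 95.18 w 21.8 t 37.075
```

View pics/g4.png

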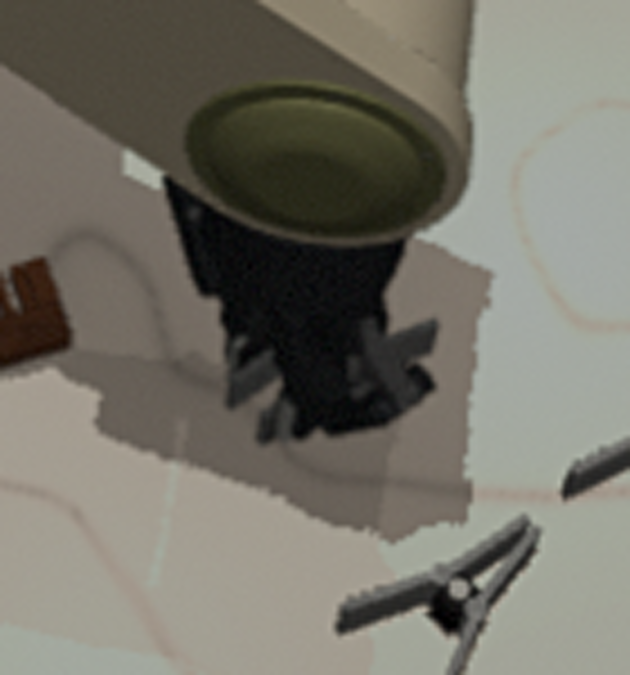

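View pics/g4t.png

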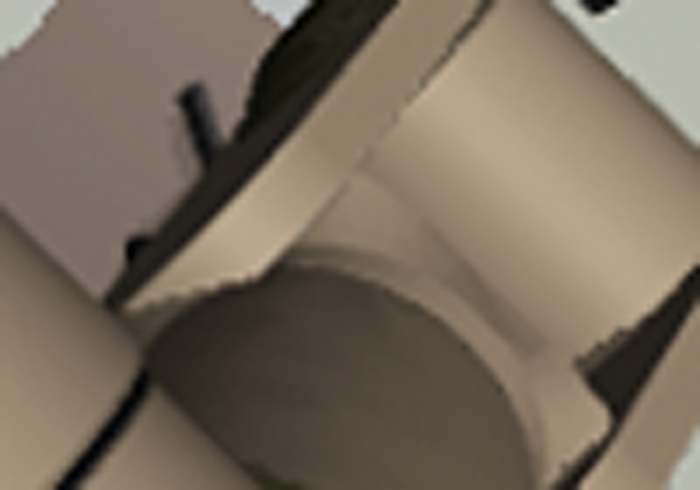

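```bash
cat >> h.py <<'E'
TR=np.array([619.5,-12.7,np.radians(11.1)])
def tw(x,y):
    c,s=np.cos(TR[2]),np.sin(TR[2]); return TR[0]+c*x-s*y,TR[1]+s*x+c*y
def tp():
    p=np.array(status.observe()["position"])*1000; c,s=np.cos(TR[2]),np.sin(TR[2]); d=p[:2]-TR[:2]; return (c*d[0]+s*d[1]).round(1),(-s*d[0]+c*d[1]).round(1),p[2].round(1)
E
python3 -c "
from h import *
x,y=tw(-198,-87.5);print(x,y);plan(x,y,40,101.1)"
```

```text
442.0497246005524 -136.68245747145113
row [-0.175, 2.434, -0.047, 0.004, -0.004, -0.739] n>= 2 q6 -138.6 cur [ 444.4 -258.7   37.6] 95.18 w 21.8 t 37.075
```

Call:
send_rows:
  targets:
    - [-0.175, 2.434, -0.05, 0, 0, -0.739, 18]
    - [-0.175, 2.434, -0.05, 0, 0, -0.739, 18]
    - [-0.175, 2.434, -0.05, 0, 0, -0.739, 18]
    - [-0.175, 2.434, -0.05, 0, 0, -0.739, 18]

```text
time_s: 37.58
position: [0.4425, -0.1371, 0.0403]
tool_rot: [[-0.981, -0.193, -0.0], [-0.193, 0.981, -0.0], [0.0, -0.0, -1.0]]
ft_force: [0.5, 0.3, -0.8]
grip_width: 0.0219
```

```bash
python3 -c "
from h import *
im,d,P=snap('side'); crop(im,240,190,390,340,4.5,'g5')
im,d,P=snap('top'); crop(im,310,170,430,260,6,'g5t')
x,y=tw(-198,-87.5);plan(x,y,4.5,101.1);print(tp())"
```

```text
row [0.004, 0.025, 0.716, -0.001, 0.0, -0.009] n>= 1 q6 -133.0 cur [ 442.5 -137.8   40.3] 101.03 w 22.0 t 37.675
(np.float64(-197.8), np.float64(-88.7), np.float64(40.3))
```

View pics/g5.png

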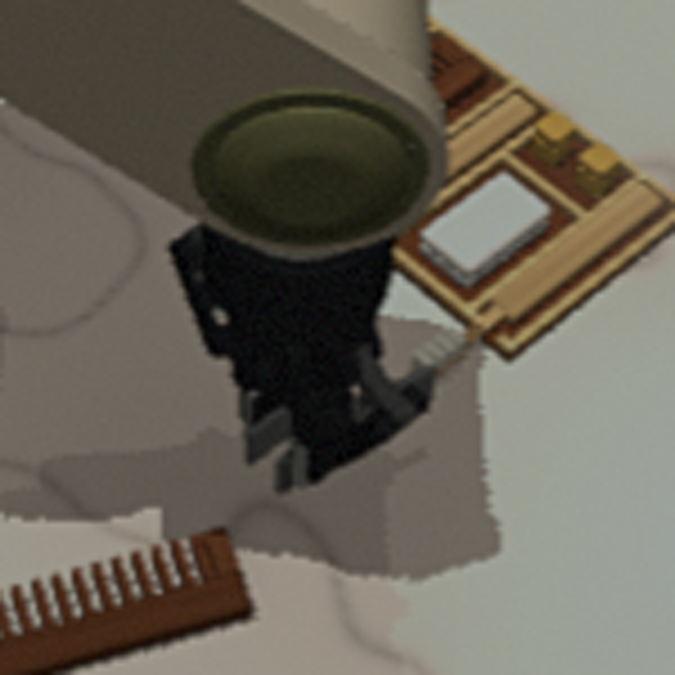

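View pics/g5t.png

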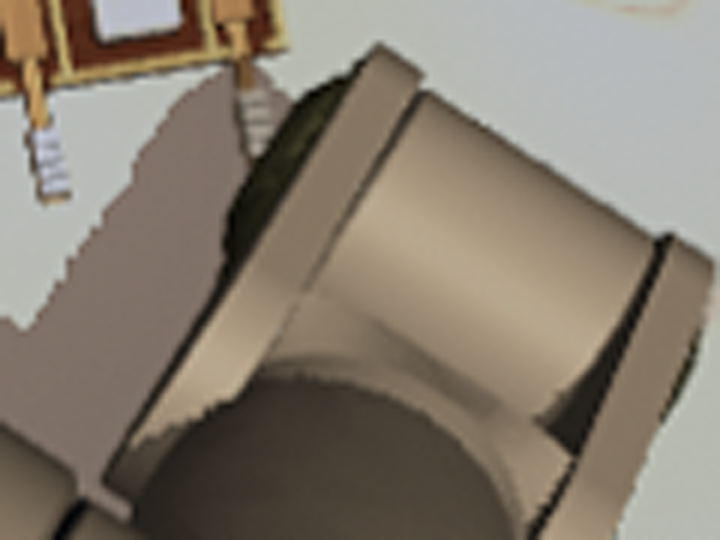

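Call:
send_rows:
  targets:
    - [0, 0.025, 0.4, 0, 0, 0, 18]
    - [0, 0.025, 0.7, 0, 0, 0, 18]
    - [0, 0.025, 0.7, 0, 0, 0, 18]
    - [0, 0.025, 0.7, 0, 0, 0, 18]

```text
time_s: 38.17
position: [0.4421, -0.1364, 0.0055]
tool_rot: [[-0.982, -0.191, -0.0], [-0.191, 0.982, -0.0], [0.0, 0.0, -1.0]]
ft_force: [-0.0, 0.3, 0.4]
grip_width: 0.0221
```

```bash
python3 -c "
from h import *
im,d,P=snap('side'); crop(im,260,220,380,330,5.5,'g6')
x,y=tw(-165,-87.3);plan(x,y,4.8,101.1);print(tp(),status.observe()['ft_force'])"
```

```text
row [-0.658, -0.004, 0.016, -0.001, 0.0, -0.007] n>= 1 q6 -132.9 cur [ 442.1 -136.3    5.6] 101.04 w 22.2 t 38.225
(np.float64(-197.9), np.float64(-87.1), np.float64(5.6)) [ 0.65923644 -0.10969947 -0.5368953 ]
```

View pics/g6.png

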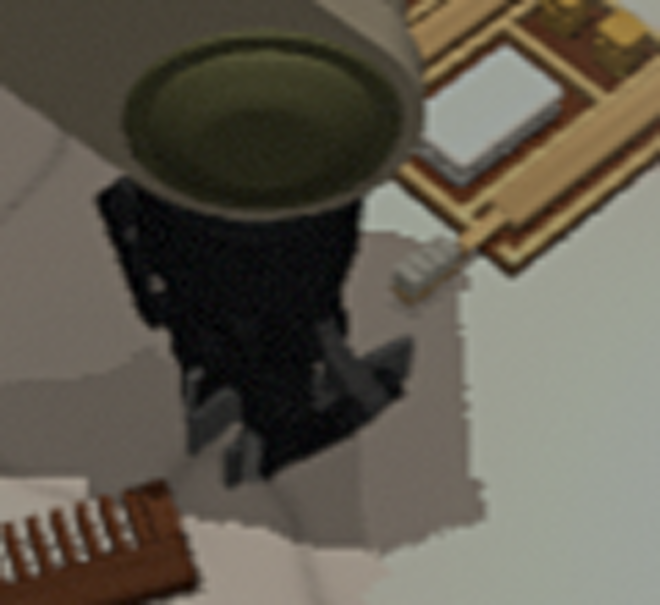

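Call:
send_rows:
  targets:
    - [-0.3, 0, 0, 0, 0, 0, 18]
    - [-0.5, 0, 0, 0, 0, 0, 18]
    - [-0.5, 0, 0, 0, 0, 0, 18]

```text
time_s: 38.6
position: [0.4675, -0.1307, 0.0056]
tool_rot: [[-0.981, -0.194, 0.001], [-0.194, 0.981, -0.0], [-0.001, -0.001, -1.0]]
ft_force: [0.4, -0.1, -0.4]
grip_width: 0.0218
```

```bash
python3 -c "
from h import *
im,d,P=snap('side'); crop(im,260,220,380,330,5.5,'g7')
im,d,P=snap('top'); crop(im,310,170,430,260,6,'g7t')
x,y=tw(-151.5,-87.3);plan(x,y,4.8,101.1);print(tp(),status.observe()['ft_force'])"
```

```text
row [-0.426, -0.021, 0.014, 0.001, -0.002, 0.003] n>= 1 q6 -130.8 cur [ 466.5 -130.6    5.5] 101.13 w 22.3 t 38.7
(np.float64(-172.8), np.float64(-86.3), np.float64(5.5)) [-0.13935047  0.13034673  0.23152971]
```

View pics/g7.png

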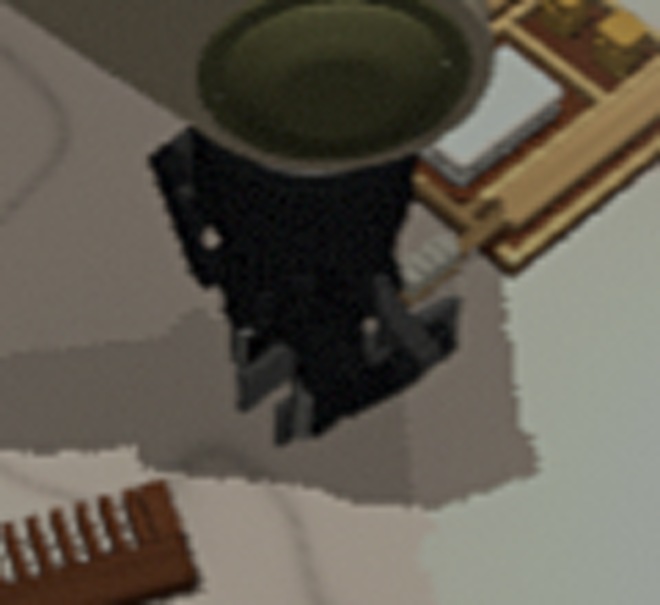

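View pics/g7t.png

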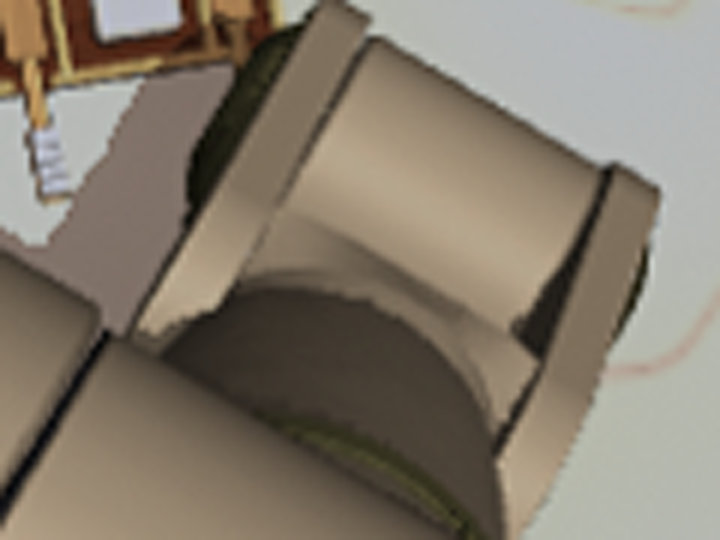

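```bash
cat >> h.py <<'E'
def back(n,u,z):
    m=CM[n];K=np.array(m["camera_matrix"]);D=np.array(m["dist"],float);V=np.array(m["view"])
    r=cv2.undistortPoints(np.array([[u]],float),K,D).ravel(); r=np.array([r[0],r[1],1])@V[:3,:3]; o=-V[:3,:3].T@V[:3,3]
    return (o+r*(z-o[2])/r[2])[:2]
def tray_of(w): return fr(np.array([TR[0]/1000,TR[1]/1000,TR[2]]),np.array([w]))[0]*1000
E
python3 -c "
from h import *
print(tray_of(back('side',(458/5.5+260-.5,299/5.5+220-.5),.0255)))
print('head/handle refs: tray corner',tray_of(back('side',(515/5.5+260-.5,262/5.5+220-.5),.011)))
print('handle start right corner', tray_of(back('side',(513/5.5+260-.5,223/5.5+220-.5),.014)))
x,y=tw(-151.5,-87.3);plan(x,y,4.8,101.1)
"
```

```text
[-104.21763055 -105.88367577]
head/handle refs: tray corner [ -66.82343542 -102.20735274]
handle start right corner [-55.49352214 -90.22635019]
row [-0.426, -0.021, 0.014, 0.001, -0.002, 0.003] n>= 1 q6 -130.8 cur [ 466.5 -130.6    5.5] 101.13 w 22.3 t 38.7
```

Call:
send_rows:
  targets:
    - [-0.25, -0.015, 0.01, 0, 0, 0, 18]
    - [-0.445, -0.015, 0.01, 0, 0, 0, 18]
    - [-0.445, -0.015, 0.01, 0, 0, 0, 18]
    - [-0.445, -0.015, 0.01, 0, 0, 0, 18]

```text
time_s: 39.2
position: [0.4884, -0.1271, 0.005]
tool_rot: [[-0.981, -0.193, -0.0], [-0.193, 0.981, 0.0], [0.0, 0.0, -1.0]]
ft_force: [-0.1, 0.6, 0.7]
grip_width: 0.0222
```

```bash
python3 -c "
from h import *
im,d,P=snap('side'); crop(im,260,220,380,330,5.5,'g8')
x,y=tw(-150.5,-87.0);plan(x,y,4.8,101.1);print(tp(),status.observe()['ft_force'])"
```

```text
row [-0.005, 0.002, 0.004, 0.002, -0.002, -0.0] n>= 1 q6 -129.2 cur [ 488.3 -127.2    5. ] 101.1 w 21.8 t 39.25
(np.float64(-150.8), np.float64(-87.1), np.float64(5.0)) [ 0.67504719  0.06186472 -0.54389029]
```

View pics/g8.png

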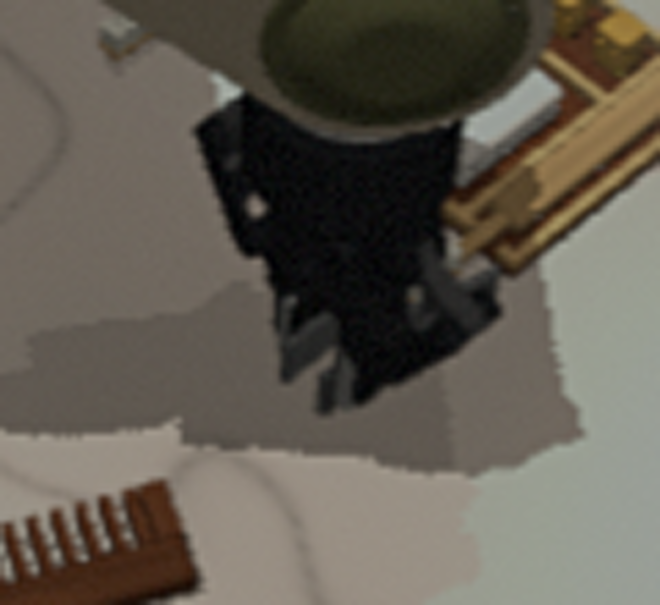

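Call:
send_rows:
  targets:
    - [0, 0, 0.02, 0, 0, 0, 18]
    - [0, 0, 0.02, 0, 0, 0, 35]
    - [0, 0, 0.02, 0, 0, 0, 58]
    - [0, 0, 0.02, 0, 0, 0, 62]
    - [0, 0, 0.02, 0, 0, 0, 62]

```text
time_s: 39.88
position: [0.4886, -0.1273, 0.0041]
tool_rot: [[-0.981, -0.192, 0.0], [-0.192, 0.981, -0.0], [-0.0, -0.0, -1.0]]
ft_force: [-1.5, -0.3, -0.0]
grip_width: 0.0621
```

Call:
send_rows:
  targets:
    - [0, 0, -0.5, 0, 0, 0, 62]
    - [0, 0, -1.4, 0, 0, 0, 62]
    - [0, 0, -1.4, 0, 0, 0, 62]

```text
time_s: 40.25
position: [0.4899, -0.1279, 0.0767]
tool_rot: [[-0.981, -0.193, 0.005], [-0.193, 0.981, -0.003], [-0.005, -0.004, -1.0]]
ft_force: [-0.3, 0.6, 0.4]
grip_width: 0.0618
```

```bash
python3 -c "
from h import *
im,d,P=snap('side'); crop(im,260,220,380,330,5.5,'g9')
plan(441.7,-359.8,75,100);print(tp(),status.observe()['ft_force'])"
```

```text
row [1.823, -4.377, 0.005, -0.013, 0.016, 0.138] n>= 4 q6 -129.2 cur [ 489.  -127.5   75.1] 101.1 w 61.8 t 40.3
(np.float64(-150.1), np.float64(-87.5), np.float64(75.1)) [0.2059338  0.05249868 0.58358411]
```

View pics/g9.png

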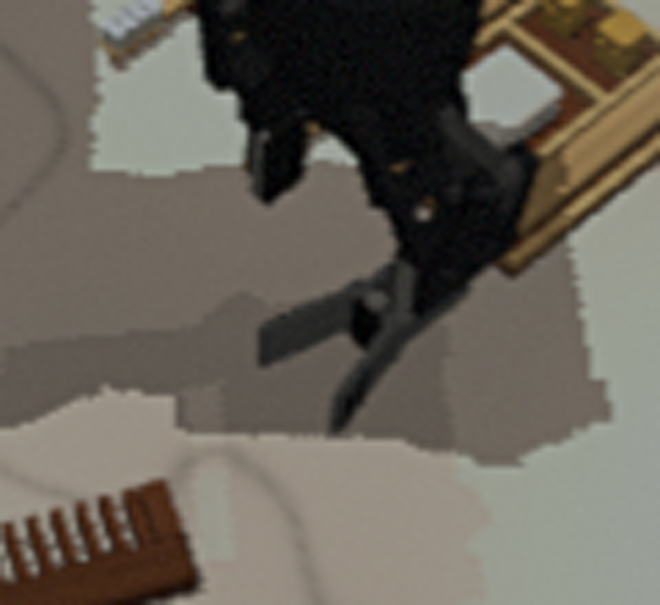

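Call:
send_rows:
  targets:
    - [1.823, -4.377, 0.0, 0, 0, 0.138, 68]
    - [1.823, -4.377, 0.0, 0, 0, 0.138, 68]
    - [1.823, -4.377, 0.0, 0, 0, 0.138, 68]
    - [1.823, -4.377, 0.0, 0, 0, 0.138, 70]
    - [1.823, -4.377, 0.0, 0, 0, 0.138, 70]

```text
time_s: 40.92
position: [0.4399, -0.3623, 0.0725]
tool_rot: [[-0.986, -0.169, -0.001], [-0.169, 0.986, 0.001], [0.001, 0.001, -1.0]]
ft_force: [0.4, 1.6, -0.1]
grip_width: 0.0699
```

Call:
send_rows:
  targets:
    - [0, 0, 0.4, 0, 0, 0, 70]
    - [0, 0, 0.4, 0, 0, 0, 70]

```text
time_s: 41.18
position: [0.4407, -0.3578, 0.0522]
tool_rot: [[-0.985, -0.174, -0.003], [-0.174, 0.985, 0.004], [0.002, 0.004, -1.0]]
ft_force: [0.2, -0.2, 0.1]
grip_width: 0.0697
```

```bash
python3 -c "
from h import *
im,d,P=snap('side'); crop(im,250,190,410,420,2.6,'g10s')
im,d,P=snap('top'); crop(im,250,110,390,240,5.5,'g10t')
plan(441.7,-359.8,3.5,100)"
```

```text
row [-0.002, -0.023, 1.009, 0.007, -0.003, 0.005] n>= 1 q6 -151.1 cur [ 441.4 -358.7   53.9] 100.04 w 70.1 t 41.275
```

View pics/g10s.png

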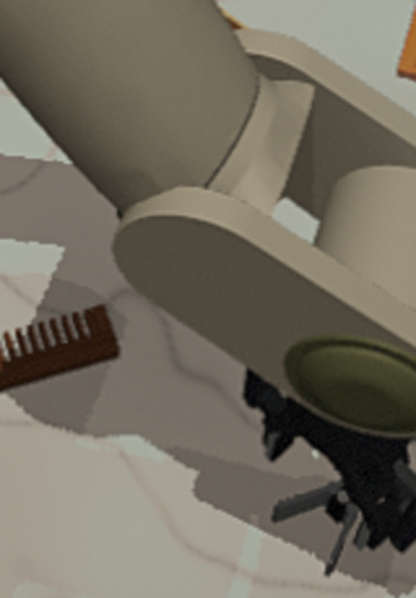

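View pics/g10t.png

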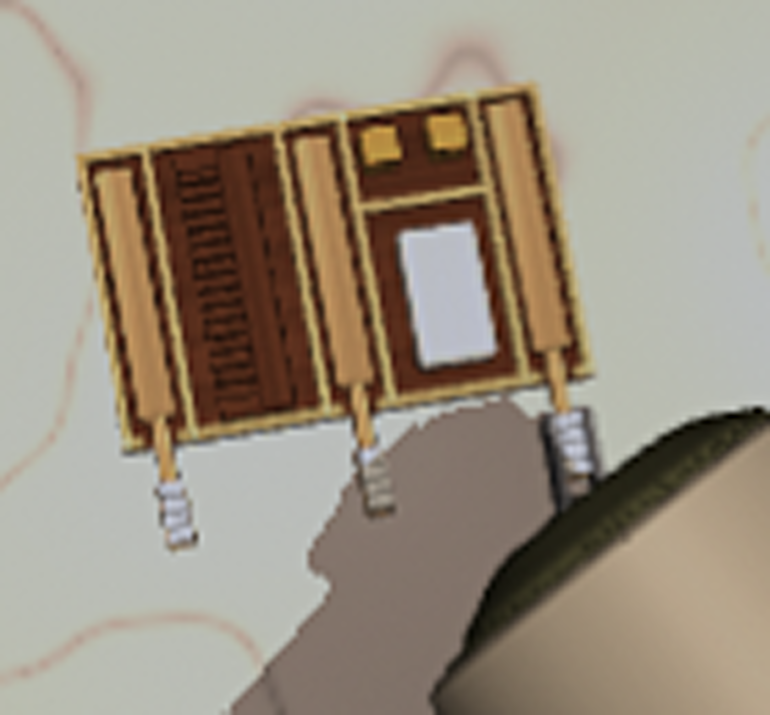

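Call:
send_rows:
  targets:
    - [0, -0.02, 0.5, 0, 0, 0, 72]
    - [0, -0.02, 0.5, 0, 0, 0, 72]
    - [0, -0.02, 0.8, 0, 0, 0, 72]
    - [0, -0.02, 1.0, 0, 0, 0, 72]
    - [0, -0.02, 1.0, 0, 0, 0, 72]

```text
time_s: 41.9
position: [0.4412, -0.3603, 0.0034]
tool_rot: [[-0.985, -0.174, -0.001], [-0.174, 0.985, 0.001], [0.001, 0.001, -1.0]]
ft_force: [0.9, 0.7, 0.4]
grip_width: 0.0721
```

```bash
python3 -c "
from h import *
im,d,P=snap('side'); crop(im,300,290,440,420,5,'g11')
plan(441.7,-359.8,3.5,100)"
```

```text
row [-0.008, 0.013, 0.008, 0.003, -0.002, -0.001] n>= 1 q6 -151.1 cur [ 441.4 -360.5    3.9] 99.99 w 71.7 t 41.95
```

View pics/g11.png

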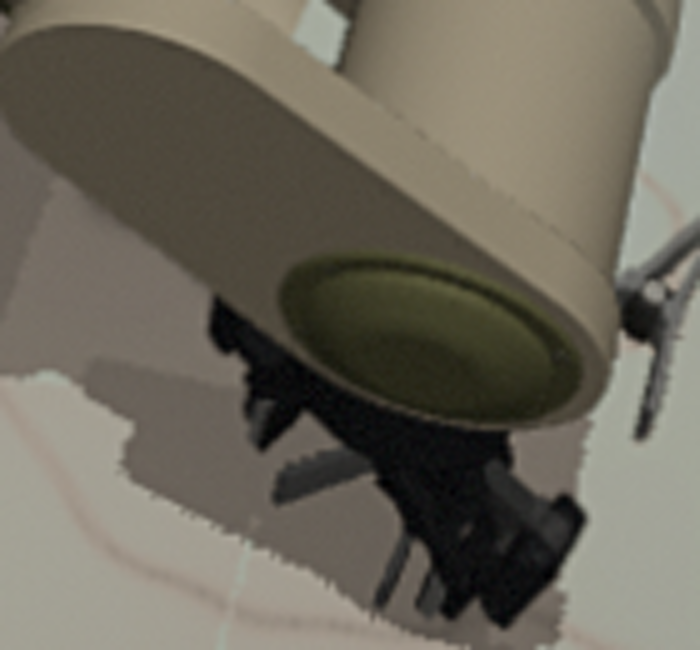

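Call:
send_rows:
  targets:
    - [0, 0, 0.0, 0, 0, 0, 18]
    - [0, 0, 0.0, 0, 0, 0, 18]
    - [0, 0, 0.0, 0, 0, 0, 18]
    - [0, 0, 0, 0, 0, 0, 18]
    - [0, 0, 0, 0, 0, 0, 18]

```text
time_s: 42.58
position: [0.442, -0.3615, 0.0055]
tool_rot: [[-0.985, -0.173, 0.002], [-0.174, 0.985, -0.003], [-0.001, -0.003, -1.0]]
ft_force: [-0.8, -0.5, 8.4]
grip_width: 0.0222
```

Call:
send_rows:
  targets:
    - [0, 0, -0.5, 0, 0, 0, 18]
    - [0, 0, -1.0, 0, 0, 0, 18]
    - [0, 0, -1.0, 0, 0, 0, 18]

```text
time_s: 42.95
position: [0.442, -0.3613, 0.0557]
tool_rot: [[-0.985, -0.174, 0.002], [-0.174, 0.985, -0.003], [-0.002, -0.003, -1.0]]
ft_force: [0.8, -0.1, -1.0]
grip_width: 0.0217
```

```bash
python3 -c "
from h import *
x,y=tw(-198,0.2);print(x,y);plan(x,y,55,101.1)"
```

```text
425.1655481362303 -50.62309083933122
row [-0.746, 6.177, -0.005, -0.024, 0.013, -0.138] n>= 5 q6 -151.1 cur [ 442.  -361.3   55.7] 99.99 w 21.7 t 42.95
```

Call:
send_rows:
  targets:
    - [-0.746, 6.177, -0.05, 0, 0, -0.138, 18]
    - [-0.746, 6.177, -0.05, 0, 0, -0.138, 18]
    - [-0.746, 6.177, -0.05, 0, 0, -0.138, 18]
    - [-0.746, 6.177, -0.05, 0, 0, -0.138, 18]
    - [-0.746, 6.177, -0.05, 0, 0, -0.138, 18]

```text
time_s: 43.58
position: [0.4238, -0.048, 0.0559]
tool_rot: [[-0.981, -0.192, -0.001], [-0.192, 0.981, 0.0], [0.001, 0.001, -1.0]]
ft_force: [1.5, 0.1, -1.5]
grip_width: 0.0221
```

Call:
send_rows:
  targets:
    - [0, 0.0, 0.1, 0, 0, 0, 18]
    - [0, 0, 0.1, 0, 0, 0, 18]
    - [0, 0, 0.1, 0, 0, 0, 18]

```text
time_s: 43.95
position: [0.4248, -0.0511, 0.0513]
tool_rot: [[-0.982, -0.191, 0.0], [-0.191, 0.982, -0.0], [0.0, -0.0, -1.0]]
ft_force: [-0.9, -0.6, -0.5]
grip_width: 0.0218
```

```bash
python3 -c "
from h import *
im,d,P=snap('side'); crop(im,220,170,370,320,4.5,'g12')
im,d,P=snap('top'); crop(im,250,110,390,240,5.5,'g12t')
x,y=tw(-198,0.2);plan(x,y,5.2,101.1);print(tp())"
```

```text
row [-0.01, 0.006, 0.925, -0.0, 0.0, -0.014] n>= 1 q6 -123.8 cur [424.7 -51.   51.5] 100.99 w 22.0 t 44.05
(np.float64(-198.5), np.float64(-0.1), np.float64(51.5))
```

View pics/g12.png

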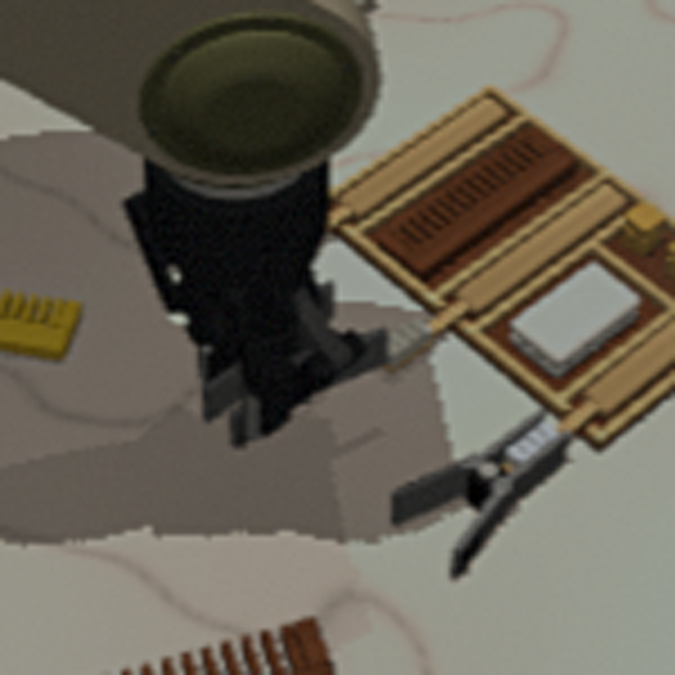

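View pics/g12t.png

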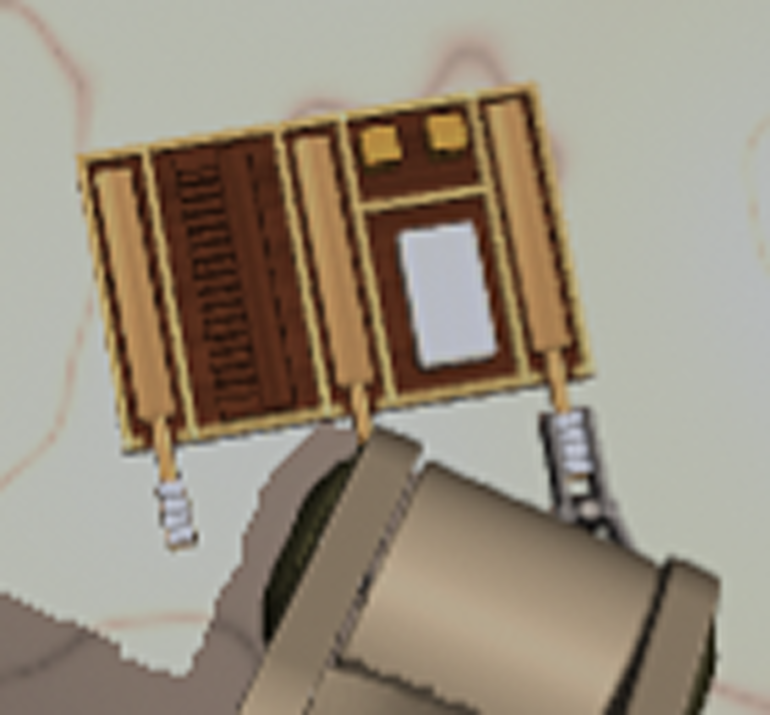

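Call:
send_rows:
  targets:
    - [0, 0.005, 0.5, 0, 0, 0, 18]
    - [0, 0.005, 0.92, 0, 0, 0, 18]
    - [0, 0.005, 0.92, 0, 0, 0, 18]
    - [-0.3, 0.005, 0.92, 0, 0, 0, 18]
    - [-0.5, 0.005, 0.92, 0, 0, 0, 18]

```text
time_s: 44.68
position: [0.4497, -0.0454, 0.0057]
tool_rot: [[-0.981, -0.192, 0.001], [-0.192, 0.981, -0.0], [-0.0, -0.0, -1.0]]
ft_force: [0.3, -0.3, -0.7]
grip_width: 0.022
```

Call:
send_rows:
  targets:
    - [0, 0.0, 0, 0, 0, 0, 18]

```text
time_s: 44.8
position: [0.4495, -0.0451, 0.0056]
tool_rot: [[-0.981, -0.193, 0.001], [-0.193, 0.981, -0.0], [-0.001, -0.0, -1.0]]
ft_force: [-0.1, 0.2, 0.5]
grip_width: 0.022
```

```bash
python3 -c "
from h import *
im,d,P=snap('side'); crop(im,250,190,350,290,7,'g13')
x,y=tw(-150.5,0.2);plan(x,y,4.8,101.1);print(tp(),status.observe()['ft_force'])"
```

```text
row [-0.462, -0.019, 0.015, 0.0, -0.001, -0.0] n>= 1 q6 -121.9 cur [448.9 -45.    5.6] 101.1 w 21.9 t 44.85
(np.float64(-173.6), np.float64(1.1), np.float64(5.6)) [ 0.05365312 -0.10515295 -1.01779579]
```

View pics/g13.png

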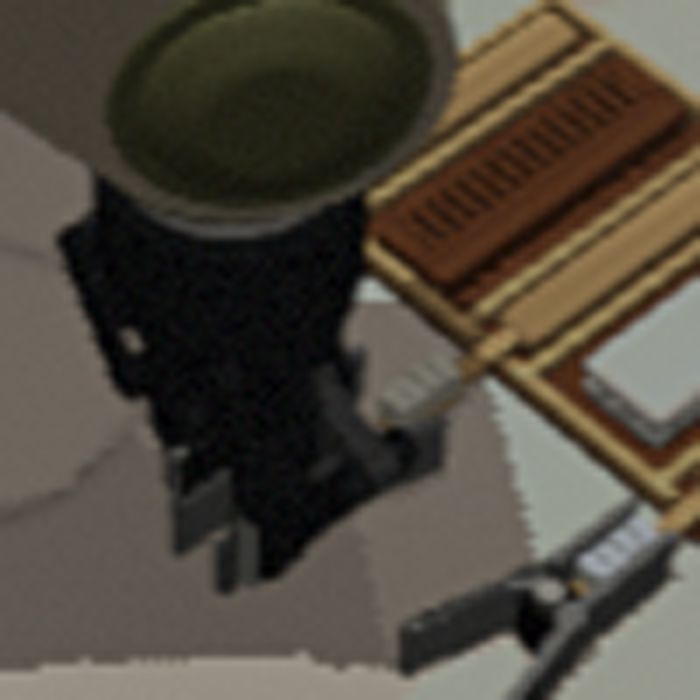

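```bash
python3 -c "
from h import *
g=lambda u,v,z: tray_of(back('side',(u/7+250-.5,v/7+190-.5),z)).round(1)
print('tip',g(442,418,.0255)); print('handle corner L',g(487,322,.014),'R', g(525,349,.014))
"
```

```text
tip [-105.6  -18. ]
handle corner L [-61.2   6.7] R [-60.   -9.3]
```

```bash
python3 -c "
from h import *
import cv2
im=cv2.imread('pics/g10t.png'); 
cv2.imwrite('pics/z1.png',cv2.resize(im[360:560,100:460],None,fx=2.2,fy=2.2,interpolation=cv2.INTER_CUBIC))
im=cv2.imread('pics/g13.png'); cv2.imwrite('pics/z2.png',cv2.resize(im[250:480,340:600],None,fx=3,fy=3,interpolation=cv2.INTER_CUBIC))
"
```

```text
(no output)
```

View pics/z1.png

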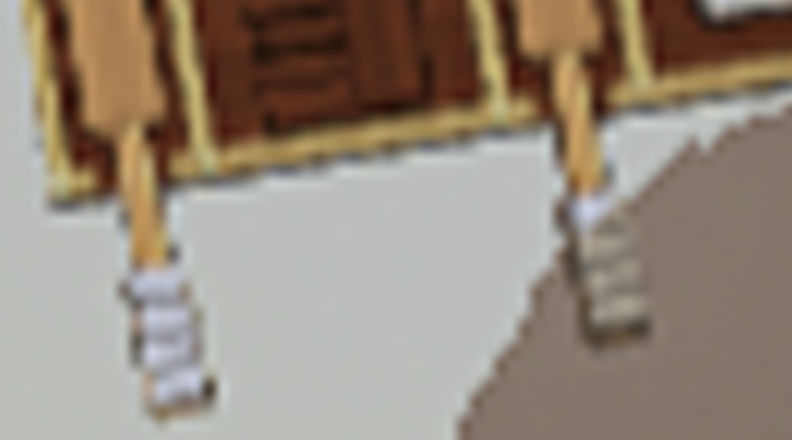

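View pics/z2.png

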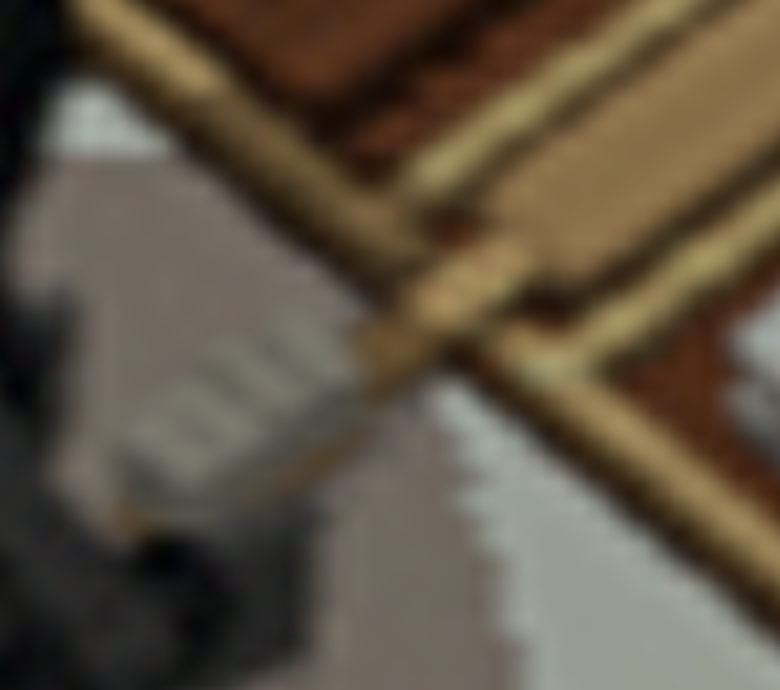

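```bash
python3 -c "
from h import *
f=lambda u,v,z: tray_of(back('top',((u/2.2+100)/5.5+250-.5,(v/2.2+360)/5.5+110-.5),z)).round(1)
print('M handle',f(560,55,.014),'headstart',f(583,195,.021),'end',f(615,325,.021),f(620,340,.01))
print('L handle',f(118,130,.014),'headstart',f(150,268,.021),'end',f(180,395,.021),f(182,410,.01))
print('tray end wall inner near L (105,165)?',f(100,190,.011),'outer bottom corner',f(55,195,.011))
g=lambda u,v,z: tray_of(back('side',((u/3+340)/7+250-.5,(v/3+250)/7+190-.5),z)).round(1)
print('side M handle',g(490,205,.014),g(560,285,.014),'wall inner edge',g(570,370,.011),'bristle start',g(345,345,.021),'bristle end',g(120,455,.021))
"
```

```text
M handle [-55.2   1.9] headstart [-84.2   2.9] end [-110.     1.3] [-111.4   -0.2]
L handle [-55.7  88.5] headstart [-84.6  86.9] end [-109.7   85.3] [-111.    85.2]
tray end wall inner near L (105,165)? [-66.2  93.8] outer bottom corner [-65.8 102.5]
side M handle [-56.2   4.3] [-58.5  -8.5] wall inner edge [-64.  -15.8] bristle start [-85.3  -3.1] bristle end [-112.8    1.9]
```

Call:
send_rows:
  targets:
    - [-0.25, -0.015, 0.01, 0, 0, 0, 18]
    - [-0.455, -0.015, 0.01, 0, 0, 0, 18]
    - [-0.455, -0.015, 0.01, 0, 0, 0, 18]
    - [-0.455, -0.015, 0.01, 0, 0, 0, 18]

```text
time_s: 45.35
position: [0.4713, -0.0411, 0.005]
tool_rot: [[-0.981, -0.193, -0.001], [-0.193, 0.981, 0.0], [0.0, 0.0, -1.0]]
ft_force: [-0.7, -0.2, -0.1]
grip_width: 0.0218
```

```bash
python3 -c "
from h import *
im,d,P=snap('side'); crop(im,250,190,350,290,7,'g14')
x,y=tw(-151,0.3);plan(x,y,4.8,101.1);print(tp(),status.observe()['ft_force'])"
```

```text
row [0.0, -0.007, 0.004, 0.002, -0.003, 0.0] n>= 1 q6 -120.5 cur [471.2 -41.1   5. ] 101.1 w 21.9 t 45.4
(np.float64(-151.0), np.float64(0.6), np.float64(5.0)) [ 0.087761   -0.38660538 -0.62653437]
```

View pics/g14.png

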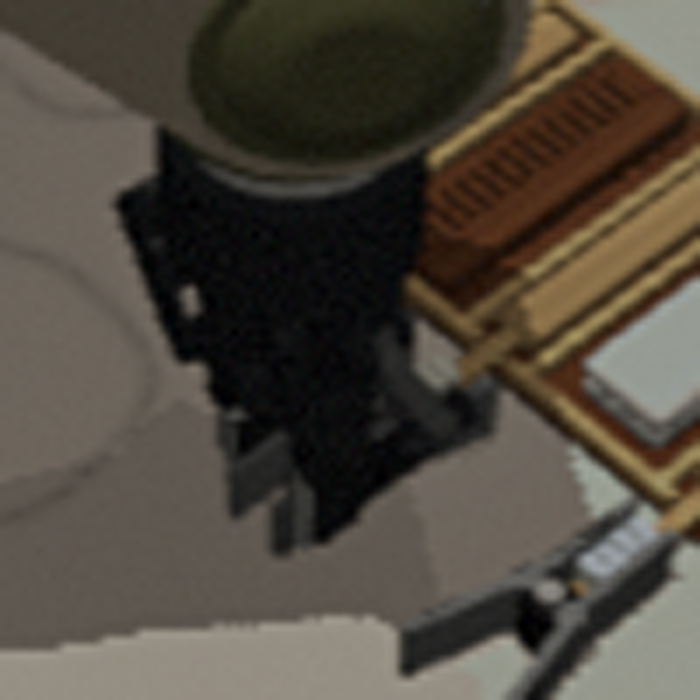

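Call:
send_rows:
  targets:
    - [0, 0, 0.02, 0, 0, 0, 18]
    - [0, 0, 0.02, 0, 0, 0, 35]
    - [0, 0, 0.02, 0, 0, 0, 58]
    - [0, 0, 0.02, 0, 0, 0, 62]
    - [0, 0, 0.02, 0, 0, 0, 62]

```text
time_s: 46.02
position: [0.4715, -0.0412, 0.0041]
tool_rot: [[-0.981, -0.192, 0.0], [-0.192, 0.981, -0.0], [-0.0, -0.0, -1.0]]
ft_force: [-0.3, -0.7, -0.5]
grip_width: 0.062
```

Call:
send_rows:
  targets:
    - [0, 0, -0.5, 0, 0, 0, 62]
    - [0, 0, -1.4, 0, 0, 0, 62]
    - [0, 0, -1.4, 0, 0, 0, 62]

```text
time_s: 46.4
position: [0.4729, -0.0416, 0.0765]
tool_rot: [[-0.981, -0.193, 0.006], [-0.193, 0.981, -0.002], [-0.005, -0.003, -1.0]]
ft_force: [-0.5, -0.3, -0.5]
grip_width: 0.0621
```

```bash
python3 -c "
from h import *
c,s=np.cos(np.radians(15.3)),np.sin(np.radians(15.3))
x,y=580.5-25*c,-353-25*s
im,d,P=snap('side'); crop(im,250,190,350,290,7,'g15')
print(x,y);plan(x,y,75,105.3)"
```

```text
556.386064538555 -359.5968262491343
row [-0.432, -6.571, 0.008, -0.011, 0.016, -0.525] n>= 6 q6 -120.5 cur [471.9 -41.4  74.9] 101.1 w 62.0 t 46.45
```

View pics/g15.png

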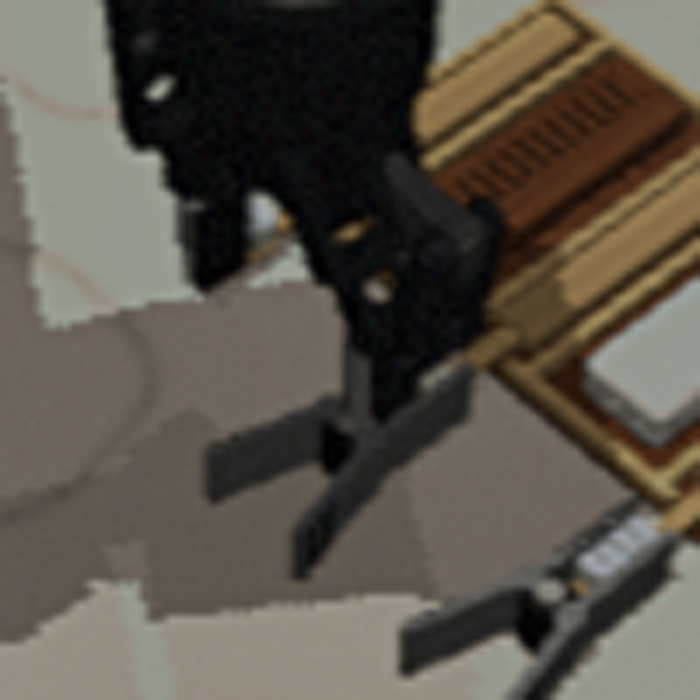

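Call:
send_rows:
  targets:
    - [-0.432, -6.571, 0.0, 0, 0, -0.525, 68]
    - [-0.432, -6.571, 0.0, 0, 0, -0.525, 68]
    - [-0.432, -6.571, 0.0, 0, 0, -0.525, 68]
    - [-0.432, -6.571, 0.0, 0, 0, -0.525, 70]
    - [-0.432, -6.571, 0.0, 0, 0, -0.525, 70]

```text
time_s: 47.08
position: [0.5514, -0.345, 0.0722]
tool_rot: [[-0.965, -0.264, -0.002], [-0.264, 0.965, 0.002], [0.001, 0.002, -1.0]]
ft_force: [0.6, -0.3, -0.9]
grip_width: 0.0701
```

```bash
python3 -c "
from h import *
plan(556.4,-359.6,50,105.3)"
```

```text
row [-0.02, -0.31, 0.443, 0.016, -0.009, -0.002] n>= 1 q6 -147.7 cur [ 551.4 -345.    72.2] 105.28 w 70.1 t 47.075
```

Call:
send_rows:
  targets:
    - [-0.02, -0.31, 0.3, 0, 0, 0, 70]
    - [-0.02, -0.31, 0.4, 0, 0, 0, 70]
    - [-0.02, -0.31, 0.4, 0, 0, 0, 70]

```text
time_s: 47.45
position: [0.5562, -0.3559, 0.053]
tool_rot: [[-0.964, -0.265, -0.002], [-0.265, 0.964, 0.002], [0.001, 0.003, -1.0]]
ft_force: [-1.0, -0.6, -0.1]
grip_width: 0.0702
```

```bash
python3 -c "
from h import *
im,d,P=snap('side'); crop(im,340,260,480,400,5,'g16')
im,d,P=snap('top'); crop(im,250,110,390,260,5,'g16t')
plan(556.4,-359.6,3.5,105.3)"
```

```text
row [0.025, -0.058, 1.018, 0.003, -0.001, 0.011] n>= 1 q6 -148.3 cur [ 556.8 -356.5   54.4] 105.39 w 70.1 t 47.55
```

View pics/g16.png

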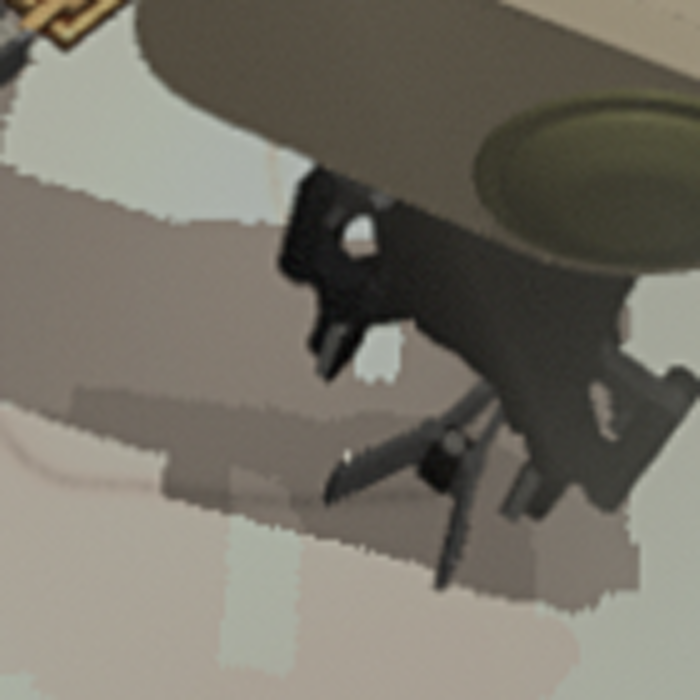

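View pics/g16t.png

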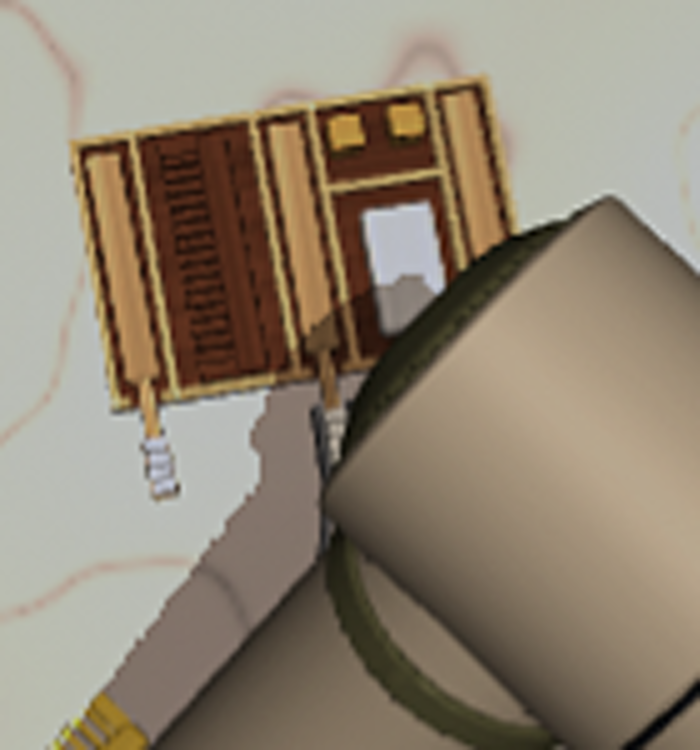

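Call:
send_rows:
  targets:
    - [0.02, -0.058, 0.5, 0, 0, 0, 72]
    - [0.02, -0.058, 0.5, 0, 0, 0, 72]

```text
time_s: 47.8
position: [0.556, -0.3597, 0.0282]
tool_rot: [[-0.964, -0.265, -0.002], [-0.265, 0.964, 0.002], [0.002, 0.002, -1.0]]
ft_force: [0.3, -0.6, 0.1]
grip_width: 0.0719
```

```bash
python3 -c "
from h import *
im,d,P=snap('side'); crop(im,340,260,480,400,5,'g17')
plan(556.4,-359.6,3.5,105.3)"
```

```text
row [-0.001, 0.012, 0.518, 0.004, -0.002, 0.005] n>= 1 q6 -148.5 cur [ 556.5 -360.2   29.4] 105.34 w 72.0 t 47.85
```

View pics/g17.png

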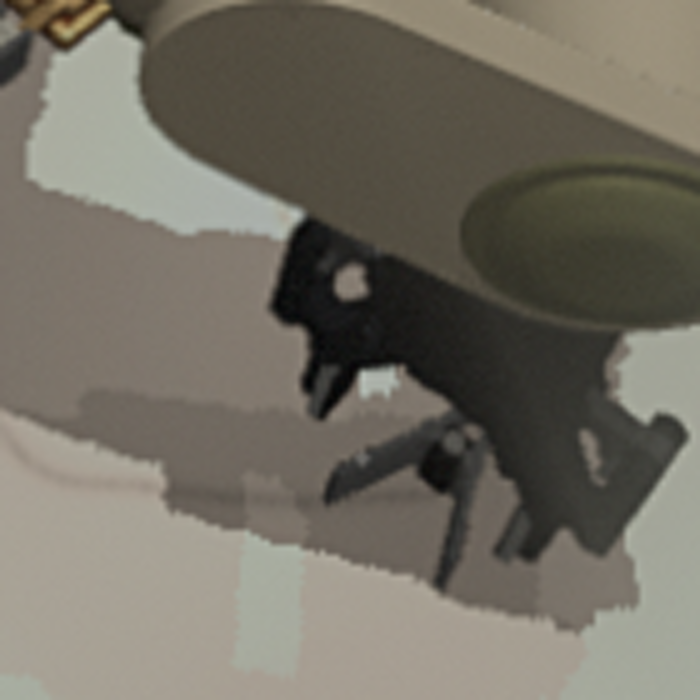

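Call:
send_rows:
  targets:
    - [0.0, 0.01, 0.3, 0, 0, 0, 72]
    - [0.0, 0.01, 0.515, 0, 0, 0, 72]
    - [0.0, 0.01, 0.515, 0, 0, 0, 72]

```text
time_s: 48.22
position: [0.5559, -0.3601, 0.0022]
tool_rot: [[-0.965, -0.264, -0.002], [-0.264, 0.965, 0.001], [0.001, 0.002, -1.0]]
ft_force: [-0.1, -0.1, -0.1]
grip_width: 0.0722
```

Call:
send_rows:
  targets:
    - [0, 0, 0.0, 0, 0, 0, 18]
    - [0, 0, 0.0, 0, 0, 0, 18]
    - [0, 0, 0.0, 0, 0, 0, 18]
    - [0, 0, 0, 0, 0, 0, 18]
    - [0, 0, 0, 0, 0, 0, 18]

```text
time_s: 48.85
position: [0.5571, -0.3614, 0.005]
tool_rot: [[-0.965, -0.264, 0.003], [-0.264, 0.965, -0.003], [-0.002, -0.003, -1.0]]
ft_force: [0.1, -0.4, 7.6]
grip_width: 0.0217
```

Call:
send_rows:
  targets:
    - [0, 0, -0.5, 0, 0, 0, 18]
    - [0, 0, -1.0, 0, 0, 0, 18]
    - [0, 0, -1.0, 0, 0, 0, 18]

```text
time_s: 49.22
position: [0.5571, -0.3612, 0.0554]
tool_rot: [[-0.965, -0.264, 0.003], [-0.264, 0.965, -0.003], [-0.002, -0.004, -1.0]]
ft_force: [-0.7, -0.1, -0.6]
grip_width: 0.0215
```

```bash
python3 -c "
from h import *
im,d,P=snap('side'); crop(im,340,240,480,380,5,'g18')
x,y=tw(-200,85.6);print(x,y);plan(x,y,60,101.1)"
```

```text
406.76158686693327 32.794258732554695
row [0.813, 8.38, -0.135, -0.008, 0.005, 0.525] n>= 7 q6 -148.5 cur [ 556.5 -360.7   53.7] 105.3 w 21.8 t 49.275
```

View pics/g18.png

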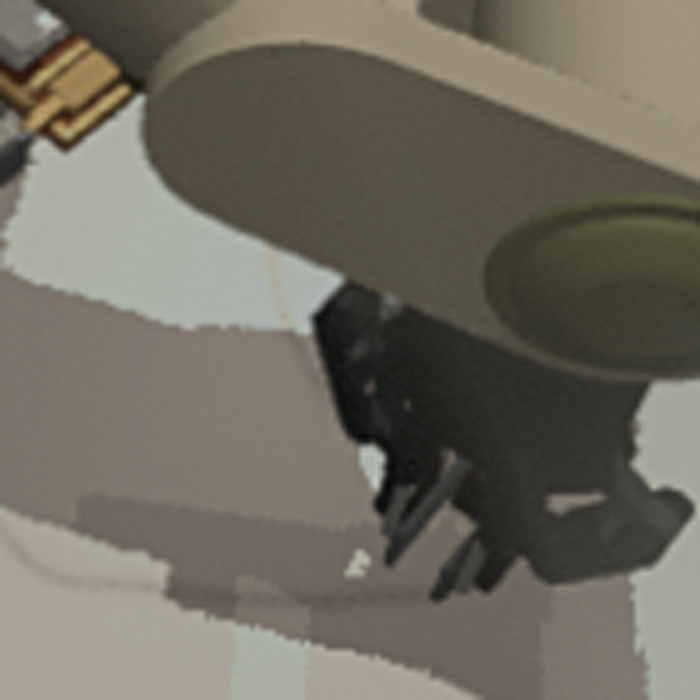

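Call:
send_rows:
  targets:
    - [0.813, 8.38, -0.15, 0, 0, 0.525, 18]
    - [0.813, 8.38, -0.15, 0, 0, 0.525, 18]
    - [0.813, 8.38, -0.15, 0, 0, 0.525, 18]
    - [0.813, 8.38, -0.15, 0, 0, 0.525, 18]
    - [0.813, 8.38, -0.15, 0, 0, 0.525, 18]

```text
time_s: 49.9
position: [0.4437, -0.0667, 0.0581]
tool_rot: [[-0.981, -0.192, -0.001], [-0.192, 0.981, 0.001], [0.001, 0.001, -1.0]]
ft_force: [0.9, 0.5, -0.3]
grip_width: 0.0219
```

```bash
python3 -c "
from h import *
x,y=tw(-200,85.6);plan(x,y,50,101.1)"
```

```text
row [0.344, 2.094, 0.164, 0.007, -0.009, -0.004] n>= 2 q6 -124.8 cur [443.7 -66.7  58.1] 101.07 w 21.9 t 49.9
```

Call:
send_rows:
  targets:
    - [0.344, 2.06, 0.1, 0, 0, 0, 18]
    - [0.344, 2.06, 0.1, 0, 0, 0, 18]
    - [0.344, 2.06, 0.1, 0, 0, 0, 18]
    - [0.344, 2.06, 0.1, 0, 0, 0, 18]
    - [0.344, 2.06, 0.1, 0, 0, 0, 18]

```text
time_s: 50.52
position: [0.409, 0.0284, 0.0537]
tool_rot: [[-0.982, -0.191, 0.0], [-0.191, 0.982, -0.0], [-0.0, -0.0, -1.0]]
ft_force: [0.6, 0.7, -0.8]
grip_width: 0.022
```

```bash
python3 -c "
from h import *
im,d,P=snap('side'); crop(im,200,160,350,310,4.5,'g19')
im,d,P=snap('top'); crop(im,250,110,390,260,5,'g19t')
x,y=tw(-200,85.6);plan(x,y,5.2,101.1);print(tp())"
```

```text
row [0.024, 0.092, 0.971, -0.0, -0.0, -0.01] n>= 1 q6 -113.7 cur [408.8  28.5  53.7] 101.02 w 21.7 t 50.625
(np.float64(-198.8), np.float64(81.0), np.float64(53.7))
```

View pics/g19.png

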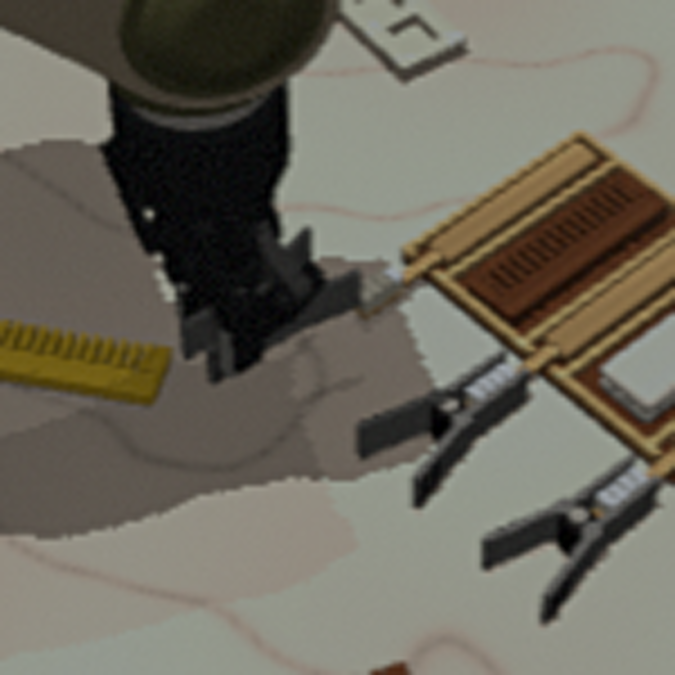

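View pics/g19t.png

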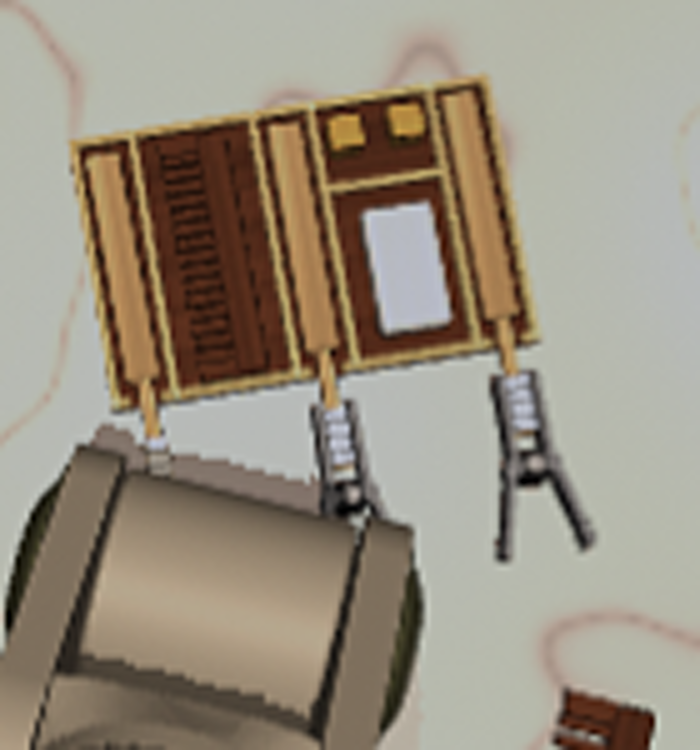

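```bash
python3 -c "
from h import *
for u in((270,249),(279,256),(279,258)): print(back('top',u,.012).round(3), tray_of(back('top',u,.012)).round(0))
print(tray_of(back('side',(168/4.5+200,345/4.5+160),.012)),tray_of(back('side',(155/4.5+200,400/4.5+160),.0)))
"
```

```text
[0.4   0.076] [-198.  129.]
[0.385 0.055] [-218.  111.]
[0.38  0.055] [-222.  112.]
[-198.19040836  126.99973474] [-219.1460539  111.9373243]
```

Call:
send_rows:
  targets:
    - [-0.176, 0.092, 0.3, 0, 0, 0, 18]
    - [-0.176, 0.092, 0.3, 0, 0, 0, 18]
    - [-0.176, 0.092, 0.7, 0, 0, 0, 18]
    - [-0.176, 0.092, 0.97, 0, 0, 0, 18]
    - [-0.176, 0.092, 0.97, 0, 0, 0, 18]

```text
time_s: 51.25
position: [0.4162, 0.035, 0.0054]
tool_rot: [[-0.981, -0.192, -0.0], [-0.192, 0.981, 0.0], [0.0, 0.0, -1.0]]
ft_force: [0.8, -0.7, 0.4]
grip_width: 0.022
```

```bash
python3 -c "
from h import *
im,d,P=snap('side'); crop(im,220,160,330,270,6,'g20')
x,y=tw(-173,85.6);plan(x,y,5,101.1);print(tp(),status.observe()['ft_force'])"
```

```text
row [-0.346, -0.008, 0.012, 0.0, -0.002, -0.003] n>= 1 q6 -112.6 cur [416.2  35.1   5.6] 101.08 w 21.9 t 51.3
(np.float64(-190.3), np.float64(86.0), np.float64(5.6)) [ 0.34372264 -0.41144131  0.3018653 ]
```

View pics/g20.png

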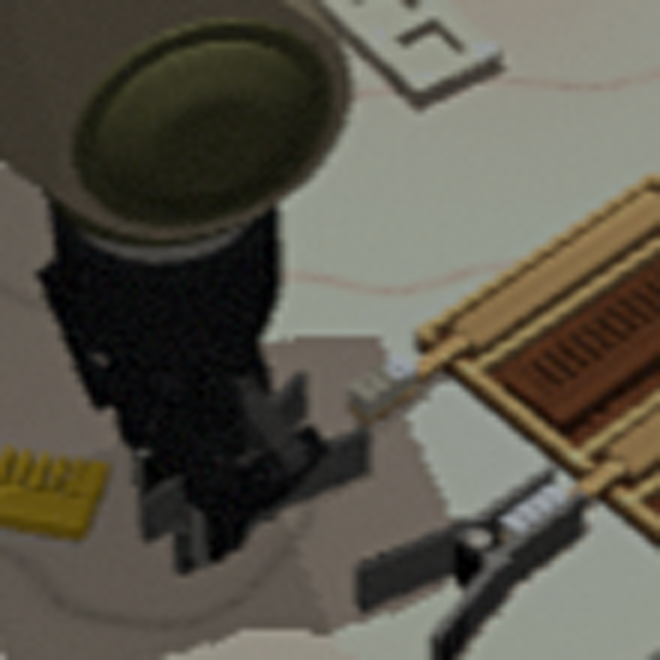

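Call:
send_rows:
  targets:
    - [-0.2, -0.008, 0.01, 0, 0, 0, 18]
    - [-0.4, -0.008, 0.01, 0, 0, 0, 18]
    - [-0.6, -0.008, 0.01, 0, 0, 0, 18]
    - [-0.78, -0.008, 0.01, 0, 0, 0, 18]
    - [-0.78, -0.008, 0.01, 0, 0, 0, 18]

```text
time_s: 51.92
position: [0.4552, 0.0427, 0.0048]
tool_rot: [[-0.981, -0.193, 0.0], [-0.193, 0.981, -0.0], [-0.0, -0.0, -1.0]]
ft_force: [-0.3, 0.0, -0.4]
grip_width: 0.0219
```

Call:
send_rows:
  targets:
    - [0, 0, 0, 0, 0, 0, 18]
    - [0, 0, 0, 0, 0, 0, 18]

```text
time_s: 52.18
position: [0.4543, 0.0425, 0.0049]
tool_rot: [[-0.981, -0.192, -0.0], [-0.192, 0.981, 0.0], [0.0, 0.0, -1.0]]
ft_force: [0.6, 0.9, -0.6]
grip_width: 0.0218
```

```bash
python3 -c "
from h import *
im,d,P=snap('side'); crop(im,220,160,330,270,6,'g21')
x,y=tw(-151,85.6);plan(x,y,5,101.1);print(tp(),status.observe()['ft_force'])"
```

```text
row [-0.009, -0.008, -0.002, 0.001, -0.003, -0.001] n>= 1 q6 -110.7 cur [454.3  42.5   4.9] 101.09 w 21.9 t 52.225
(np.float64(-151.5), np.float64(86.0), np.float64(4.9)) [-0.62714208  0.07097625 -0.20018134]
```

View pics/g21.png

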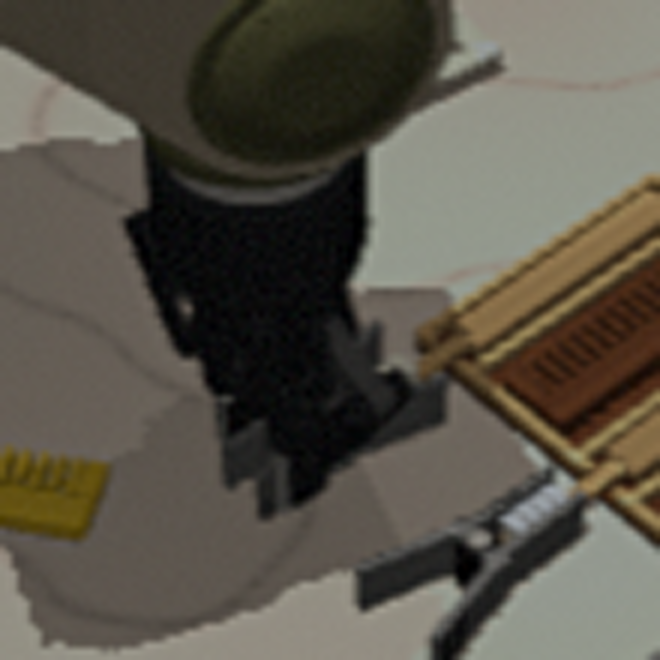

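Call:
send_rows:
  targets:
    - [-0.01, -0.008, 0.018, 0, 0, 0, 18]
    - [-0.01, -0.008, 0.018, 0, 0, 0, 35]
    - [-0.01, -0.008, 0.018, 0, 0, 0, 58]
    - [-0.01, -0.008, 0.018, 0, 0, 0, 62]
    - [-0.01, -0.008, 0.018, 0, 0, 0, 62]

```text
time_s: 52.85
position: [0.4552, 0.0422, 0.0039]
tool_rot: [[-0.981, -0.192, -0.0], [-0.192, 0.981, -0.0], [0.0, 0.0, -1.0]]
ft_force: [-0.6, -0.6, -1.0]
grip_width: 0.0619
```

Call:
send_rows:
  targets:
    - [0, 0, -0.5, 0, 0, 0, 62]
    - [0, 0, -1.4, 0, 0, 0, 62]
    - [0, 0, -3.0, 0, 0, 0, 62]
    - [1.2, 0, -4.0, 0, 0, 0, 62]
    - [1.2, 2.0, -4.0, 0, 0, 0, 62]

```text
time_s: 53.48
position: [0.3924, 0.0889, 0.1982]
tool_rot: [[-0.983, -0.185, 0.005], [-0.185, 0.983, -0.001], [-0.005, -0.002, -1.0]]
ft_force: [0.7, 1.2, -0.8]
grip_width: 0.0624
```

Call:
send_rows:
  targets:
    - [0, 3.0, 0, 0, 0, 0, 62]
    - [0, 3.0, 0, 0, 0, 0, 62]
    - [0, 3.0, 0, 0, 0, 0, 62]
    - [0, 3.0, 0, 0, 0, 0, 62]

```text
time_s: 53.98
position: [0.3624, 0.2395, 0.1956]
tool_rot: [[-0.981, -0.196, -0.0], [-0.196, 0.981, -0.0], [0.0, -0.0, -1.0]]
ft_force: [-1.0, -0.7, 0.2]
grip_width: 0.0622
```

```bash
python3 - <<'E'
from h import *
im,d,P=snap('side'); crop(im,240,140,400,300,4.5,'f_s')
p,e=fit_tray(P,[.6195,-.0127,.1937]);
im,d,P2=snap('top'); crop(im,250,110,390,260,5,'f_t'); cv2.imwrite('pics/f_top.png',im[:,:,::-1])
for n,Q in(("side",P),("top",P2)):
    for nm,c,rad,z in(("comb",(*np.array(tw(0,43))/1000,TR[2]),.06,.004),("tin",(*np.array(tw(-21,-43))/1000,TR[2]),.035,.004),("brush",(*np.array(tw(0,86))/1000,TR[2]),.1,.004),("brush",(*np.array(tw(0,0))/1000,TR[2]),.1,.004),("brush",(*np.array(tw(0,-86))/1000,TR[2]),.1,.004)):
        T=TPL[nm]
        q,e=fit(Q,T,c,rad,zoff=z,zmax=.03); print(n,nm,"tray",fr(np.array([TR[0]/1000,TR[1]/1000,TR[2]]),q[None,:2])[0].round(4)*1000,"dyaw",np.degrees(q[2]-TR[2]).round(1))
print(status.observe()['time_s'],status.observe()['position'])
E
```

```text
side comb tray [-1.  43.4] dyaw 0.3
side tin tray [-24.5 -44.7] dyaw 2.3
side brush tray [ 0.9 84.6] dyaw -1.6
side brush tray [ 1.8 -1.4] dyaw -1.5
side brush tray [  4.3 -86.2] dyaw 0.0
top comb tray [-0.7 44.1] dyaw 0.9
top tin tray [-23.5 -44.2] dyaw -0.0
top brush tray [-0.4 87.3] dyaw 0.4
top brush tray [0.6 1.1] dyaw -0.2
top brush tray [  2.5 -85. ] dyaw 0.8
54.075 [0.36306385 0.23790685 0.19559886]
```

View pics/f_s.png

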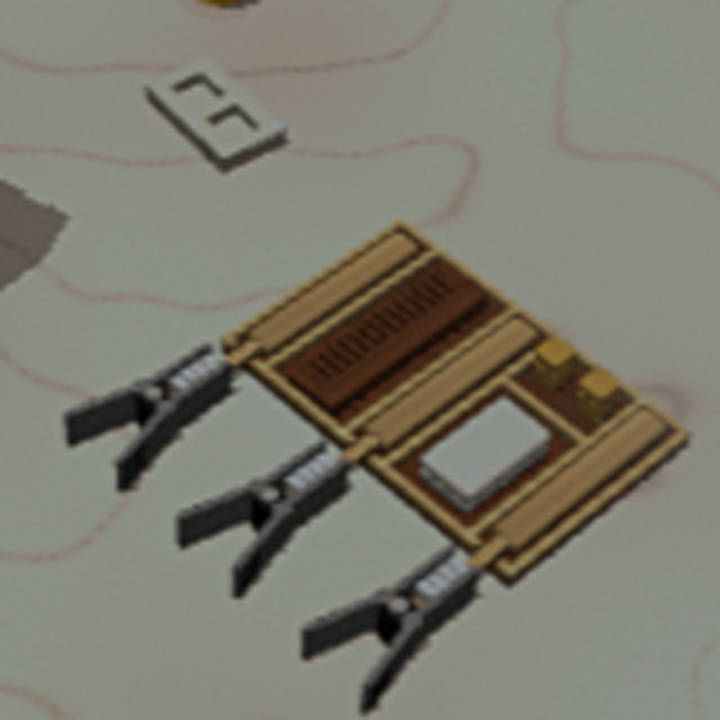

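View pics/f_t.png

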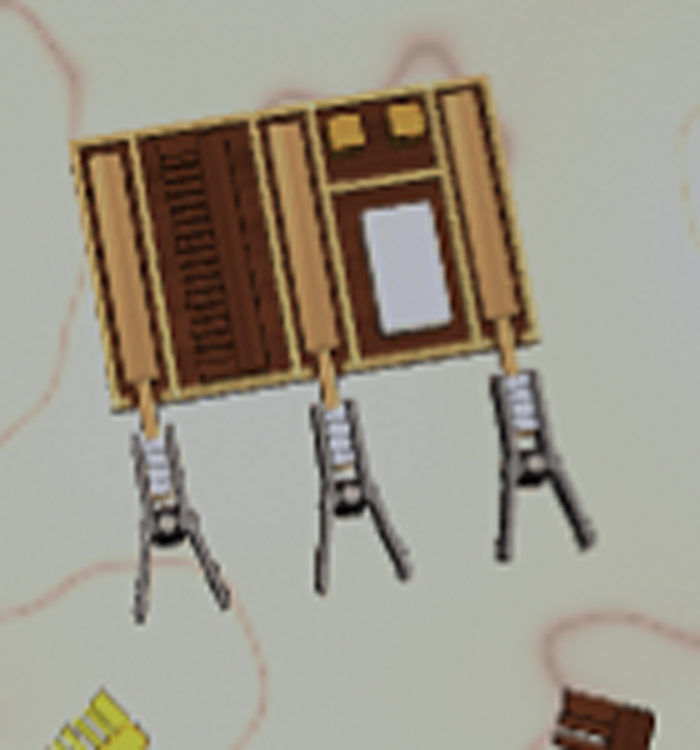

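View pics/f_top.png

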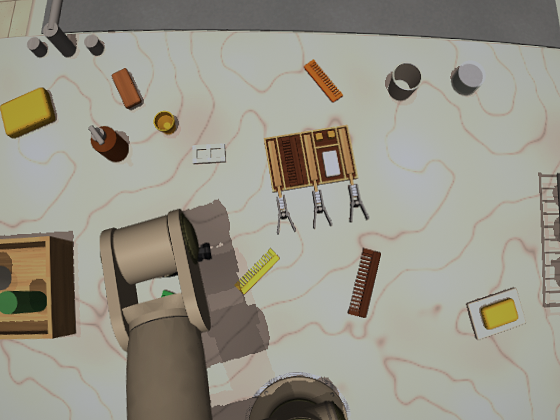

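```bash
python3 -c "
from rig import env
print(env.close_job())"
```

```text
the job is handed in; nothing more can be done
None
```

The tray is packed, all three brush heads have guards on them, and I handed the job in at about 54 s of the 210 s allowed.

**What I did:** I put the small brown comb, the tin and both earring boxes in their compartments. Then I laid all three brushes in the narrow compartments, heads out through the notches. After that I squeezed open one guard per brush, slid it on from the free end at sill height and let it close. All three guards were needed, so there is no spare. I did not touch the egg cup or the pump bottle.

**Last checks (pictures from both cameras):**
- **Comb, tin and earring boxes:** The comb and tin lie flat and lengthwise. The comb is within about 1 mm of the middle and within 1° of straight. The earring boxes stand in the short bay.
- **Brushes:** The left and middle brushes measure within about 2 mm of the middle.
- **Guards:** Each guard's jaws span the whole head in the top picture. From points I picked there, each guard is within about 1° of its brush. I did not measure whether they stand upright; they look it in the pictures.
- **Robot:** It was clear of everything when I handed in, and the forces I read stayed under 9 N.

**Disagreements:** The two cameras differ by 1–3 mm, and some fits disagree beyond that:
- The right-hand brush came out 2.5 mm (top) and 4.3 mm (side) lengthwise from the middle. The guard over its head may bias that fit. It still lies within the compartment's play, and its guard covers the head like the others.
- The side camera put the tin at about 2° of yaw, while the top camera put it at 0°.
- The side camera also put the left and middle brushes about 1.5° off, against less than 0.5° from the top.

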